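# Turn off a knobless hotplate with locking pliers

## Task

The hotplate's control knob has come off. Push the open jaws of the locking pliers onto the bare square spindle until it sits fully home in the throat, squeeze the handles until they snap past centre and lock, and turn the spindle clockwise with the pliers to its off stop, going easy so that it is neither bent sideways nor wrenched against the stop. Then flick the pliers' red release lever to free them and lay them, open, flat on the table beside the hotplate, with the spindle left at off and nothing else disturbed.

Things in the scene. Friction and masses are not known exactly. Their poses are not given: they have to be found in the camera images.
- pliers: steel locking pliers lying flat, 170 mm long, 0.23 kg. Origin: underside, where the spindle's centre comes when fully home in the mouth. +x runs from handles to jaw tips, +y to the moving handle's side, z up. Tips at x = +9 mm, flat throat at x = -5 mm. Fixed jaw's face y = -5 mm; open, the moving jaw's is at y = +9 (throat) to +12 mm (tips). Jaws 12 mm high, handles 16 mm.
- pliers_grip (a point): where to take and squeeze the handles: x = -94, y = 0, z = 8 mm in the pliers frame. A spring keeps them open: a grip of 8 N just holds them open, then it takes 16 N at the peak, falling off before they pass centre and lock by themselves. The fixed handle has to follow: as the jaws close, the spindle comes to lie against the fixed jaw.
- pliers_mouth (a point): 6 mm above the pliers origin: the point of the mouth where the spindle must sit
- fixed_handle (a point): outer face of the fixed handle (x = -94, y = -22 mm in the pliers frame). The face is straight, parallel to x, from x = -149 to -30 mm, z = 0 to 16 mm, 12 mm thick; behind it only the adjusting screw's head, to x = -161 mm.
- pliers_jaw: the moving jaw, which carries the moving handle; origin on its pivot. The handle's outer face in the pliers frame: open, flat and parallel to the fixed handle from x = -81 to -113 mm at y = +44 mm (66 mm over both handles); locked, it stands out most at x = -81, y = +24 mm (46 mm over both). The handle ends 115 mm behind the mouth.
- pliers_handle (a joint): turn of the moving handle on the moving jaw: 0 fully open, about 0.4 when the jaws touch the spindle (61 mm over both handles), 0.55 at 56 mm, 0.745 at dead centre (49 mm), 0.79 to 0.81 when locked on the spindle (46 mm); it stays there when let go
- lever_tail (a point): middle of the red release lever's tail, which sticks out 30 mm behind the moving handle, 10 mm high. Locked it is at x = -147, y = +15, z = 8 mm in the pliers frame, 41 mm over tail and fixed handle. Pinched towards the fixed handle to 34 mm or less (5 to 10 N) it pries the handle back over centre; let go, the handles spring open, the tail to x = -138, y = +66 mm.
- spindle (a joint): turn of the hotplate's spindle: 0 is off, against a hard stop; grows anticlockwise seen from above. It drags with 0.15 N m (about 1.5 N at the handles). At the stop the push rises; from 3 to 4 N at the handles on, the jaws begin to rock on the square, which chews it.
- stem: the bare brass square stem of the spindle, 10 x 10 mm, standing 20 mm above the glass; origin on its axis at the glass, x and y along its flats' normals, z up. With the pliers' +x along this x axis the handles sweep the free front and right of the hotplate, from start to off.
- hotplate: table hotplate, 310 x 270 mm, black glass top 50 mm above the table; origin at the centre of its underside, front to -x. The spindle is on its middle line, 85 mm in front of the origin, 70 mm from the front edge. The freed pliers lie safely on the glass by themselves.
- milk_pan: small steel milk pan (136 mm across, 62 mm high, black handle) standing on the hotplate's cooking zone behind the spindle; origin at the centre of its underside. Leave it alone.
- knob: the hotplate's black control knob that has come off (45 mm across, 22 mm high), lying on the table; not needed. Leave it alone.
- mug: patterned mug (82 x 112 x 94 mm) standing behind the pliers on the right. Leave it alone.
- cup: white cup (60 x 80 x 67 mm) left of the hotplate. Leave it alone.
Mind the look-alikes: they are no part of the job. Of the things that look like the pliers, the larger one is meant.

How it is judged:
By the outcome, as a careful person would: the job done as asked, in the order asked, and still so for the second after the job is handed in, with the robot touching nothing.
It also fails if it takes over 72 s, if anything falls off the work surface, if the arm or the gripper's body presses on something with over 40 N, if the wrist force passes 120 N, or if a joint passes its speed limit or range.

## Robot

A 6-joint arm with a two-finger parallel gripper is mounted at the origin on the work surface; the furniture and walls round the work are solid. World frame = base frame: x ahead of the robot, y to its left, z up, the work surface at z = 0. Lengths are in m, angles in rad, forces in N, time in s.
With the tool pointing down it reaches from about 0.425 to 0.95 m from the base axis. Payload 3.5 kg.
Tool frame: the origin (TCP) lies on the centre line of the jaws, within the pads' length; the fingertips stand ahead of it and the grasp point (between the pads) lies 11 mm behind it (tips_ahead is the z of the fingertips in the tool frame, in m); z points along the fingers, y is the direction in which the jaws open and shut (so a half turn about z gives the same grasp; the last joint's range is limited). The gripper opens to 85 mm and grips with 20 to 120 N. Pads are 22 mm wide; open, the fingers measure 114 mm over their backs; the gripper's body (76 mm by 85 mm) begins 54 mm behind the grasp point. The pads swing forward as they close: fully open they stand 13 mm farther back than shut.
Start: joints at [-1.424, 0.286, 1.577, -0, 1.279, -0.15], TCP at [0.197, -0.645, 0.239] pointing down, gripper open.
Joint ranges: [-2.77, 2.77], [-0.9, 2.22], [0.21, 2.48], [-1.53, 4.67], [0.24, 2.81], [-2.84, 2.84]. Speed limits (rad/s): [2.79, 2.79, 3.14, 3.14, 3.14, 3.14].

## Interface

Orientations are given as a unit quaternion [x, y, z, w].
In Python, from plant import * gives the robot as it stands. The module is installed in compiled form; this text tells all that it offers.
- The arm moves only by the tool move_arm, never from a script. Its arguments are lists of equal length, an entry for each row: "linear": the shift along the world's x, y, z in m, a list of three; "twist": the turn, a rotation vector about the world's x, y, z in degrees, a list of three. A call has 1 to 20 rows; each row shifts and turns the pose as measured when the row begins; what a row does not reach is not made up. A row lasts 1/12 s, in which the tool goes at most 41.7 mm and 7.16 degrees, less where a joint would pass 70% of its speed; a pose out of reach is approached as far as the arm can. A call is refused whole if a number of a shift passes 0.0417 or a number of a turn 7.16, either way. A call with a gripper value outside its range is refused whole. "grip" is the opening, from 0 (shut) to 1 (fully open), set as the call begins (left out, the last holds). The fingers move at their own pace and stop on an object; "force" is the grip in N (left out, the last holds). Time passes only in rows, so rows that do not move let the fingers close. It gives the time, the measured TCP pose, the force and the opening at its end, in the units of the state.
- get_state(): the state, without advancing time (a new reading comes with each control period).
- read_camera(name): name is "side" or "top"; returns a dict with "img" (480x640x3 uint8, blue, green, red), "depth" (480x640 float32, m along the optical axis (not along the pixel's ray), 0 where there is no reading), "fx", "fy", "cx", "cy" (pixels), "rvec" (rotation vector, rad) and "tvec" (3), from world to camera coordinates, as OpenCV has them. Camera axes: x right, y down, z forward; pixel columns grow to the right and rows downward; lengths in m; the calibration is good to about 2 mm. A picture is of the moment at which its call begins.
- sign_off(): hands the job in, once; it reports no verdict.
The state is a dict: "time": time; "qpos": joint angles; "dq": joint speeds; "joint_efforts": joint torques, N m; "eef_pos": TCP position; "tcp_rot": TCP orientation; "contact_force": force on the tool from outside, world axes, zero at the start; "wrist_torque": the same for the moment, N m; "opening": opening from 0.0 (shut) to 1.0 (fully open).
Only numpy, scipy, OpenCV 4.12 (cv2) and the standard library are available. Lean on these libraries where they do the work, as an engineer would, in place of code of your own. Each camera call takes 0.05 s, during which the arm holds its last target.

## Working session

There is one attempt and no reset: what is moved stays moved. The work goes in short steps, Python scripts to look and compute and a tool call to move; the robot and the scene stay as the last step left them, time stands still between calls to the robot, and variables do not carry over. Pictures are saved under pics/ and viewed, and the job is handed in when it is done.

Besides the shell and the picture viewer there is one more tool, called in YAML: its name, and indented under it one key for each argument. move_arm: Moves the arm, as the interface text tells. Its arguments: {"type":"object","properties":{"linear":{"type":"array","items":{"type":"array","items":{"type":"number"}}},"twist":{"type":"array","items":{"type":"array","items":{"type":"number"}}},"grip":{"type":"number"},"force":{"type":"number"}},"required":["linear","twist"]}

```bash
mkdir -p pics
cat > h.py <<'E'
from plant import *
import numpy as np, cv2
def snap(n,fn=None):
    c=read_camera(n)
    if fn: cv2.imwrite('pics/'+fn,c['img'])
    R,_=cv2.Rodrigues(np.array(c['rvec'],float)); t=np.array(c['tvec'],float).ravel()
    c['R']=R;c['t']=t;c['pos']=-R.T@t
    return c
def ray(c,u,v,z):
    d=c['R'].T@np.array([(u-c['cx'])/c['fx'],(v-c['cy'])/c['fy'],1.]); p=c['pos']
    return p+d*(z-p[2])/d[2]
def cloud(c):
    v,u=np.mgrid[0:480,0:640]; D=c['depth']
    P=np.stack([(u-c['cx'])/c['fx']*D,(v-c['cy'])/c['fy']*D,D],-1)
    return (P-c['t'])@c['R']
def proj(c,p):
    q=c['R']@np.array(p)+c['t']; return c['fx']*q[0]/q[2]+c['cx'],c['fy']*q[1]/q[2]+c['cy']
E
python3 - <<'E'
from h import *
for n in('top','side'):
    c=snap(n,n+'0.png'); print(n,c['pos'],c['fx'],c['R'].round(2).tolist())
    np.savez(n+'0.npz',**{k:v for k,v in c.items()})
print(get_state())
E
```

```text
top [0.36370882 0.00780489 0.95308308] 436.77875253592845 [[0.03, -1.0, 0.01], [-0.98, -0.03, -0.19], [0.19, -0.0, -0.98]]
side [0.29827289 0.74408384 0.70405446] 475.16192934926704 [[-0.94, -0.34, 0.01], [-0.22, 0.6, -0.77], [0.25, -0.73, -0.64]]
{'time': 0.1, 'qpos': array([-1.42398301e+00,  2.87088538e-01,  1.57806105e+00,  1.17488882e-05,
        1.27857432e+00, -1.50049141e-01]), 'dq': array([ 0.00144949, -0.00149106, -0.00438347, -0.00034384, -0.00017485,
        0.00053558]), 'joint_efforts': array([ 2.83533400e-04, -4.07297015e+01, -2.93699563e+01, -1.78418495e-04,
        3.43464242e-03,  1.58480469e-05]), 'eef_pos': array([ 0.19736491, -0.64489214,  0.23806134]), 'tcp_rot': array([ 9.89003985e-01,  1.47885030e-01,  7.34767231e-06, -1.06561184e-03]), 'contact_force': array([-0.08975964, -0.90621508,  0.29728887]), 'wrist_torque': array([-0.02513119,  0.00198001,  0.00310139]), 'opening': 1.0005738244081606}
```

View pics/top0.png

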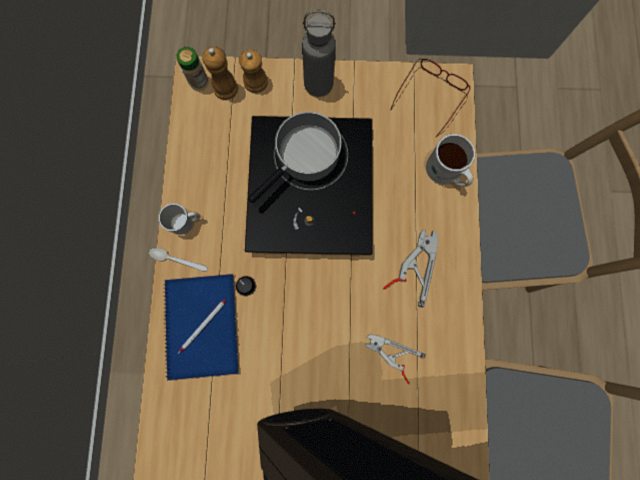

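View pics/side0.png

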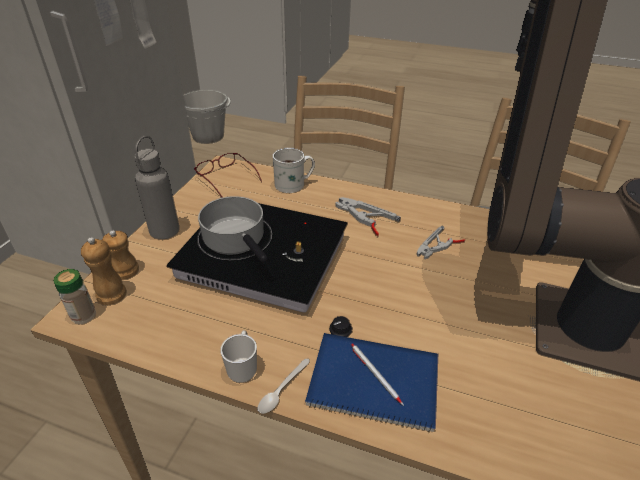

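The top view shows the larger pliers at about (425,270), with the jaws up at (432,238) and the red lever at (395,283). The stem is at (309,220), the pan at (310,150), and the small look-alike at (393,355). I'll zoom in on both.

Run:
```python
import cv2
i=cv2.imread('pics/top0.png')
a=cv2.resize(i[215:320,375:455],None,fx=5,fy=5,interpolation=cv2.INTER_CUBIC)
b=cv2.resize(i[195:245,280:330],None,fx=7,fy=7,interpolation=cv2.INTER_CUBIC)
cv2.imwrite('pics/z1.png',a);cv2.imwrite('pics/z2.png',b)
s=cv2.imread('pics/side0.png');cv2.imwrite('pics/z3.png',cv2.resize(s[180:270,280:420],None,fx=5,fy=5,interpolation=cv2.INTER_CUBIC))
```

```text
(no output)
```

View pics/z1.png

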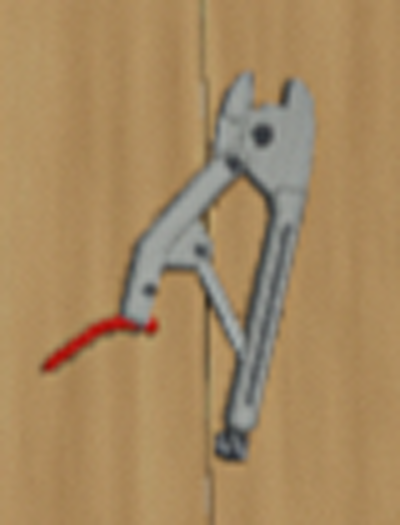

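View pics/z2.png

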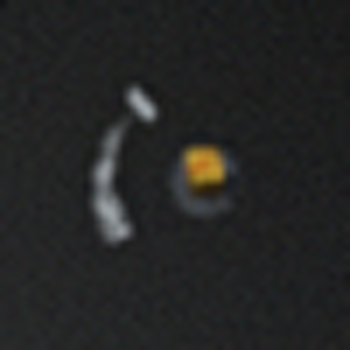

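View pics/z3.png

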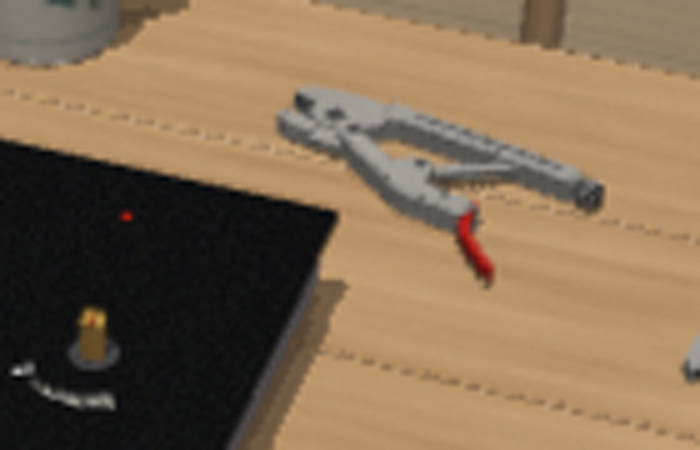

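Run:
```python
import plant
print([n for n in dir(plant) if not n.startswith('__')]); 
for n in dir(plant):
    v=getattr(plant,n)
    if isinstance(v,(int,float,str,dict,list,tuple)) and not n.startswith('__'): print(n,str(v)[:200])
from h import *
c=dict(np.load('top0.npz',allow_pickle=True))
P=cloud(c); img=c['img'].astype(int)
# gray mask near larger pliers
z=P[...,2]
roi=np.zeros((480,640),bool); roi[222:312,380:445]=True
hsv=cv2.cvtColor(c['img'],cv2.COLOR_BGR2HSV)
m=roi&(hsv[...,1]<45)
print(m.sum(), np.percentile(z[m],[5,50,95]), 'table z',np.median(z[320:330,420:440]))
cv2.imwrite('pics/m.png',cv2.resize((m*255).astype('uint8')[215:320,375:455],None,fx=5,fy=5))
# brass
b=(hsv[...,1]>120)&(hsv[...,0]>12)&(hsv[...,0]<35)&(hsv[...,2]>80); b[:205]=0;b[:, :295]=0;b[235:]=0;b[:,325:]=0
vv,uu=np.nonzero(b);print('brass',uu.mean(),vv.mean(),len(uu),z[b].round(4)); print(ray(c,uu.mean(),vv.mean(),.07))
print('glass',np.median(z[225:245,320:360]))
print(c['img'][213:228,302:317].tolist() and hsv[213:228,302:317,2])
print(c['img'][213:228,302:317,2])
```

```text
['Unreachable', 'get_state', 'read_camera', 'sign_off', 'tips_ahead']
tips_ahead 0.008
1018 [0.00718566 0.01359318 0.01771814] table z -1.6525261247014956e-05
brass 308.8076923076923 218.30769230769232 26 [0.0493 0.0488 0.0491 0.0494 0.0675 0.0695 0.0714 0.0697 0.0718 0.069
 0.0692 0.0657 0.0673 0.0661 0.0687 0.0706 0.0663 0.0712 0.0703 0.0698
 0.0693 0.0719 0.0704 0.0698 0.0684 0.0693]
[0.58569595 0.02833886 0.07      ]
glass 0.049706280692115336
[[ 33  33  36  36  33  36  32  32  38  36  33  31  31  32  34]
 [ 35  32  35  31  30  30  31  29  35  34  31  30  34  35  30]
 [ 35  35  35  35  29  42  47  45  41  33  28  27  32  32  30]
 [ 33  36  33  34  73 119 136 134 120  67  42  34  30  32  35]
 [ 35  35  35  45 108 178 188 184 169 116  59  42  35  31  32]
 [ 32  32  42  60 108 174 183 183 183 147  76  58  36  29  30]
 [ 36  37  47  69  97 155 184 186 189 166  69  60  36  32  34]
 [ 31  36  54  76  82 128 157 150 151 132  45  39  38  34  28]
 [ 32  36  54  75  68  82  88  68  62  52  31  41  36  34  34]
 [ 37  31  42  70  70  58  50  43  42  45  39  39  38  32  32]
 [ 34  33  42  57 
[... 543 characters left out ...]
2  33]
 [ 35  33  33  44 108 178 188 184 169 116  54  35  34  28  32]
 [ 32  31  38  53 108 174 183 183 183 147  72  49  32  27  29]
 [ 32  33  41  59  97 155 184 186 189 166  69  50  35  30  31]
 [ 30  34  48  65  82 128 157 150 151 132  45  30  34  30  25]
 [ 28  34  50  65  68  82  88  68  62  52  31  32  35  30  30]
 [ 34  30  38  62  62  58  50  43  42  45  35  33  38  31  29]
 [ 33  31  38  53  65  63  58  48  45  53  47  32  28  36  29]
 [ 30  29  35  44  61  66  65  63  56  60  52  39  31  34  32]
 [ 31  35  31  36  40  52  57  55  51  39  37  29  37  32  28]
 [ 32  36  34  31  33  33  34  39  34  31  28  31  30  32  33]
 [ 31  30  32  27  35  31  33  33  34  29  33  32  33  32  31]]
```

View pics/m.png

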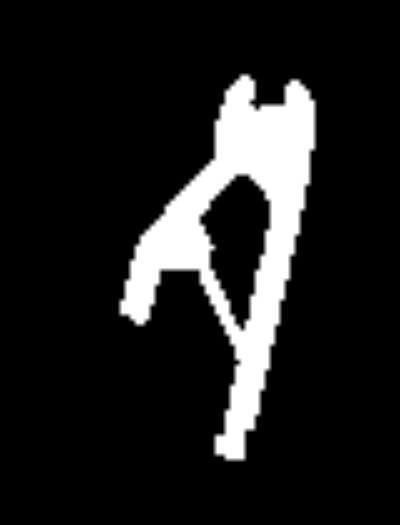

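```bash
cat > pl.py <<'E'
from h import *
def edge(c,zt,roi,r0,r1,side=1,sthr=60):
    hsv=cv2.cvtColor(cv2.GaussianBlur(c['img'],(0,0),.6),cv2.COLOR_BGR2HSV); s=hsv[...,1].astype(float)
    pts=[]
    for v in range(r0,r1):
        row=s[v]; us=[u for u in range(roi[0],roi[1]) if row[u]<sthr]
        if not us: continue
        u=max(us); f=(sthr-row[u])/(row[u+1]-row[u]); pts.append(ray(c,u+f,v,zt))
    return np.array(pts)
E
python3 - <<'E'
from pl import *
c=dict(np.load('top0.npz',allow_pickle=True))
e=edge(c,.016,(400,450),256,298)
vx,vy,x0,y0=cv2.fitLine(e[:,:2].astype(np.float32),cv2.DIST_HUBER,0,.01,.01).ravel()
if vx<0: vx,vy=-vx,-vy
yaw=np.arctan2(vy,vx); print('yaw',np.degrees(yaw),x0,y0)
n=np.array([-vy,vx]); r=(e[:,:2]-[x0,y0])@n; print('resid mm',(r*1000).round(1))
hsv=cv2.cvtColor(c['img'],cv2.COLOR_BGR2HSV)
m=(hsv[...,1]<60); m[:222]=0;m[312:]=0;m[:,:380]=0;m[:,445:]=0
v,u=np.nonzero(m)
a=np.array([vx,vy]); 
def ax(z): 
    p=np.array([ray(c,uu,vv,z)[:2] for uu,vv in zip(u,v)]); return p@a, p@n-np.array([x0,y0])@n
s,_=ax(.012); t=np.sort(s)[::-1][:6]; print('tip s',t)
s2,_=ax(.016); print('tail s',np.sort(s2)[:6],'span',t[0]-s2.min())
# throat: gap pixels between the jaws
s0=t[1]-.009
org=np.array([x0,y0])+n*.022; org=org+a*(s0-org@a)
print('origin',org)
for nm,q in (('tip fixed',(9,-5,12)),('throat',(-5,2,12)),('grip',(-94,0,16)),('screw',(-161,-16,10)),('levertail',(-138,66,8)),('fixA',(-30,-22,16)),('fixB',(-149,-22,16))):
    w=org+a*q[0]/1e3+n*q[1]/1e3; print(nm,np.round(proj(c,[*w,q[2]/1e3]),1))
cs=dict(np.load('side0.npz',allow_pickle=True))
for nm,q in (('tip fixed',(9,-5,12)),('screw',(-161,-16,10)),('levertail',(-138,66,8)),('fixB',(-149,-22,16))):
    w=org+a*q[0]/1e3+n*q[1]/1e3; print('side',nm,np.round(proj(cs,[*w,q[2]/1e3]),1))
E
```

```text
yaw -13.373336 0.46889973 -0.23534924
resid mm [-0.   0.   0.   0.   0.  -0.1 -0.1  0.   0.   0.1  0.1  0.1  0.1  0.1
 -0.1 -0.1 -0.   0.   0.  -0.   0.  -0.1 -0.1 -0.  -0.1 -0.  -0.  -0.1
  0.  -0.   0.   0.1 -0.  -0.   0.   0.1  0.1  0.1 -0.   0.   0.  -0.1]
tip s [0.62196219 0.62138556 0.62080896 0.62004627 0.61974895 0.61917261]
tail s [0.4524191  0.45297251 0.45337531 0.45352593 0.45392895 0.45407937] span 0.16954308808495738
origin [ 0.57299429 -0.23748369]
tip fixed [432.5 230.6]
throat [428.1 235.8]
grip [420.6 274.6]
screw [420.5 306.9]
levertail [385.6 286.7]
fixA [436.8 249. ]
fixB [425.1 302.1]
side tip fixed [339.  197.2]
side screw [400.5 217.5]
side levertail [376.7 232. ]
side fixB [397.4 212.7]
```

Run:
```python
from pl import *
c=dict(np.load('top0.npz',allow_pickle=True)); s=dict(np.load('side0.npz',allow_pickle=True))
# hotplate top outline
g=cv2.cvtColor(c['img'],cv2.COLOR_BGR2GRAY).astype(float); g=cv2.GaussianBlur(g,(0,0),.6)
def fit(p):
    l=cv2.fitLine(np.array(p,np.float32),cv2.DIST_HUBER,0,.01,.01).ravel(); 
    if l[0]<0: l[:2]*=-1
    return l
def sub(vals,thr,idx):
    for k in range(len(vals)-1):
        if (vals[k]-thr)*(vals[k+1]-thr)<=0: return idx[k]+(thr-vals[k])/(vals[k+1]-vals[k])*(idx[k+1]-idx[k])
R=[];L=[]
for v in range(135,240,3):
    ix=list(range(355,390)); u=sub(g[v][ix],75,ix); R.append(ray(c,u,v,.05)[:2])
B=[];T=[]
for u in range(265,360,4):
    ix=list(range(242,265)); v=sub(g[ix,u],75,ix)
    B.append(ray(c,u,v,.05)[:2]) if v else 0
    if u<272 or u>345:
        ix=list(range(124,105,-1)); v=sub(g[ix,u],75,ix); T.append(ray(c,u,v,.05)[:2])
for v in range(175,240,3):
    ix=list(range(262,235,-1)); u=sub(g[v][ix],75,ix); L.append(ray(c,u,v,.05)[:2]) if u else 0
for n,p in zip('RBTL',(R,B,T,L)):
    p=np.array(p); l=fit(p); r=(p-l[2:])@[-l[1],l[0]]; print(n,np.degrees(np.arctan2(l[1],l[0])).round(2),l[2:].round(4),'sd',r.std().round(4))
cs=[]
for n,cc in(('top',c),('side',s)):
    h=cv2.cvtColor(cc['img'],cv2.COLOR_BGR2HSV)
    u,v=np.round(proj(cc,[.585,.028,.062])).astype(int)
    p=cc['img'][v-14:v+14,u-14:u+14]; cs.append(cv2.resize(p,(390,390),interpolation=cv2.INTER_NEAREST)); print(n,u,v)
cv2.imwrite('pics/stem.png',np.hstack(cs))
print(s['img'][236:262,290:308,2])
```

```text
R 0.32 [ 0.6262 -0.1064] sd 0.0003
B -89.27 [0.5126 0.02  ] sd 0.001
T -89.43 [0.8242 0.0146] sd 0.0004
L 0.48 [0.613  0.1625] sd 0.0002
top 309 220
side 299 245
[[ 18  15  17  15  17  16  16  17  16  17  17  17  16  16  15  17  17  18]
 [ 16  16  16  18  14  14  16  17  20  19  13  19  14  16  12  16  18  14]
 [ 17  16  17  15  16  18  19  16  17  13  18  16  18  19  15  18  22  12]
 [ 20  16  17  17  19  18  17  18  16  17  19  17  15  18  19  18  14  15]
 [ 19  19  20  15  14  17  17  17  19  16  18  14  14  19  19  16  18  17]
 [ 18  17  15  14  17  14  34  67  64  46  35  17  14  17  19  17  17  20]
 [ 15  17  15  17  17  19  73 150 138 112  98  27  15  13  15  19  17  15]
 [ 19  18  15  18  16  36 103 179 167 173 167  48  18  16  19  16  20  18]
 [ 16  17  18  14  16  59 132 157 139 172 165  34  18  19  17  16  15  20]
 [ 18  17  17  13  18  35  78  97 100 133 114  37  17  16  17  15  18  18]
 [ 19  17  17  17  15  38  81  99 101 101  92  38  18  14  17  15  16  19]
 [ 14  19  17  17  19  43  84  98 101 101  92  45  25  17  16  17  18  16]
 [ 15  18  13  19  29  61  93  97 100 
[... 312 characters left out ...]
 61  27  18  14  18  17]
 [ 20  15  19  16  21  35  56  60  66  64  55  37  19  18  16  18  17  17]
 [ 17  17  19  16  19  17  17  19  18  19  16  21  19  16  18  21  16  19]
 [ 20  15  18  16  14  17  17  18  17  16  18  16  17  15  15  13  15  19]
 [ 15  17  20  17  21  18  19  16  18  15  15  15  18  19  20  17  18  19]
 [ 33  32  32  15  16  16  18  18  17  17  16  18  17  18  18  18  17  15]
 [ 77  76  77  55  52  33  32  33  34  37  55  52  30  19  17  13  18  20]
 [104 106 119 114 119  90  69  79  93  97 115 116  71  15  15  15  17  15]
 [ 20  18  50 112 148 140  83 113 149 144 115 143 103  17  19  20  17  20]
 [ 16  18  19  16  31  60  57  43  60  59  60  70  96  19  17  19  19  16]]
```

View pics/stem.png

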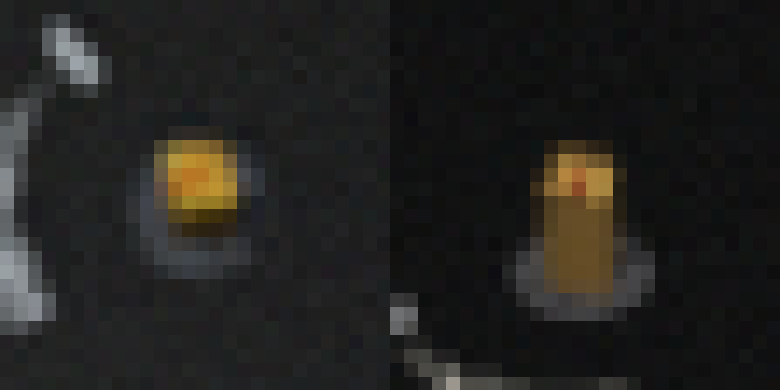

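```bash
python3 - <<'E'
from pl import *
from scipy.ndimage import map_coordinates
c=dict(np.load('top0.npz',allow_pickle=True)); s=dict(np.load('side0.npz',allow_pickle=True))
C=np.array([.584,.028])
for n,cc in(('top',c),('side',s)):
    # resample top-face plane onto metric grid
    k=np.arange(-9,9.1,.5)*1e-3; X,Y=np.meshgrid(C[0]+k,C[1]+k,indexing='ij')
    uv=np.array([proj(cc,[x,y,.07]) for x,y in zip(X.ravel(),Y.ravel())])
    im=cc['img'].astype(float)
    ch=[map_coordinates(im[...,i],[uv[:,1],uv[:,0]],order=1).reshape(X.shape) for i in range(3)]
    B,G,R=ch
    bright=R>115 if n=='top' else R>118
    w=np.clip(R-70,0,None)*bright; 
    cx,cy=(w*X).sum()/w.sum(),(w*Y).sum()/w.sum()
    cb=np.array([X[bright].mean(),Y[bright].mean()])
    cnt,_=cv2.findContours(bright.astype('uint8'),cv2.RETR_EXTERNAL,cv2.CHAIN_APPROX_NONE)
    rect=cv2.minAreaRect(max(cnt,key=len)); print(n,'cen',cb.round(4),'rect size mm',np.array(rect[1])*.5,'ang',rect[2])
    red=(R-G)/(R+1); red[~bright]=0
    base=np.percentile(red[bright],40); wr=np.clip(red-base-.05,0,None)
    mx,my=(wr*X).sum()/wr.sum(),(wr*Y).sum()/wr.sum()
    print('mark off centre mm',(np.array([mx,my])-cb)*1e3,'az',np.degrees(np.arctan2(my-cb[1],mx-cb[0])), red[bright].max(), base)
    rows=np.hstack([cv2.resize(np.flipud(np.fliplr(cv2.merge(ch))).clip(0,255).astype('uint8'),(370,370),interpolation=0)])
    cv2.imwrite(f'pics/rect_{n}.png',rows)
# dial marks
h=cv2.cvtColor(c['img'],cv2.COLOR_BGR2GRAY)
m=h>90; m[:200]=0;m[240:]=0;m[:,:285]=0;m[:,305:]=0
nl,lab,st,ce=cv2.connectedComponentsWithStats(m.astype('uint8'))
for i in range(1,nl):
    p=ray(c,*ce[i],.05)[:2]-C; print(st[i],np.hypot(*p)*1e3,np.degrees(np.arctan2(p[1],p[0])))
E
python3 -c "
import cv2,numpy as np
cv2.imwrite('pics/rect.png',np.hstack([cv2.imread('pics/rect_top.png'),cv2.imread('pics/rect_side.png')]))"
```

```text
top cen [0.5859 0.0285] rect size mm [10.10883141 10.85303879] ang 82.87498474121094
mark off centre mm [-0.30123266  1.20058111] az 104.08507399394576 0.3435143112250556 0.20980460056060815
side cen [0.585  0.0325] rect size mm [9.5 9. ] ang 90.0
mark off centre mm [0.16729301 1.26759671] az 82.4817515465462 0.4349225516400864 0.23509940929917203
[298 208   4   4  10] 33.21762602280727 39.90934990348273
[294 214   4  15  33] 29.584620336782876 95.59906353421191
```

View pics/rect.png

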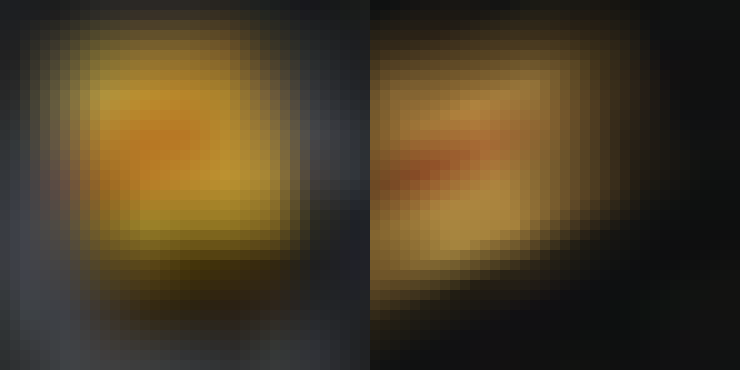

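move_arm:
  linear:
    - [0.019, 0.0293, -0.006]
    - [0.019, 0.0293, -0.006]
    - [0.019, 0.0293, -0.006]
    - [0.019, 0.0293, -0.006]
    - [0.019, 0.0293, -0.006]
    - [0.019, 0.0293, -0.006]
    - [0.019, 0.0293, -0.006]
    - [0.019, 0.0293, -0.006]
    - [0.019, 0.0293, -0.006]
    - [0.019, 0.0293, -0.006]
    - [0.019, 0.0293, -0.006]
    - [0.019, 0.0293, -0.006]
    - [0.019, 0.0293, -0.006]
    - [0.019, 0.0293, -0.006]
    - [0.019, 0.0293, -0.006]
  twist:
    - [0, 0, -2.03]
    - [0, 0, -2.03]
    - [0, 0, -2.03]
    - [0, 0, -2.03]
    - [0, 0, -2.03]
    - [0, 0, -2.03]
    - [0, 0, -2.03]
    - [0, 0, -2.03]
    - [0, 0, -2.03]
    - [0, 0, -2.03]
    - [0, 0, -2.03]
    - [0, 0, -2.03]
    - [0, 0, -2.03]
    - [0, 0, -2.03]
    - [0, 0, -2.03]
  grip: 1.0
  force: 20

```text
time: 1.35
eef_pos: [0.4835, -0.186, 0.1377]
tcp_rot: [0.991, -0.137, -0.002, -0.004]
contact_force: [-0.0, 0.3, -0.5]
opening: 1.005
```

```bash
cat >> h.py <<'E'
from scipy.spatial.transform import Rotation as Ro
def st():
    s=get_state(); R=Ro.from_quat(s['tcp_rot']).as_matrix()
    az=np.degrees(np.arctan2(R[1,0],R[0,0]))
    print('t',round(s['time'],2),'p',s['eef_pos'].round(4),'az %.2f'%az,'z-axis',R[:,2].round(3),'F',s['contact_force'].round(1),'T',s['wrist_torque'].round(2),'op %.3f'%s['opening'],'q',s['qpos'].round(2))
    return s,az
E
python3 - <<'E'
from h import *
st()
c=snap('side','s1.png'); P=cloud(c); z=P[...,2]
# lowest gripper points near TCP
m=(np.abs(P[...,0]-.484)<.08)&(np.abs(P[...,1]+.19)<.09)&(z>.04)&(z<.2)&(c['depth']>0)
v,u=np.nonzero(m); print(u.min(),u.max(),v.min(),v.max()); 
for lo in np.arange(.1,.2,.005):
    k=m&(z>=lo)&(z<lo+.005); print(round(lo,3),k.sum())
print(P[...,:][m][np.argsort(z[m])[:8]])
cv2.imwrite('pics/s1z.png',cv2.resize(c['img'][60:280,260:500],None,fx=3,fy=2.7))
st()
E
```

```text
t 1.35 p [ 0.4835 -0.186   0.1377] az -15.75 z-axis [-0.004  0.008 -1.   ] F [-0.   0.3 -0.5] T [0.02 0.01 0.03] op 1.005 q [-0.57  0.05  2.04  0.01  1.06  1.28]
328 397 138 223
0.1 0
0.105 0
0.11 0
0.115 0
0.12 0
0.125 0
0.13 0
0.135 0
0.14 23
0.145 26
0.15 45
0.155 33
0.16 36
0.165 45
0.17 40
0.175 38
0.18 19
0.185 34
0.19 60
0.195 73
[[ 0.51770106 -0.10195068  0.04594196]
 [ 0.53257326 -0.10324106  0.04686151]
 [ 0.55222953 -0.10403563  0.04692288]
 [ 0.5500192  -0.10471607  0.04702481]
 [ 0.54655544 -0.10149567  0.04729734]
 [ 0.56193151 -0.10379101  0.04745322]
 [ 0.52258713 -0.10197303  0.04750906]
 [ 0.51821588 -0.10333981  0.04769773]]
t 1.4 p [ 0.485  -0.1807  0.1362] az -15.64 z-axis [-0.004  0.013 -1.   ] F [ 0.3  3.7 -0.4] T [ 0.14  0.01 -0.02] op 0.999 q [-0.56  0.06  2.04  0.01  1.06  1.28]
```

View pics/s1z.png

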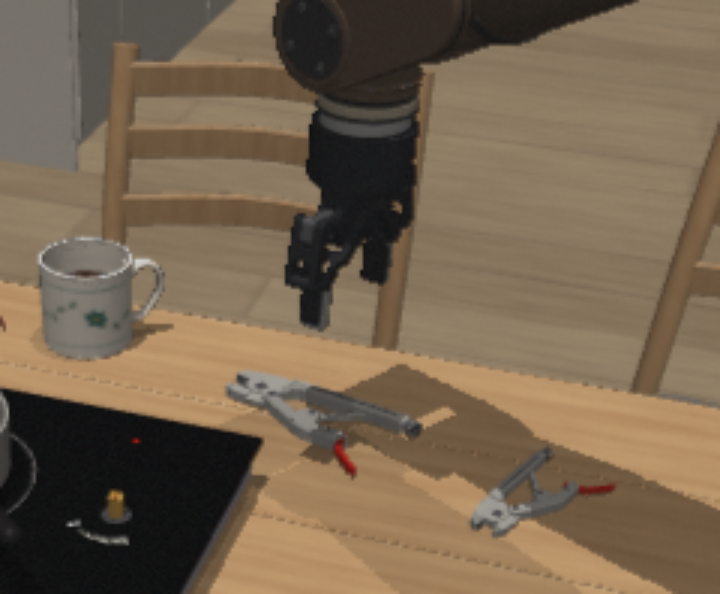

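move_arm:
  linear:
    - [0, -0.01, 0]
    - [0, -0.01, 0]
    - [0, 0, 0]
  twist:
    - [0, 0, 1]
    - [0, 0, 1]
    - [0, 0, 0]

```text
time: 1.65
eef_pos: [0.4853, -0.1969, 0.1339]
tcp_rot: [0.994, -0.113, -0.005, -0.007]
contact_force: [0.7, -0.7, 0.4]
opening: 1.002
```

Run:
```python
from h import *
st()
```

```text
t 1.65 p [ 0.4853 -0.1969  0.1339] az -12.96 z-axis [-0.008  0.015 -1.   ] F [ 0.7 -0.7  0.4] T [-0.05 -0.02  0.01] op 1.002 q [-0.58  0.08  2.02  0.01  1.06  1.21]
```

move_arm:
  linear:
    - [-0.001, -0.005, -0.015]
    - [0, -0.003, -0.02]
    - [0, 0, -0.02]
    - [0, 0, -0.015]
    - [0, 0, -0.005]
    - [0, 0, 0]
  twist:
    - [-0.86, -0.46, -0.2]
    - [0, 0, -0.2]
    - [0, 0, 0]
    - [0, 0, 0]
    - [0, 0, 0]
    - [0, 0, 0]

```text
time: 2.15
eef_pos: [0.4831, -0.2108, 0.0579]
tcp_rot: [0.993, -0.121, 0.002, 0.001]
contact_force: [0.2, 0.1, 0.2]
opening: 1.001
```

Run:
```python
from h import *
st()
c=snap('top','t2.png');cv2.imwrite('pics/t2z.png',cv2.resize(c['img'][180:340,340:500],None,fx=3.7,fy=3.7))
```

```text
t 2.15 p [ 0.4831 -0.2108  0.0579] az -13.87 z-axis [ 0.004 -0.003 -1.   ] F [0.2 0.1 0.2] T [-0.01  0.01 -0.03] op 1.001 q [-0.6   0.19  2.06 -0.    0.89  1.21]
```

View pics/t2z.png

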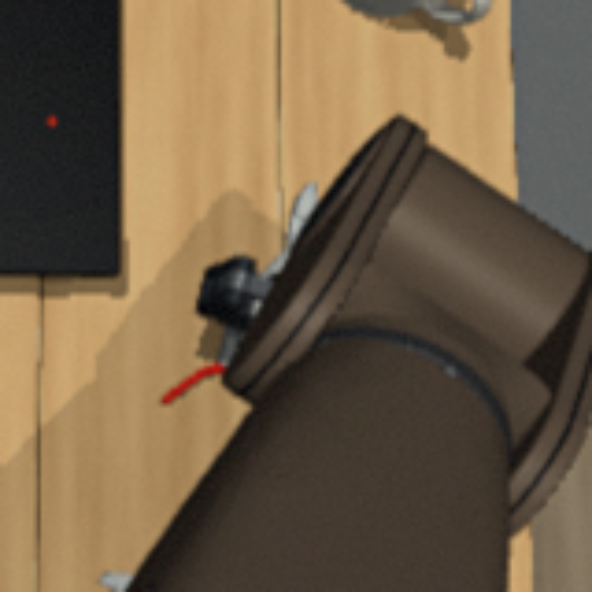

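move_arm:
  linear:
    - [0.0005, 0.003, -0.012]
    - [0, 0.001, -0.015]
    - [0, 0, -0.012]
    - [0, 0, -0.006]
    - [0, 0, -0.002]
    - [0, 0, 0]
  twist:
    - [-0.1, 0.1, 0.3]
    - [0, 0, 0]
    - [0, 0, 0]
    - [0, 0, 0]
    - [0, 0, 0]
    - [0, 0, 0]

```text
time: 2.7
eef_pos: [0.487, -0.2094, 0.0134]
tcp_rot: [0.993, -0.118, 0.006, 0.005]
contact_force: [0.1, -0.2, -0.0]
opening: 1.001
```

Run:
```python
from h import *
st()
```

```text
t 2.7 p [ 0.487  -0.2094  0.0134] az -13.60 z-axis [ 0.011 -0.012 -1.   ] F [ 0.1 -0.2 -0. ] T [-0.02  0.    0.03] op 1.001 q [-0.6   0.27  2.07 -0.    0.79  1.22]
```

move_arm:
  linear:
    - [-0.0015, 0.003, -0.004]
    - [-0.0005, 0.001, -0.003]
    - [0, 0, 0]
  twist:
    - [0.6, 0.5, 0.1]
    - [0, 0, 0]
    - [0, 0, 0]

```text
time: 2.95
eef_pos: [0.486, -0.2057, 0.0074]
tcp_rot: [0.993, -0.117, 0.002, 0.001]
contact_force: [0.6, -0.7, 0.0]
opening: 1.003
```

Run:
```python
from h import *
st()
```

```text
t 2.95 p [ 0.486  -0.2057  0.0074] az -13.48 z-axis [ 0.004 -0.002 -1.   ] F [ 0.6 -0.7  0. ] T [-0.02  0.04 -0.02] op 1.003 q [-0.59  0.28  2.07  0.    0.79  1.21]
```

Good alignment. I'll close to about 65 mm (0.765) and drop slightly.

move_arm:
  linear:
    - [-0.0005, 0, -0.001]
    - [0, 0, -0.001]
    - [0, 0, 0]
    - [0, 0, 0]
    - [0, 0, 0]
  twist:
    - [0, 0, 0]
    - [0, 0, 0]
    - [0, 0, 0]
    - [0, 0, 0]
    - [0, 0, 0]
  grip: 0.765
  force: 20

```text
time: 3.37
eef_pos: [0.486, -0.2058, 0.0064]
tcp_rot: [0.993, -0.117, 0.003, 0.001]
contact_force: [0.2, -0.1, -0.2]
opening: 0.764
```

Run:
```python
from h import *
st()
```

```text
t 3.37 p [ 0.486  -0.2058  0.0064] az -13.46 z-axis [ 0.005 -0.003 -1.   ] F [ 0.2 -0.1 -0.2] T [0.11 0.02 0.01] op 0.764 q [-0.59  0.29  2.07  0.    0.78  1.21]
```

move_arm:
  linear:
    - [0, 0, 0]
    - [0, 0, 0]
    - [0, 0, 0.008]
    - [0, 0, 0.012]
    - [0, 0, 0.012]
    - [0, 0, 0.005]
    - [0, 0, 0]
  twist:
    - [0, 0, 0]
    - [0, 0, 0]
    - [0, 0, 0]
    - [0, 0, 0]
    - [0, 0, 0]
    - [0, 0, 0]
    - [0, 0, 0]
  grip: 0.75

```text
time: 3.95
eef_pos: [0.4845, -0.2048, 0.0454]
tcp_rot: [0.993, -0.117, 0.001, 0.0]
contact_force: [-0.2, -0.5, -2.5]
opening: 0.749
```

Run:
```python
from h import *
st()
c=snap('side','s3.png');cv2.imwrite('pics/s3z.png',cv2.resize(c['img'][120:280,280:440],None,fx=3.7,fy=3.7,interpolation=cv2.INTER_CUBIC))
```

```text
t 3.95 p [ 0.4845 -0.2048  0.0454] az -13.47 z-axis [ 0.002 -0.    -1.   ] F [-0.2 -0.5 -2.5] T [ 0.03 -0.01 -0.02] op 0.749 q [-0.59  0.21  2.06  0.    0.86  1.21]
```

View pics/s3z.png

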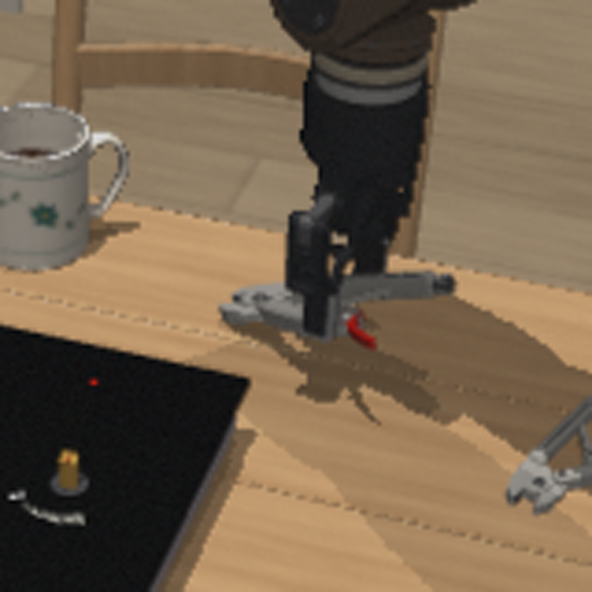

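```bash
cat >> pl.py <<'E'
def grays(c,zmin,box):
    P=cloud(c); h=cv2.cvtColor(c['img'],cv2.COLOR_BGR2HSV)
    m=(h[...,1]<60)&(h[...,2]>70)&(P[...,2]>zmin)&(c['depth']>0)
    m&=(P[...,0]>box[0])&(P[...,0]<box[1])&(P[...,1]>box[2])&(P[...,1]<box[3])&(P[...,2]<box[4])
    return P[m],m
E
python3 - <<'E'
from pl import *
c=snap('side')
p,m=grays(c,.006,(.38,.62,-.33,-.12,.1))
a=np.array([np.cos(np.radians(-13.46)),np.sin(np.radians(-13.46))])
tcp=np.array([.4845,-.2048]); 
s=(p[:,:2]-tcp)@a; n=(p[:,:2]-tcp)@[-a[1],a[0]]
for lo in np.arange(-.09,.12,.01):
    k=(s>=lo)&(s<lo+.01)
    if k.sum()>2: print(round(lo,2),k.sum(),'z',np.percentile(p[k,2],[5,50,95]).round(4),'n',np.percentile(n[k],[5,95]).round(3))
E
```

```text
-0.07 3 z [0.0679 0.068  0.0695] n [-0.019 -0.017]
-0.06 11 z [0.0606 0.0672 0.0756] n [-0.027 -0.019]
-0.05 30 z [0.0591 0.0673 0.0751] n [-0.024 -0.016]
-0.04 20 z [0.0557 0.0606 0.069 ] n [-0.022 -0.017]
-0.03 26 z [0.0494 0.0568 0.0637] n [-0.024 -0.014]
-0.02 64 z [0.0478 0.0565 0.0688] n [-0.021  0.041]
-0.01 41 z [0.0415 0.0505 0.0714] n [-0.023  0.038]
-0.0 21 z [0.0418 0.0457 0.0517] n [-0.022  0.04 ]
0.01 19 z [0.0335 0.0419 0.0486] n [-0.021  0.033]
0.02 11 z [0.0394 0.0434 0.045 ] n [0.013 0.029]
0.03 19 z [0.0254 0.037  0.0403] n [-0.017  0.022]
0.04 31 z [0.0201 0.0274 0.0357] n [-0.016  0.017]
0.05 27 z [0.0179 0.0259 0.0325] n [-0.023  0.012]
0.06 32 z [0.0132 0.0197 0.0235] n [-0.026  0.01 ]
0.07 33 z [0.008  0.0158 0.0196] n [-0.028  0.01 ]
0.08 18 z [0.0106 0.012  0.0149] n [-0.024  0.009]
```

move_arm:
  linear:
    - [0, 0, -0.008]
    - [0, 0, -0.011]
    - [0, 0, -0.01]
    - [0, 0, -0.006]
    - [0, 0, -0.002]
    - [0, 0, 0]
  twist:
    - [0, 0, 0]
    - [0, 0, 0]
    - [0, 0, 0]
    - [0, 0, 0]
    - [0, 0, 0]
    - [0, 0, 0]

```text
time: 4.55
eef_pos: [0.4842, -0.2047, 0.0039]
tcp_rot: [0.993, -0.117, -0.0, -0.001]
contact_force: [-3.7, 2.5, 9.6]
opening: 0.754
```

Run:
```python
from pl import *
st()
c=snap('side')
p,m=grays(c,.006,(.38,.62,-.33,-.12,.1))
a=np.array([np.cos(np.radians(-13.46)),np.sin(np.radians(-13.46))])
tcp=np.array([.4845,-.2048]); 
s=(p[:,:2]-tcp)@a; n=(p[:,:2]-tcp)@[-a[1],a[0]]
for lo in np.arange(-.09,.12,.02):
    k=(s>=lo)&(s<lo+.02)
    if k.sum()>2: print(round(lo,2),k.sum(),'z',np.percentile(p[k,2],[5,50,95]).round(4),'n',np.percentile(n[k],[5,95]).round(3))
```

```text
t 4.55 p [ 0.4842 -0.2047  0.0039] az -13.48 z-axis [-0.     0.001 -1.   ] F [-3.7  2.5  9.6] T [0.27 0.48 0.01] op 0.754 q [-0.59  0.29  2.07  0.    0.79  1.21]
-0.07 19 z [0.0065 0.0121 0.0142] n [-0.027 -0.018]
-0.05 40 z [0.0063 0.0124 0.0152] n [-0.028 -0.017]
-0.03 92 z [0.0065 0.0122 0.0328] n [-0.03  0.04]
-0.01 47 z [0.0065 0.0111 0.0428] n [-0.024  0.055]
0.01 22 z [0.0078 0.0135 0.0153] n [0.022 0.033]
0.03 30 z [0.0073 0.0127 0.0148] n [0.007 0.022]
0.05 68 z [0.0075 0.0106 0.015 ] n [-0.029  0.012]
0.07 75 z [0.0068 0.0096 0.0125] n [-0.028  0.008]
0.09 18 z [0.0069 0.0087 0.0111] n [-0.028  0.005]
```

move_arm:
  linear:
    - [0, 0, 0.002]
    - [0.003, -0.001, 0]
    - [0.002, -0.0005, 0]
    - [0, 0, 0]
  twist:
    - [0, 0, 0]
    - [0, 0, 0]
    - [0, 0, 0]
    - [0, 0, 0]
  grip: 0.82

```text
time: 4.93
eef_pos: [0.4896, -0.2064, 0.0041]
tcp_rot: [0.993, -0.117, -0.001, -0.001]
contact_force: [-1.1, -0.3, -0.3]
opening: 0.821
```

Run:
```python
from h import *
st()
```

```text
t 4.93 p [ 0.4896 -0.2064  0.0041] az -13.50 z-axis [-0.001  0.002 -1.   ] F [-1.1 -0.3 -0.3] T [-0.01 -0.06 -0.03] op 0.821 q [-0.59  0.3   2.05  0.    0.79  1.21]
```

move_arm:
  linear:
    - [0, 0, 0.001]
    - [0, 0, 0.001]
    - [0, 0, 0]
    - [0, 0, 0]
    - [0, 0, 0]
    - [0, 0, 0]
  twist:
    - [0, 0, 0]
    - [0, 0, 0]
    - [0, 0, 0]
    - [0, 0, 0]
    - [0, 0, 0]
    - [0, 0, 0]
  grip: 0.68
  force: 22

```text
time: 5.43
eef_pos: [0.4898, -0.2067, 0.0062]
tcp_rot: [0.993, -0.117, -0.001, -0.001]
contact_force: [-0.7, 1.1, 0.9]
opening: 0.677
```

Run:
```python
from h import *
st()
```

```text
t 5.43 p [ 0.4898 -0.2067  0.0062] az -13.48 z-axis [-0.002  0.002 -1.   ] F [-0.7  1.1  0.9] T [ 0.05  0.03 -0.01] op 0.677 q [-0.59  0.3   2.05  0.    0.8   1.22]
```

move_arm:
  linear:
    - [0, 0, 0.004]
    - [0, 0, 0.007]
    - [0, 0, 0.01]
    - [0, 0, 0.01]
    - [0, 0, 0.006]
    - [0, 0, 0]
  twist:
    - [0, 0, 0]
    - [0, 0, 0]
    - [0, 0, 0]
    - [0, 0, 0]
    - [0, 0, 0]
    - [0, 0, 0]

```text
time: 5.93
eef_pos: [0.4879, -0.2053, 0.0451]
tcp_rot: [0.993, -0.117, -0.003, -0.002]
contact_force: [0.6, 0.0, -2.4]
opening: 0.682
```

```bash
cat >> pl.py <<'E'
def pitch(c,tcp,az,top=.06):
    p,m=grays(c,.006,(tcp[0]-.13,tcp[0]+.13,tcp[1]-.13,tcp[1]+.13,top+tcp[2]))
    a=np.array([np.cos(np.radians(az)),np.sin(np.radians(az))]); s=(p[:,:2]-tcp[:2])@a; n=(p[:,:2]-tcp[:2])@[-a[1],a[0]]
    for lo in np.arange(-.09,.12,.02):
        k=(s>=lo)&(s<lo+.02)&(np.abs(n)<.05)
        if k.sum()>2: print(round(lo,2),k.sum(),'z',np.percentile(p[k,2],[5,50,95]).round(4),'n',np.percentile(n[k],[5,95]).round(3))
E
python3 - <<'E'
from pl import *
s,az=st()
c=snap('side','s4.png');cv2.imwrite('pics/s4z.png',cv2.resize(c['img'][120:280,280:440],None,fx=3.7,fy=3.7,interpolation=cv2.INTER_CUBIC))
pitch(c,s['eef_pos'],az)
E
```

```text
t 5.93 p [ 0.4879 -0.2053  0.0451] az -13.47 z-axis [-0.006  0.005 -1.   ] F [ 0.6  0.  -2.4] T [-0.02  0.05  0.01] op 0.682 q [-0.59  0.22  2.05  0.    0.87  1.22]
-0.07 18 z [0.0682 0.0743 0.0824] n [-0.021 -0.013]
-0.05 53 z [0.0595 0.0673 0.0788] n [-0.019 -0.013]
-0.03 99 z [0.0511 0.0592 0.0671] n [-0.019  0.036]
-0.01 51 z [0.041  0.0515 0.0672] n [-0.021  0.036]
0.01 35 z [0.0308 0.0401 0.0482] n [0.019 0.028]
0.03 60 z [0.0228 0.03   0.0393] n [-0.014  0.023]
0.05 62 z [0.013  0.0217 0.0295] n [-0.022  0.015]
0.07 36 z [0.0081 0.014  0.0174] n [-0.025  0.009]
```

View pics/s4z.png

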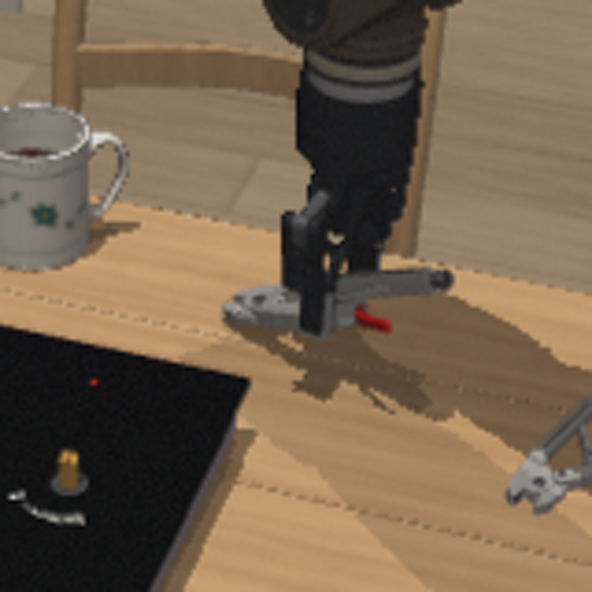

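move_arm:
  linear:
    - [0, 0, 0.008]
    - [0, 0, 0.014]
    - [0, 0, 0.014]
    - [0, 0, 0.008]
    - [0, 0, 0]
    - [0, 0, 0]
  twist:
    - [0, 0, 0]
    - [0, 0, 0]
    - [0, 0, 0]
    - [0, 0, 0]
    - [0, 0, 0]
    - [0, 0, 0]

```text
time: 6.48
eef_pos: [0.4862, -0.2042, 0.0907]
tcp_rot: [0.993, -0.117, -0.005, -0.003]
contact_force: [-0.2, -0.6, -2.8]
opening: 0.681
```

Run:
```python
from pl import *
s,az=st()
c=snap('side','s5.png');cv2.imwrite('pics/s5z.png',cv2.resize(c['img'][100:260,280:440],None,fx=3.7,fy=3.7,interpolation=cv2.INTER_CUBIC))
pitch(c,s['eef_pos'],az)
```

```text
t 6.48 p [ 0.4862 -0.2042  0.0907] az -13.46 z-axis [-0.009  0.006 -1.   ] F [-0.2 -0.6 -2.8] T [ 0.05 -0.01 -0.01] op 0.681 q [-0.59  0.15  2.04  0.    0.97  1.22]
-0.05 4 z [0.1414 0.1433 0.1448] n [-0.02  -0.014]
-0.03 106 z [0.1003 0.1239 0.1453] n [-0.019  0.035]
-0.01 41 z [0.0691 0.1021 0.1212] n [-0.018  0.036]
0.01 40 z [0.039  0.0662 0.0786] n [0.014 0.026]
0.03 29 z [0.0197 0.0319 0.0514] n [0.003 0.017]
```

View pics/s5z.png

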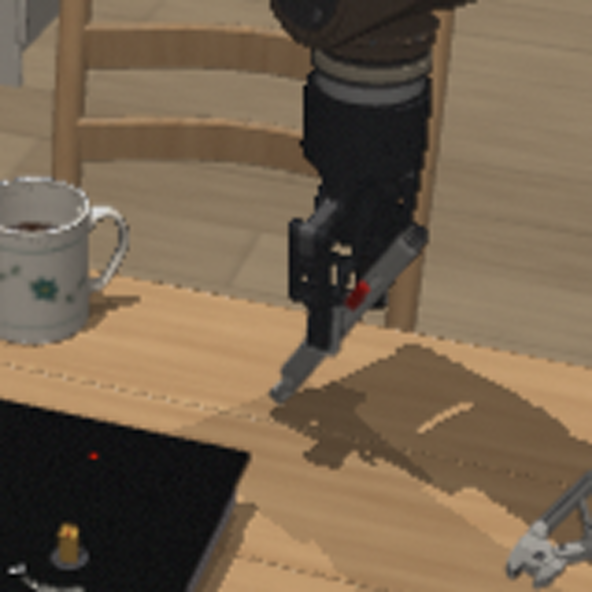

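move_arm:
  linear:
    - [0.01, -0.0024, 0.006]
    - [0.014, -0.0034, 0.004]
    - [0.014, -0.0034, 0]
    - [0.008, -0.002, 0]
    - [0, 0, 0]
    - [-0.002, 0.0005, -0.008]
    - [-0.004, 0.001, -0.01]
    - [-0.006, 0.0015, -0.01]
    - [-0.007, 0.0017, -0.01]
    - [-0.007, 0.0017, -0.01]
    - [-0.008, 0.002, -0.01]
    - [-0.008, 0.002, -0.008]
    - [-0.006, 0.0015, -0.005]
    - [0, 0, 0]
    - [0, 0, 0]
  twist:
    - [0, 0, 0]
    - [0, 0, 0]
    - [0, 0, 0]
    - [0, 0, 0]
    - [0, 0, 0]
    - [0, 0, 0]
    - [0, 0, 0]
    - [0, 0, 0]
    - [0, 0, 0]
    - [0, 0, 0]
    - [0, 0, 0]
    - [0, 0, 0]
    - [0, 0, 0]
    - [0, 0, 0]
    - [0, 0, 0]

```text
time: 7.78
eef_pos: [0.4711, -0.1979, 0.0148]
tcp_rot: [0.993, -0.118, -0.014, -0.007]
contact_force: [1.7, -0.2, -2.1]
opening: 0.678
```

Run:
```python
from pl import *
s,az=st()
c=snap('side','s6.png');cv2.imwrite('pics/s6z.png',cv2.resize(c['img'][100:260,280:440],None,fx=3.7,fy=3.7,interpolation=cv2.INTER_CUBIC))
pitch(c,s['eef_pos'],az)
```

```text
t 7.78 p [ 0.4711 -0.1979  0.0148] az -13.52 z-axis [-0.027  0.017 -1.   ] F [ 1.7 -0.2 -2.1] T [-0.06 -0.1  -0.01] op 0.678 q [-0.6   0.25  2.09 -0.    0.83  1.21]
-0.09 7 z [0.0218 0.0258 0.0291] n [-0.026 -0.014]
-0.07 53 z [0.0174 0.0269 0.031 ] n [-0.027 -0.015]
-0.05 64 z [0.0146 0.0237 0.0296] n [-0.024  0.023]
-0.03 137 z [0.0146 0.0226 0.0379] n [-0.025  0.035]
-0.01 61 z [0.012  0.0187 0.0364] n [-0.021  0.037]
0.01 33 z [0.0105 0.0177 0.0226] n [0.016 0.026]
0.03 48 z [0.0086 0.016  0.0211] n [-0.004  0.021]
0.05 71 z [0.0081 0.0126 0.0182] n [-0.022  0.017]
0.07 54 z [0.007  0.0109 0.0132] n [-0.022  0.01 ]
```

View pics/s6z.png

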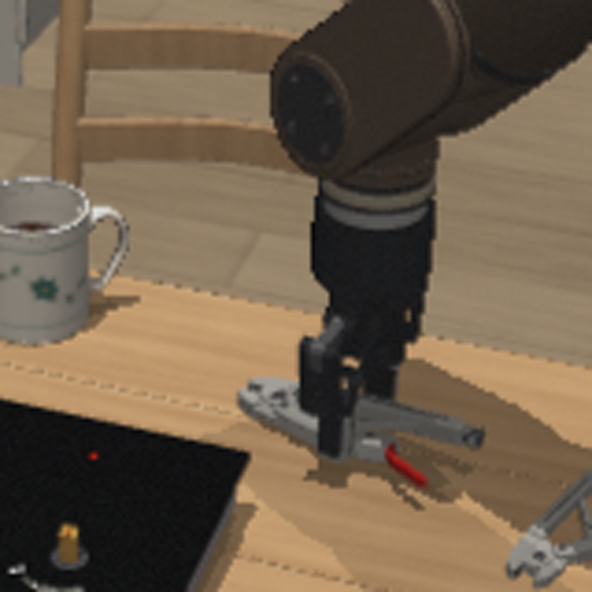

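move_arm:
  linear:
    - [0, 0, -0.004]
    - [0, 0, -0.004]
    - [0, 0, -0.001]
    - [0, 0, 0]
  twist:
    - [-0.9, -1.4, 0]
    - [0, 0, 0]
    - [0, 0, 0]
    - [0, 0, 0]

```text
time: 8.17
eef_pos: [0.473, -0.199, 0.0074]
tcp_rot: [0.993, -0.118, 0.0, 0.0]
contact_force: [0.5, 0.5, -1.3]
opening: 0.677
```

move_arm:
  linear:
    - [0, 0, 0]
    - [0, 0, 0]
    - [0, 0, 0]
    - [0, 0, 0.01]
    - [0, 0, 0.03]
    - [-0.01, 0, 0.035]
    - [-0.03, 0.01, 0.035]
    - [-0.02, 0.005, 0.02]
    - [0, 0, 0]
  twist:
    - [0, 0, 0]
    - [0, 0, 0]
    - [0, 0, 0]
    - [0, 0, 0]
    - [0, 0, 0]
    - [0, 0, 0]
    - [0, 0, 0]
    - [0, 0, 0]
    - [0, 0, 0]
  grip: 1.0

```text
time: 8.92
eef_pos: [0.4181, -0.1868, 0.1439]
tcp_rot: [0.993, -0.117, 0.003, 0.002]
contact_force: [1.0, 0.1, 0.4]
opening: 0.998
```

Run:
```python
from pl import *
s,az=st()
c=snap('top','t7.png');cv2.imwrite('pics/t7z.png',cv2.resize(c['img'][200:340,350:490],None,fx=4.2,fy=4.2,interpolation=cv2.INTER_CUBIC))
```

```text
t 8.92 p [ 0.4181 -0.1868  0.1439] az -13.43 z-axis [ 0.005 -0.005 -1.   ] F [1.  0.1 0.4] T [-0.01 -0.03 -0.  ] op 0.998 q [-0.64 -0.1   2.18 -0.    1.06  1.16]
```

View pics/t7z.png

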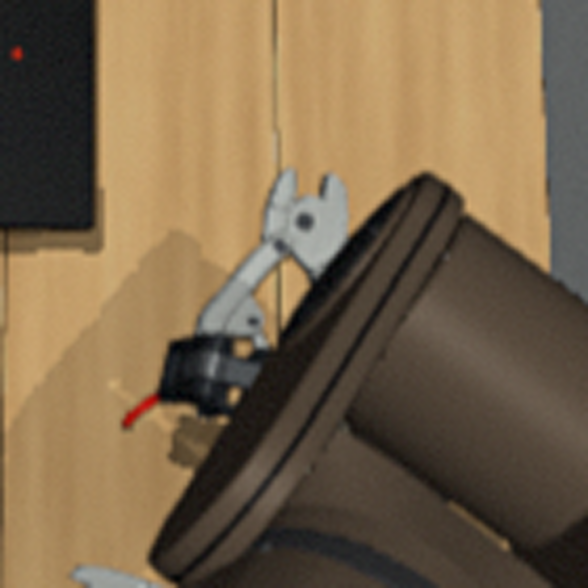

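move_arm:
  linear:
    - [0, -0.02, 0.01]
    - [0, -0.035, 0]
    - [0, -0.035, 0]
    - [0, -0.035, 0]
    - [0, -0.03, 0]
    - [0, -0.01, 0]
    - [0, 0, 0]
  twist:
    - [0, 0, 0]
    - [0, 0, 0]
    - [0, 0, 0]
    - [0, 0, 0]
    - [0, 0, 0]
    - [0, 0, 0]
    - [0, 0, 0]
  grip: 0.5

```text
time: 9.55
eef_pos: [0.42, -0.3584, 0.1508]
tcp_rot: [0.993, -0.115, 0.004, 0.002]
contact_force: [0.6, 0.8, 0.1]
opening: 0.497
```

```bash
cat >> pl.py <<'E'
def pose(c,roi,rows,zb=0.):
    """roi=(u0,u1,v0,v1) round pliers; rows=handle rows"""
    e=edge(c,zb+.016,(roi[0],roi[1]),rows[0],rows[1])
    vx,vy,x0,y0=cv2.fitLine(e[:,:2].astype(np.float32),cv2.DIST_HUBER,0,.01,.01).ravel()
    if vx<0: vx,vy=-vx,-vy
    a=np.array([vx,vy]); n=np.array([-vy,vx]); r=(e[:,:2]-[x0,y0])@n
    print('yaw',np.degrees(np.arctan2(vy,vx)),'resid max',abs(r).max())
    hsv=cv2.cvtColor(c['img'],cv2.COLOR_BGR2HSV); m=(hsv[...,1]<60)
    k=np.zeros_like(m); k[roi[2]:roi[3],roi[0]:roi[1]]=1; m&=k
    v,u=np.nonzero(m)
    def ax(z): return np.array([ray(c,uu,vv,z)[:2] for uu,vv in zip(u,v)])@a
    t=np.sort(ax(zb+.012))[::-1][:3]; b=ax(zb+.016).min(); print('span',t[1]-b)
    o=np.array([x0,y0])+n*.022; o=o+a*(t[1]-.009-o@a); print('origin',o); return o,a,n
E
python3 - <<'E'
from pl import *
s,az=st()
c=snap('top','t8.png');cv2.imwrite('pics/t8z.png',cv2.resize(c['img'][200:340,350:490],None,fx=4.2,fy=4.2,interpolation=cv2.INTER_CUBIC))
np.savez('t8.npz',**c)
E
```

```text
t 9.55 p [ 0.42   -0.3584  0.1508] az -13.26 z-axis [ 0.007 -0.004 -1.   ] F [0.6 0.8 0.1] T [-0.01  0.01 -0.05] op 0.497 q [-0.89  0.1   1.96  0.    1.07  0.91]
```

View pics/t8z.png

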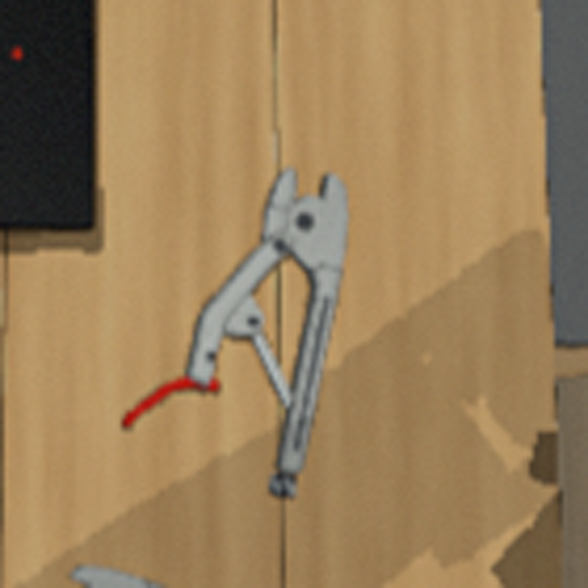

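Run:
```python
from pl import *
c=dict(np.load('t8.npz'))
o,a,n=pose(c,(395,436,236,322),(268,308))
Z=lambda x,y,z: [ (lambda p:((p-o)@a*1e3,(p-o)@n*1e3))(ray(c,350+x/4.2,200+y/4.2,z)[:2])]
for nm,x,y,z in (('link at fixed',290,405,.014),('link mid',270,365,.012),('fixed inner at 430',285,430,.016),('fixed inner @290',312,290,.016),('hole top',285,262,.014),('screw end',283,495,.01),('tail tip',125,427,.005),('handle end inner',215,385,.014),('fixed end',285,472,.016)):
    print(nm,np.round(Z(x,y,z),1))
for x in (-140,-135,-94): print(x,'fixed handle centre', (o+a*x/1e3-n*.016).round(4))
print('yaw rad',np.arctan2(a[1],a[0]))
```

```text
yaw -12.21705 resid max 0.000231030713206913
span 0.1677968609542032
origin [ 0.54834659 -0.22548069]
link at fixed [[-113.9  -11. ]]
link mid [[-96.1   2.6]]
fixed inner at 430 [[-127.2  -10.6]]
fixed inner @290 [[-53.6  -9.9]]
hole top [[-42.2   6.1]]
screw end [[-158.9  -17.4]]
tail tip [[-144.2   67.3]]
handle end inner [[-113.1   28.3]]
fixed end [[-147.8  -14.8]]
-140 fixed handle centre [ 0.4081 -0.2115]
-135 fixed handle centre [ 0.413  -0.2126]
-94 fixed handle centre [ 0.4531 -0.2212]
yaw rad -0.21322775
```

move_arm:
  linear:
    - [-0.002, 0.02, 0]
    - [-0.002, 0.032, -0.01]
    - [-0.002, 0.032, -0.02]
    - [-0.001, 0.028, -0.02]
    - [0, 0.018, -0.015]
    - [0, 0.005, -0.005]
    - [0, 0, 0]
    - [0, 0, 0]
  twist:
    - [-0.2, 0.3, 0.5]
    - [0, 0, 0.5]
    - [0, 0, 0]
    - [0, 0, 0]
    - [0, 0, 0]
    - [0, 0, 0]
    - [0, 0, 0]
    - [0, 0, 0]
  grip: 0.42
  force: 60

```text
time: 10.27
eef_pos: [0.4103, -0.2072, 0.075]
tcp_rot: [0.995, -0.103, -0.002, 0.0]
contact_force: [-0.1, -0.5, 0.2]
opening: 0.417
```

Run:
```python
from h import *
st()
```

```text
t 10.27 p [ 0.4103 -0.2072  0.075 ] az -11.84 z-axis [-0.004 -0.    -1.   ] F [-0.1 -0.5  0.2] T [-0.05  0.04 -0.01] op 0.417 q [-0.69  0.02  2.21 -0.    0.91  1.09]
```

move_arm:
  linear:
    - [0.001, -0.003, -0.01]
    - [0, -0.001, -0.016]
    - [0, 0, -0.016]
    - [0, 0, -0.012]
    - [0, 0, -0.004]
    - [0, 0, 0]
  twist:
    - [0, -0.2, -0.3]
    - [0, 0, 0]
    - [0, 0, 0]
    - [0, 0, 0]
    - [0, 0, 0]
    - [0, 0, 0]

```text
time: 10.77
eef_pos: [0.4172, -0.2206, 0.0194]
tcp_rot: [0.994, -0.108, 0.007, 0.005]
contact_force: [0.0, 0.3, 1.2]
opening: 0.419
```

Run:
```python
from h import *
st()
```

```text
t 10.77 p [ 0.4172 -0.2206  0.0194] az -12.43 z-axis [ 0.013 -0.012 -1.   ] F [0.  0.3 1.2] T [ 0.01 -0.02  0.  ] op 0.419 q [-0.7   0.15  2.21 -0.    0.77  1.09]
```

move_arm:
  linear:
    - [-0.001, 0.002, 0.012]
    - [-0.002, 0.003, 0.001]
    - [0, 0.001, 0]
    - [0, 0, 0]
  twist:
    - [0.7, 0.7, 0.2]
    - [0, 0, 0]
    - [0, 0, 0]
    - [0, 0, 0]

```text
time: 11.1
eef_pos: [0.4157, -0.218, 0.0344]
tcp_rot: [0.994, -0.108, 0.002, 0.001]
contact_force: [0.5, -0.6, 0.0]
opening: 0.419
```

Run:
```python
from pl import *
st()
c=snap('side','s9.png');cv2.imwrite('pics/s9z.png',cv2.resize(c['img'][150:270,320:440],None,fx=4.9,fy=4.9,interpolation=cv2.INTER_CUBIC))
```

```text
t 11.1 p [ 0.4157 -0.218   0.0344] az -12.43 z-axis [ 0.004 -0.003 -1.   ] F [ 0.5 -0.6  0. ] T [-0.03  0.02 -0.01] op 0.419 q [-0.7   0.12  2.2   0.    0.82  1.09]
```

View pics/s9z.png

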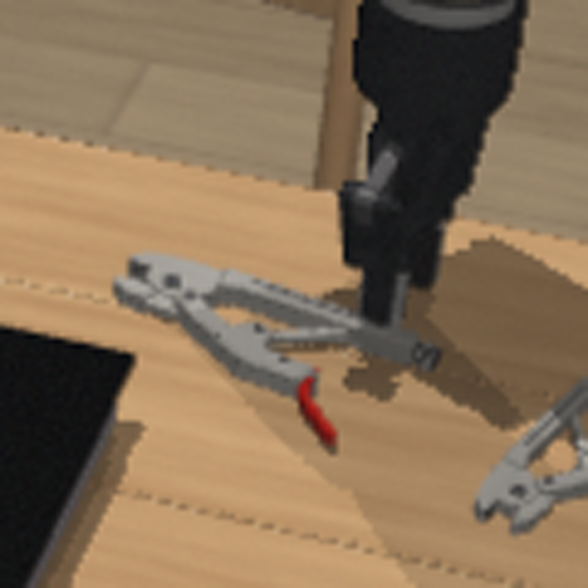

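move_arm:
  linear:
    - [-0.002, 0.004, 0]
    - [-0.001, 0.002, 0]
    - [0, 0, 0]
  twist:
    - [0.2, 0.2, 0.2]
    - [0, 0, 0]
    - [0, 0, 0]

```text
time: 11.4
eef_pos: [0.4122, -0.2114, 0.0343]
tcp_rot: [0.994, -0.106, 0.0, -0.001]
contact_force: [-0.4, 0.4, 0.8]
opening: 0.422
```

Run:
```python
from h import *
st()
```

```text
t 11.4 p [ 0.4122 -0.2114  0.0343] az -12.22 z-axis [ 0.001  0.001 -1.   ] F [-0.4  0.4  0.8] T [ 0.01 -0.04  0.04] op 0.422 q [-0.69  0.11  2.21  0.    0.82  1.09]
```

move_arm:
  linear:
    - [0, 0, -0.007]
    - [-0.001, 0.001, -0.008]
    - [-0.001, 0.001, -0.005]
    - [0, 0, -0.001]
    - [0, 0, 0]
  twist:
    - [0, 0, 0]
    - [0, 0, 0]
    - [0, 0, 0]
    - [0, 0, 0]
    - [0, 0, 0]

```text
time: 11.82
eef_pos: [0.4093, -0.2082, 0.0103]
tcp_rot: [0.994, -0.106, -0.0, -0.001]
contact_force: [0.3, -0.1, 0.1]
opening: 0.417
```

Run:
```python
from h import *
st()
```

```text
t 11.82 p [ 0.4093 -0.2082  0.0103] az -12.19 z-axis [-0.001  0.002 -1.   ] F [ 0.3 -0.1  0.1] T [-0.   -0.02  0.05] op 0.417 q [-0.69  0.15  2.23  0.    0.77  1.09]
```

move_arm:
  linear:
    - [0.001, -0.002, 0]
    - [0.0005, -0.001, 0]
    - [0, 0, 0]
    - [0, 0, 0]
    - [0, 0, 0]
    - [0, 0, 0]
    - [0, 0, 0]
  twist:
    - [0, 0, 0]
    - [0, 0, 0]
    - [0, 0, 0]
    - [0, 0, 0]
    - [0, 0, 0]
    - [0, 0, 0]
    - [0, 0, 0]
  grip: 0.0
  force: 110

```text
time: 12.4
eef_pos: [0.4105, -0.2116, 0.0098]
tcp_rot: [0.994, -0.106, -0.001, -0.001]
contact_force: [0.5, -0.3, -0.4]
opening: 0.109
```

move_arm:
  linear:
    - [0, 0, 0.003]
    - [0, 0, 0.006]
    - [0, 0, 0.008]
    - [0, 0, 0.004]
    - [0, 0, 0]
    - [0, 0, 0]
  twist:
    - [0, 0, 0]
    - [0, 0, 0]
    - [0, 0, 0]
    - [0, 0, 0]
    - [0, 0, 0]
    - [0, 0, 0]

```text
time: 12.9
eef_pos: [0.4093, -0.2104, 0.0323]
tcp_rot: [0.994, -0.106, -0.002, -0.002]
contact_force: [-0.2, 1.1, -2.5]
opening: 0.104
```

Run:
```python
from pl import *
s,az=st()
c=snap('side','s10.png');cv2.imwrite('pics/s10z.png',cv2.resize(c['img'][130:270,300:440],None,fx=4.2,fy=4.2,interpolation=cv2.INTER_CUBIC))
p,m=grays(c,.006,(.38,.62,-.3,-.12,.08))
a=np.array([np.cos(np.radians(az)),np.sin(np.radians(az))]); d=(p[:,:2]-s['eef_pos'][:2]); x=d@a*1e3-136; n=d@[-a[1],a[0]]*1e3-16
for lo in range(-170,20,20):
    k=(x>=lo)&(x<lo+20)
    if k.sum()>2: print(lo,k.sum(),np.percentile(p[k,2],[5,50,95]).round(4))
```

```text
t 12.9 p [ 0.4093 -0.2104  0.0323] az -12.15 z-axis [-0.004  0.004 -1.   ] F [-0.2  1.1 -2.5] T [-0.08  0.17 -0.04] op 0.104 q [-0.7   0.11  2.22  0.    0.82  1.09]
-170 4 [0.0248 0.0338 0.0359]
-150 27 [0.0223 0.0363 0.0588]
-130 47 [0.0248 0.0334 0.0381]
-110 126 [0.0256 0.0329 0.0378]
-90 142 [0.0244 0.0338 0.0376]
-70 105 [0.024  0.0339 0.0371]
-50 107 [0.0246 0.0323 0.0373]
-30 89 [0.0251 0.031  0.0343]
-10 74 [0.0231 0.0308 0.0331]
```

View pics/s10z.png

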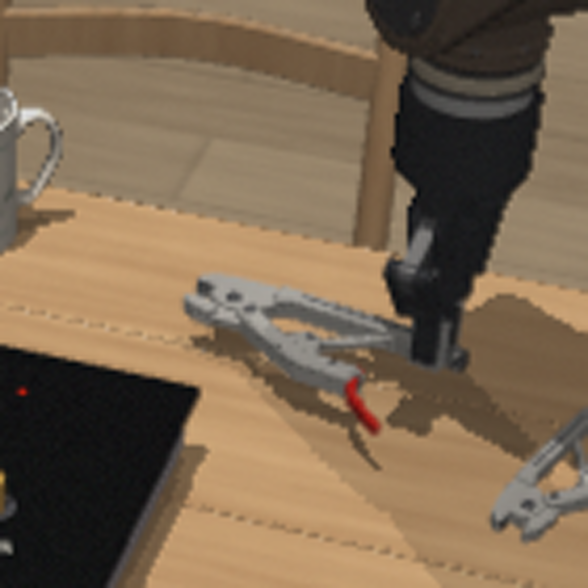

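move_arm:
  linear:
    - [0, 0, 0.02]
    - [0, 0, 0.03]
    - [0, 0, 0.03]
    - [0, 0, 0.025]
    - [0.01, 0.003, 0.005]
    - [0.015, 0.005, 0]
    - [0.015, 0.005, 0]
    - [0.015, 0.005, 0]
    - [0.015, 0.005, 0]
    - [0.015, 0.005, 0]
    - [0.015, 0.005, 0]
    - [0.015, 0.005, 0]
    - [0.015, 0.005, 0]
    - [0.015, 0.005, 0]
    - [0.015, 0.005, 0]
    - [0.015, 0.005, 0]
    - [0.015, 0.005, 0]
    - [0.015, 0.005, 0]
    - [0.01, 0.003, 0]
    - [0.005, 0.002, 0]
  twist:
    - [0, 0, 0]
    - [0, 0, 0]
    - [0, 0, 3]
    - [0, 0, 5]
    - [0, 0, 7]
    - [0, 0, 7]
    - [0, 0, 7]
    - [0, 0, 7]
    - [0, 0, 7]
    - [0, 0, 7]
    - [0, 0, 7]
    - [0, 0, 7]
    - [0, 0, 7]
    - [0, 0, 7]
    - [0, 0, 7]
    - [0, 0, 7]
    - [0, 0, 6]
    - [0, 0, 5]
    - [0, 0, 3]
    - [0, 0, 1]

```text
time: 14.62
eef_pos: [0.6345, -0.1312, 0.1397]
tcp_rot: [0.654, 0.756, -0.006, 0.005]
contact_force: [-0.1, -0.7, -1.4]
opening: 0.101
```

Run:
```python
from pl import *
st()
c=snap('top','t11.png')
```

```text
t 14.62 p [ 0.6345 -0.1312  0.1397] az 98.24 z-axis [ 0.    -0.016 -1.   ] F [-0.1 -0.7 -1.4] T [-0.09 -0.08 -0.01] op 0.101 q [-0.35  0.32  1.73 -0.02  1.09 -0.49]
```

View pics/t11.png

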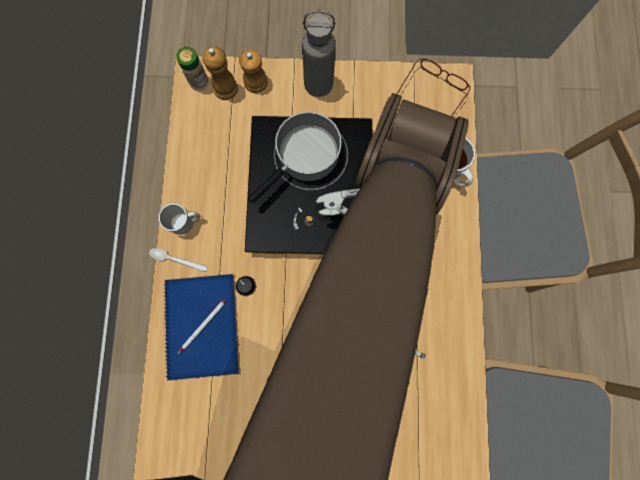

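move_arm:
  linear:
    - [0.006, 0.001, -0.006]
    - [0.006, 0.001, -0.012]
    - [0.005, 0.001, -0.012]
    - [0.002, 0, -0.012]
    - [0, 0, -0.006]
    - [0, 0, 0]
    - [0, 0, 0]
  twist:
    - [0.5, 0, 3]
    - [0.4, 0, 4]
    - [0, 0, 3]
    - [0, 0, 1.5]
    - [0, 0, 0]
    - [0, 0, 0]
    - [0, 0, 0]

```text
time: 15.25
eef_pos: [0.6525, -0.1285, 0.0886]
tcp_rot: [0.576, 0.818, 0.001, 0.0]
contact_force: [1.0, -0.1, -1.2]
opening: 0.1
```

Run:
```python
from pl import *
st()
c=snap('top','t12.png');cv2.imwrite('pics/t12z.png',cv2.resize(c['img'][170:250,290:390],None,fx=6,fy=6,interpolation=cv2.INTER_CUBIC))
np.savez('t12.npz',**c)
d=snap('side','s12.png');cv2.imwrite('pics/s12z.png',cv2.resize(d['img'][180:280,240:360],None,fx=5,fy=5,interpolation=cv2.INTER_CUBIC))
np.savez('s12.npz',**d)
```

```text
t 15.25 p [ 0.6525 -0.1285  0.0886] az 109.73 z-axis [ 0.001  0.001 -1.   ] F [ 1.  -0.1 -1.2] T [-0.14 -0.15  0.02] op 0.100 q [-0.35  0.42  1.7   0.    1.02 -0.69]
```

View pics/t12z.png

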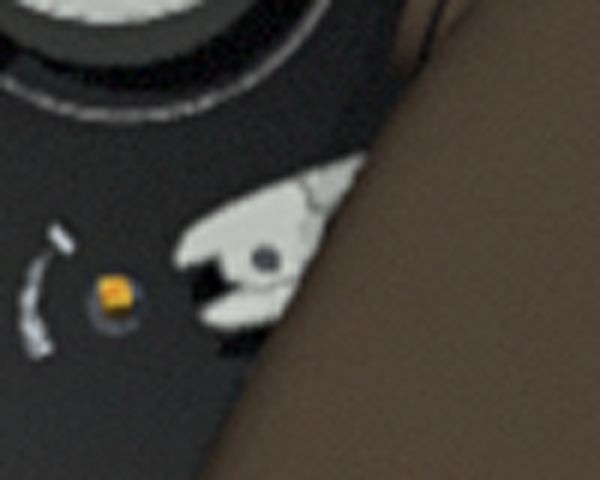

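View pics/s12z.png

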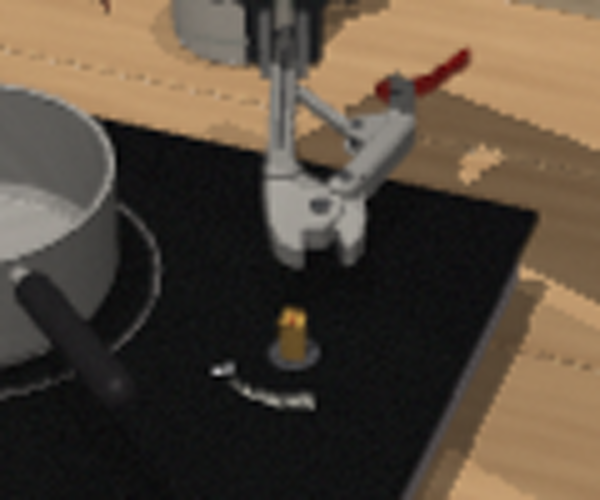

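Run:
```python
from pl import *
az=np.radians(109.73);a=np.array([np.cos(az),np.sin(az)]);n=np.array([-a[1],a[0]])
o=np.array([.6525,-.1285])+.136*a+.016*n; zb=.0886-.0098; print('origin pred',o)
for nm,(u0,v0,f) in {'t12':(290,170,6),'s12':(240,180,5)}.items():
    c=dict(np.load(nm+'.npz'))
    for q in ((9,-5,12),(9,12,12),(-5,-5,12),(-5,9,12)):
        w=o+a*q[0]/1e3+n*q[1]/1e3; u,v=proj(c,[*w,zb+q[2]/1e3]); print(nm,q,round((u-u0)*f),round((v-v0)*f))
    u,v=proj(c,[.5845,.028,.07]); print('stem top',round((u-u0)*f),round((v-v0)*f))
    u,v=proj(c,[.5845,.028,.05]); print('stem base',round((u-u0)*f),round((v-v0)*f))
```

```text
origin pred [ 0.59152731 -0.00588544]
t12 (9, -5, 12) 183 256
t12 (9, 12, 12) 199 302
t12 (-5, -5, 12) 223 243
t12 (-5, 9, 12) 236 281
stem top 114 293
stem base 115 307
s12 (9, -5, 12) 297 235
s12 (9, 12, 12) 337 235
s12 (-5, -5, 12) 298 215
s12 (-5, 9, 12) 330 215
stem top 296 311
stem base 297 347
```

move_arm:
  linear:
    - [0.002, 0.001, -0.006]
    - [0.003, 0.001, -0.008]
    - [0.002, 0, -0.007]
    - [0, 0, -0.003]
    - [0, 0, 0]
  twist:
    - [0, 0, -0.5]
    - [0, 0, -0.5]
    - [0, 0, 0]
    - [0, 0, 0]
    - [0, 0, 0]

```text
time: 15.77
eef_pos: [0.6619, -0.127, 0.0661]
tcp_rot: [0.584, 0.812, 0.001, 0.003]
contact_force: [0.0, -0.6, -1.8]
opening: 0.107
```

Run:
```python
from pl import *
st()
c=snap('top','t13.png');cv2.imwrite('pics/t13z.png',cv2.resize(c['img'][190:240,290:350],None,fx=12,fy=12,interpolation=cv2.INTER_CUBIC))
np.savez('t13.npz',**c)
d=snap('side','s13.png');cv2.imwrite('pics/s13z.png',cv2.resize(d['img'][200:270,270:340],None,fx=8,fy=8,interpolation=cv2.INTER_CUBIC))
np.savez('s13.npz',**d)
```

```text
t 15.77 p [ 0.6619 -0.127   0.0661] az 108.55 z-axis [ 0.007 -0.001 -1.   ] F [ 0.  -0.6 -1.8] T [-0.15 -0.04 -0.03] op 0.107 q [-0.34  0.46  1.69  0.    0.99 -0.66]
```

View pics/t13z.png

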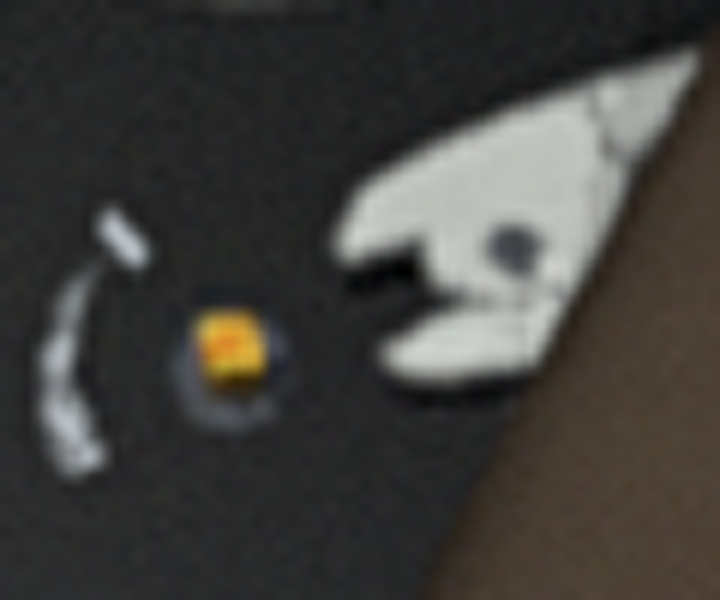

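View pics/s13z.png

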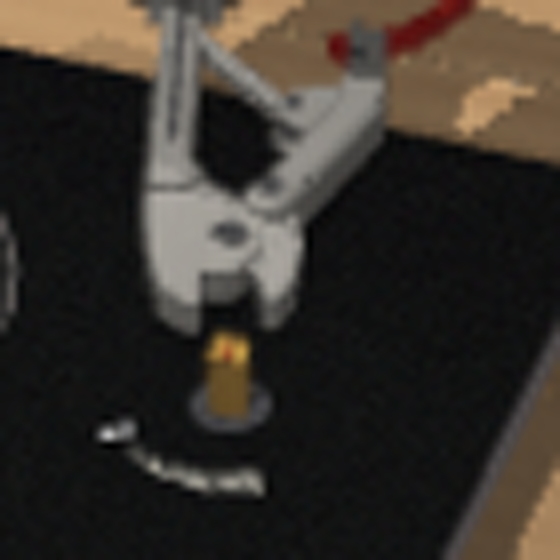

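move_arm:
  linear:
    - [-0.003, -0.002, -0.001]
    - [-0.004, -0.002, -0.001]
    - [-0.002, -0.001, -0.001]
    - [0, 0, 0]
    - [0, 0, 0]
  twist:
    - [0, 0.4, -1.2]
    - [0, 0, -1.5]
    - [0, 0, -0.8]
    - [0, 0, 0]
    - [0, 0, 0]

```text
time: 16.28
eef_pos: [0.6523, -0.1329, 0.0643]
tcp_rot: [0.611, 0.792, -0.001, 0.001]
contact_force: [0.6, -0.9, -2.4]
opening: 0.107
```

Run:
```python
from pl import *
st()
c=snap('top','t14.png');cv2.imwrite('pics/t14z.png',cv2.resize(c['img'][190:240,290:350],None,fx=12,fy=12,interpolation=cv2.INTER_CUBIC))
d=snap('side','s14.png');cv2.imwrite('pics/s14z.png',cv2.resize(d['img'][200:270,270:340],None,fx=8,fy=8,interpolation=cv2.INTER_CUBIC))
```

```text
t 16.28 p [ 0.6523 -0.1329  0.0643] az 104.66 z-axis [ 0.    -0.002 -1.   ] F [ 0.6 -0.9 -2.4] T [-0.16 -0.12  0.01] op 0.107 q [-0.35  0.45  1.71 -0.    0.98 -0.61]
```

View pics/t14z.png

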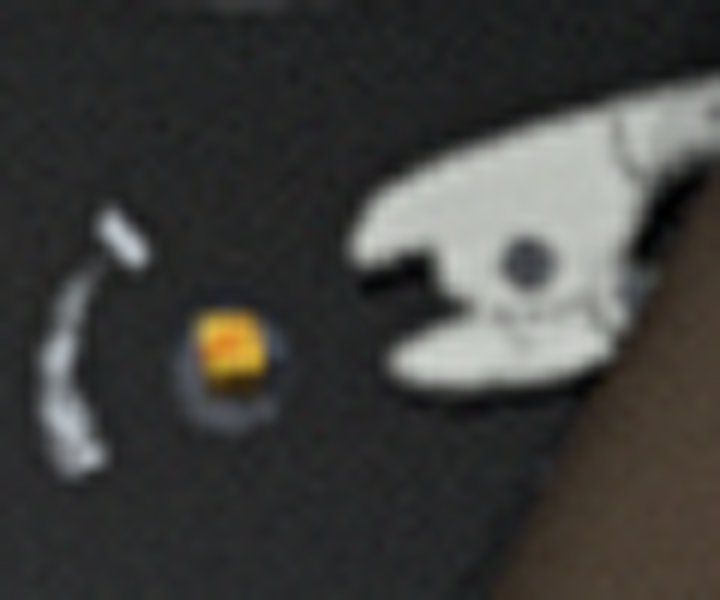

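View pics/s14z.png

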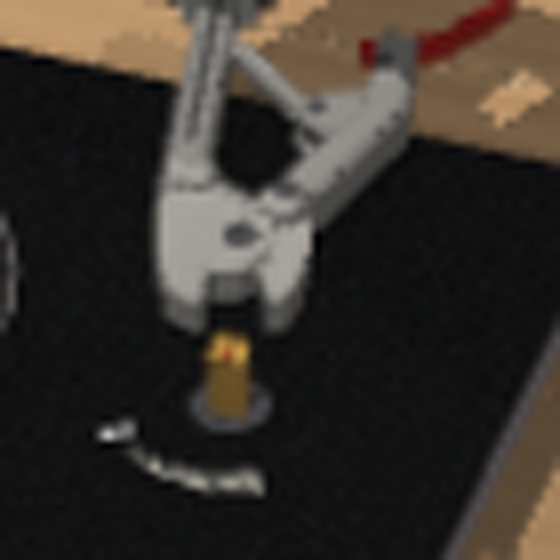

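move_arm:
  linear:
    - [0.0012, 0.0005, -0.001]
    - [0, 0.001, -0.001]
    - [-0.001, 0.004, 0]
    - [-0.0015, 0.005, 0]
    - [-0.001, 0.003, 0]
    - [0, 0.001, 0]
    - [0, 0, 0]
  twist:
    - [0, 0, 0]
    - [0, 0, 0]
    - [0, 0, 0]
    - [0, 0, 0]
    - [0, 0, 0]
    - [0, 0, 0]
    - [0, 0, 0]

```text
time: 16.97
eef_pos: [0.6503, -0.1163, 0.0625]
tcp_rot: [0.611, 0.792, -0.001, 0.001]
contact_force: [0.1, 0.5, -3.1]
opening: 0.101
```

Run:
```python
from pl import *
st()
c=snap('top','t15.png');cv2.imwrite('pics/t15z.png',cv2.resize(c['img'][190:240,290:350],None,fx=12,fy=12,interpolation=cv2.INTER_CUBIC))
d=snap('side','s15.png');cv2.imwrite('pics/s15z.png',cv2.resize(d['img'][200:270,270:340],None,fx=8,fy=8,interpolation=cv2.INTER_CUBIC))
```

```text
t 16.97 p [ 0.6503 -0.1163  0.0625] az 104.71 z-axis [ 0.001 -0.002 -1.   ] F [ 0.1  0.5 -3.1] T [-0.18 -0.04 -0.02] op 0.101 q [-0.33  0.44  1.72 -0.    0.98 -0.59]
```

View pics/t15z.png

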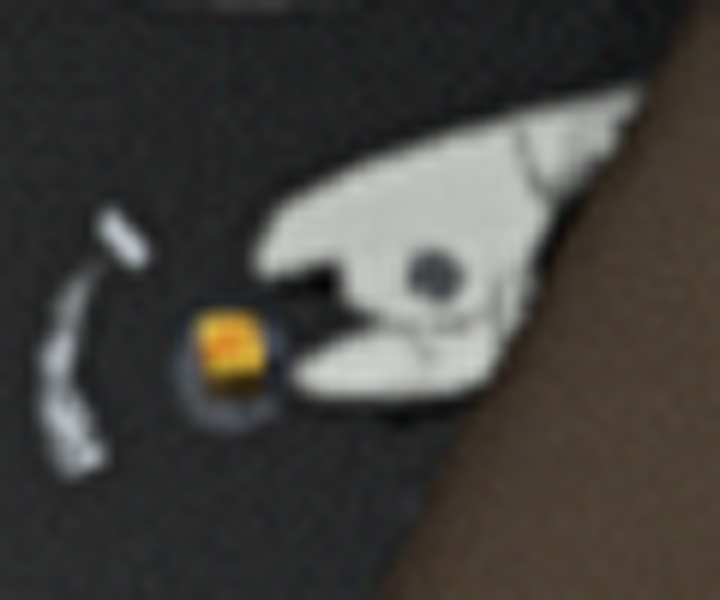

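View pics/s15z.png

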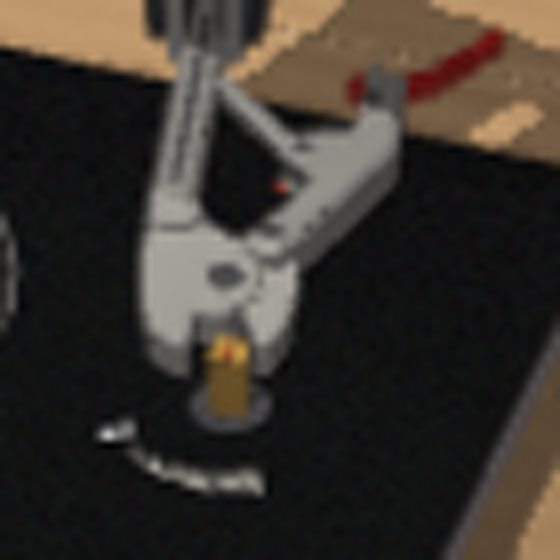

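move_arm:
  linear:
    - [-0.0015, 0.003, 0]
    - [-0.0012, 0.003, 0]
    - [-0.0008, 0.003, 0]
    - [-0.0005, 0.001, 0]
    - [0, 0, 0]
  twist:
    - [0, 0, 0]
    - [0, 0, 0]
    - [0, 0, 0]
    - [0, 0, 0]
    - [0, 0, 0]

```text
time: 17.48
eef_pos: [0.6459, -0.1061, 0.0626]
tcp_rot: [0.611, 0.792, -0.001, 0.001]
contact_force: [-0.3, 0.3, -1.8]
opening: 0.1
```

Run:
```python
from pl import *
st()
c=snap('top','t16.png');cv2.imwrite('pics/t16z.png',cv2.resize(c['img'][190:240,290:350],None,fx=12,fy=12,interpolation=cv2.INTER_CUBIC))
```

```text
t 17.48 p [ 0.6459 -0.1061  0.0626] az 104.70 z-axis [ 0.001 -0.003 -1.   ] F [-0.3  0.3 -1.8] T [-0.18 -0.08  0.05] op 0.100 q [-0.32  0.43  1.74 -0.    0.97 -0.57]
```

View pics/t16z.png

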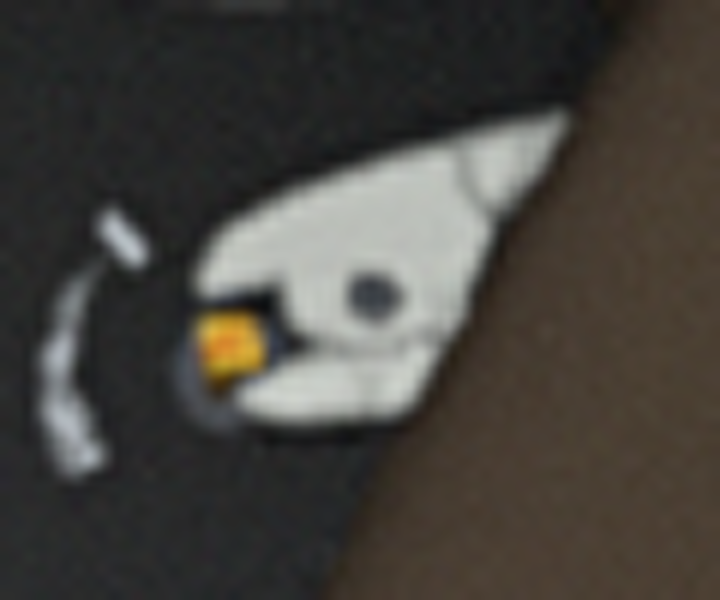

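move_arm:
  linear:
    - [-0.0008, 0.0015, 0]
    - [-0.0005, 0.0015, 0]
    - [-0.0003, 0.001, 0]
    - [0, 0, 0]
  twist:
    - [0, 0, 0]
    - [0, 0, 0]
    - [0, 0, 0]
    - [0, 0, 0]

```text
time: 17.87
eef_pos: [0.6441, -0.1025, 0.0626]
tcp_rot: [0.611, 0.792, -0.001, 0.002]
contact_force: [0.0, -0.2, -1.8]
opening: 0.103
```

Run:
```python
from pl import *
st()
c=snap('top','t17.png');cv2.imwrite('pics/t17z.png',cv2.resize(c['img'][190:240,290:350],None,fx=12,fy=12,interpolation=cv2.INTER_CUBIC))
```

```text
t 17.87 p [ 0.6441 -0.1025  0.0626] az 104.74 z-axis [ 0.001 -0.004 -1.   ] F [ 0.  -0.2 -1.8] T [-0.23 -0.03  0.09] op 0.103 q [-0.31  0.43  1.74 -0.    0.97 -0.57]
```

View pics/t17z.png

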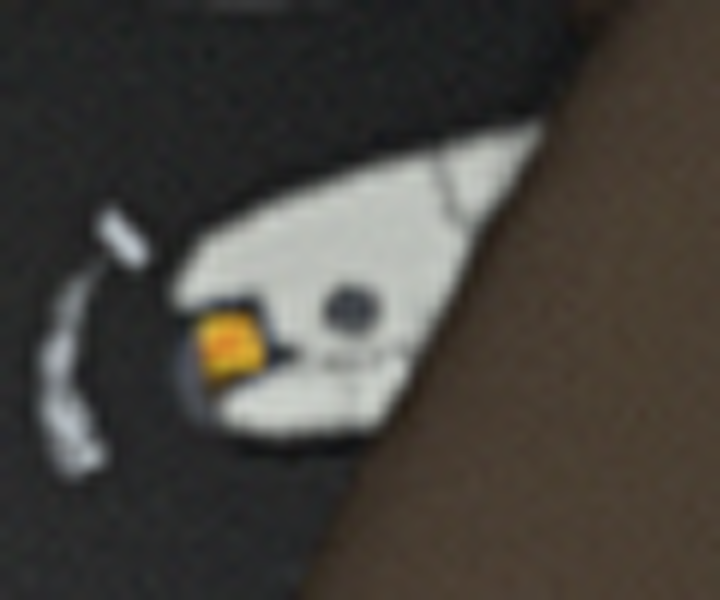

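move_arm:
  linear:
    - [-0.0003, 0.001, 0]
    - [-0.0003, 0.001, 0]
    - [0, 0, 0]
  twist:
    - [0, 0, 0]
    - [0, 0, 0]
    - [0, 0, 0]

```text
time: 18.17
eef_pos: [0.6434, -0.1008, 0.0626]
tcp_rot: [0.61, 0.792, -0.002, 0.002]
contact_force: [-0.1, -0.8, -1.6]
opening: 0.1
```

Run:
```python
from pl import *
st()
```

```text
t 18.17 p [ 0.6434 -0.1008  0.0626] az 104.78 z-axis [ 0.    -0.005 -1.   ] F [-0.1 -0.8 -1.6] T [-0.24  0.    0.1 ] op 0.100 q [-0.31  0.42  1.75 -0.01  0.97 -0.56]
```

move_arm:
  linear:
    - [-0.0003, 0.001, 0]
    - [-0.0003, 0.001, 0]
    - [0, 0, 0]
  twist:
    - [0, 0, 0]
    - [0, 0, 0]
    - [0, 0, 0]

```text
time: 18.42
eef_pos: [0.6434, -0.1003, 0.0632]
tcp_rot: [0.61, 0.792, -0.003, 0.003]
contact_force: [-1.1, -1.6, -2.4]
opening: 0.108
```

Run:
```python
from pl import *
st()
c=snap('top','t18.png');cv2.imwrite('pics/t18z.png',cv2.resize(c['img'][190:240,290:350],None,fx=12,fy=12,interpolation=cv2.INTER_CUBIC))
d=snap('side','s18.png');cv2.imwrite('pics/s18z.png',cv2.resize(d['img'][200:270,270:340],None,fx=8,fy=8,interpolation=cv2.INTER_CUBIC))
```

```text
t 18.42 p [ 0.6434 -0.1003  0.0632] az 104.84 z-axis [ 0.002 -0.008 -1.   ] F [-1.1 -1.6 -2.4] T [-0.27  0.04  0.17] op 0.108 q [-0.31  0.42  1.75 -0.01  0.97 -0.56]
```

View pics/t18z.png

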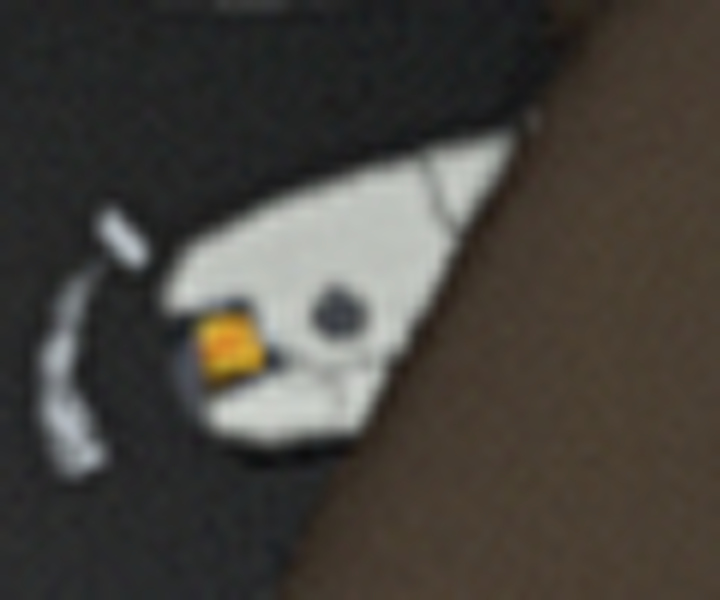

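View pics/s18z.png

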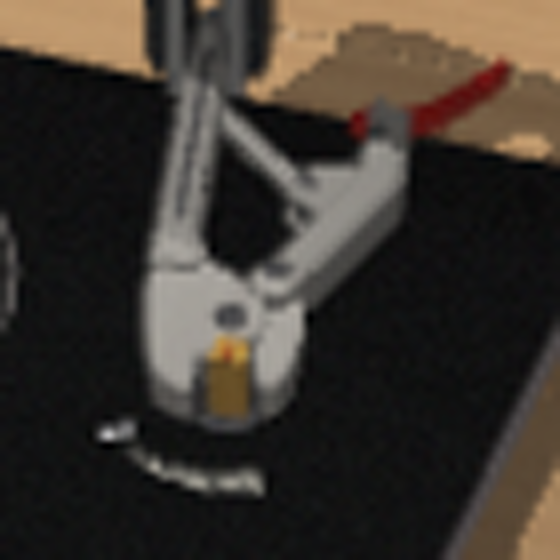

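move_arm:
  linear:
    - [-0.001, 0, -0.001]
    - [-0.0005, 0, -0.001]
    - [0, 0, -0.001]
    - [0, 0, 0]
  twist:
    - [0.4, 0, 0]
    - [0, 0, 0]
    - [0, 0, 0]
    - [0, 0, 0]

```text
time: 18.85
eef_pos: [0.6429, -0.1005, 0.0608]
tcp_rot: [0.611, 0.792, 0.002, 0.002]
contact_force: [0.0, -1.2, -0.8]
opening: 0.105
```

Run:
```python
from pl import *
st()
```

```text
t 18.85 p [ 0.6429 -0.1005  0.0608] az 104.73 z-axis [ 0.005  0.    -1.   ] F [ 0.  -1.2 -0.8] T [-0.33 -0.04  0.14] op 0.105 q [-0.31  0.42  1.75  0.    0.96 -0.57]
```

move_arm:
  linear:
    - [0, 0, 0]
    - [0, 0, 0]
    - [0, 0, 0]
    - [0, 0, 0]
    - [0, 0, 0.01]
    - [0, 0, 0.02]
    - [0, 0, 0.02]
    - [0, 0, 0.005]
    - [0, 0, 0]
  twist:
    - [0, 0, 0]
    - [0, 0, 0]
    - [0, 0, 0]
    - [0, 0, 0]
    - [0, 0, 0]
    - [0, 0, 0]
    - [0, 0, 0]
    - [0, 0, 0]
    - [0, 0, 0]
  grip: 0.36
  force: 20

```text
time: 19.6
eef_pos: [0.6424, -0.097, 0.1199]
tcp_rot: [0.612, 0.791, 0.004, -0.001]
contact_force: [0.4, 0.1, -0.3]
opening: 0.36
```

Run:
```python
from pl import *
st()
c=snap('top','t19.png');cv2.imwrite('pics/t19z.png',cv2.resize(c['img'][170:270,290:410],None,fx=6,fy=6,interpolation=cv2.INTER_CUBIC))
d=snap('side','s19.png');cv2.imwrite('pics/s19z.png',cv2.resize(d['img'][160:270,260:370],None,fx=5.4,fy=5.4,interpolation=cv2.INTER_CUBIC))
np.savez('t19.npz',**c);np.savez('s19.npz',**d)
```

```text
t 19.6 p [ 0.6424 -0.097   0.1199] az 104.59 z-axis [ 0.004  0.007 -1.   ] F [ 0.4  0.1 -0.3] T [ 0.01  0.06 -0.04] op 0.360 q [-0.31  0.35  1.73  0.01  1.06 -0.57]
```

View pics/t19z.png

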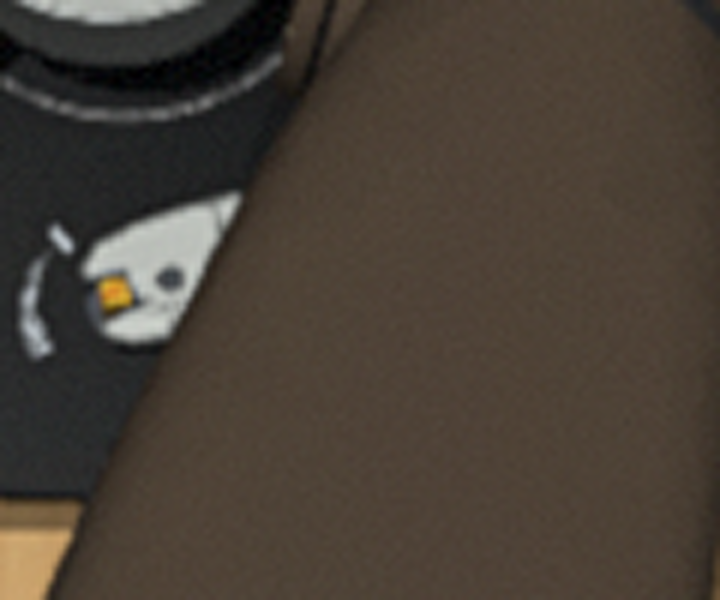

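View pics/s19z.png

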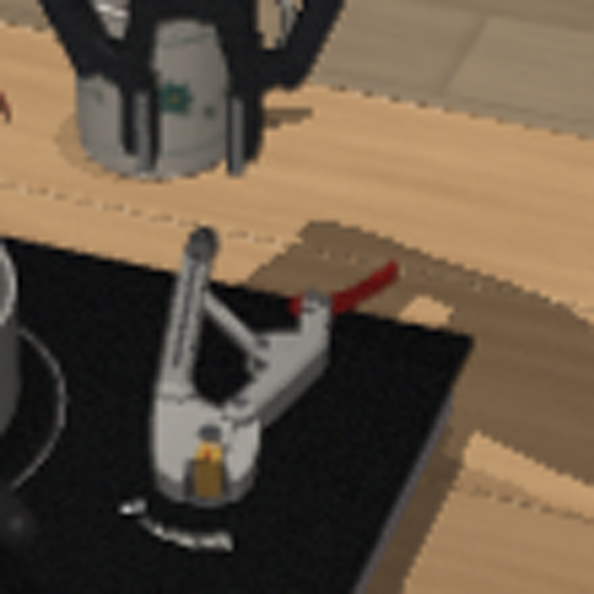

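Run:
```python
from pl import *
d=dict(np.load('s19.npz')); g=cv2.cvtColor(d['img'],cv2.COLOR_BGR2GRAY).astype(float)
L=[];R=[]
for v in range(213,230):
    row=g[v]; 
    us=[u for u in range(284,300) if row[u]<80 and row[u+1]>=80]
    if us:
        u=us[0]; L.append(ray(d,u+(80-row[u])/(row[u+1]-row[u]),v,.067)[:2])
    us=[u for u in range(291,303) if row[u]>=80 and row[u+1]<80]
    if us and v<222: u=us[0]; R.append(ray(d,u+(80-row[u])/(row[u+1]-row[u]),v,.067)[:2])
for p in (L,R):
    p=np.array(p); 
    if len(p)<4: print(p); continue
    l=cv2.fitLine(p.astype(np.float32),cv2.DIST_HUBER,0,.01,.01).ravel()
    if l[1]<0:l[:2]*=-1
    S=np.array([.5845,.028]); n=np.array([-l[1],l[0]]); print(len(p),'az',np.degrees(np.arctan2(l[1],l[0])),'offset of line from stem (n)',(l[2:]-S)@n*1e3, 'sd',((p-l[2:])@n).std()*1e3)
P=cloud(d); 
m=(g>80)&(P[...,2]>.056)&(P[...,2]<.08); m[:200]=0;m[255:]=0;m[:,:285]=0;m[:,325:]=0
print('heights',np.percentile(P[...,2][m],[5,25,50,75,95]))
for q in ((293,210),(292,225),(291,238),(318,220),(300,240)): print(q,P[q[1],q[0]].round(4))
# screw end
print(ray(d,297.5,204.5,.06))
```

```text
17 az 105.46376 offset of line from stem (n) -26.89185640921432 sd 0.17534471563489812
9 az 97.95465 offset of line from stem (n) -25.92375663479492 sd 3.785956067820852
heights [0.05781511 0.06027627 0.06248937 0.06420332 0.06600198]
(293, 210) [ 0.644  -0.085   0.0622]
(292, 225) [ 0.6231 -0.027   0.0656]
(291, 238) [0.6113 0.0084 0.0588]
(318, 220) [ 0.5754 -0.0646  0.0656]
(300, 240) [0.5897 0.0104 0.0609]
[ 0.643507   -0.11226177  0.06      ]
```

move_arm:
  linear:
    - [-0.008, 0.007, 0]
    - [-0.012, 0.01, -0.004]
    - [-0.01, 0.008, -0.008]
    - [-0.004, 0.002, -0.008]
    - [0, 0, -0.004]
    - [0, 0, 0]
  twist:
    - [-0.4, 0.2, 0.4]
    - [0, 0, 0]
    - [0, 0, 0]
    - [0, 0, 0]
    - [0, 0, 0]
    - [0, 0, 0]
  grip: 1.0

```text
time: 20.2
eef_pos: [0.6013, -0.0666, 0.0873]
tcp_rot: [0.608, 0.794, -0.003, -0.005]
contact_force: [0.7, 1.3, 0.2]
opening: 1.0
```

Run:
```python
from pl import *
st()
```

```text
t 20.2 p [ 0.6013 -0.0666  0.0873] az 105.06 z-axis [-0.012  0.002 -1.   ] F [0.7 1.3 0.2] T [-0.02  0.01 -0.04] op 1.000 q [-0.28  0.31  1.85 -0.    1.   -0.54]
```

move_arm:
  linear:
    - [0.002, 0, -0.006]
    - [0.001, 0, -0.009]
    - [0, 0, -0.008]
    - [0, 0, -0.003]
    - [0, 0, 0]
  twist:
    - [-0.1, -0.6, 0]
    - [0, 0, 0]
    - [0, 0, 0]
    - [0, 0, 0]
    - [0, 0, 0]

```text
time: 20.62
eef_pos: [0.6053, -0.0676, 0.0575]
tcp_rot: [0.609, 0.793, -0.0, -0.0]
contact_force: [-0.4, 0.3, -0.1]
opening: 0.999
```

Run:
```python
from pl import *
st()
d=snap('side','s20.png');cv2.imwrite('pics/s20z.png',cv2.resize(d['img'][160:270,260:370],None,fx=5.4,fy=5.4,interpolation=cv2.INTER_CUBIC))
```

```text
t 20.62 p [ 0.6053 -0.0676  0.0575] az 105.02 z-axis [-0.001 -0.    -1.   ] F [-0.4  0.3 -0.1] T [ 0.01 -0.01 -0.03] op 0.999 q [-0.28  0.35  1.86 -0.    0.93 -0.54]
```

View pics/s20z.png

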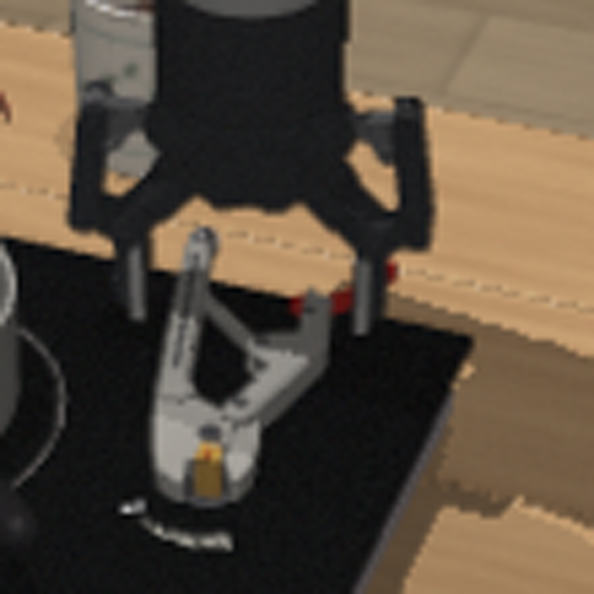

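move_arm:
  linear:
    - [0, 0, 0.0005]
    - [0, 0, 0.0005]
    - [0, 0, 0]
    - [0, 0, 0]
    - [0, 0, 0]
  twist:
    - [0, 0, 0]
    - [0, 0, 0]
    - [0, 0, 0]
    - [0, 0, 0]
    - [0, 0, 0]
  grip: 0.73
  force: 25

```text
time: 21.08
eef_pos: [0.6048, -0.0692, 0.0596]
tcp_rot: [0.607, 0.794, -0.002, -0.0]
contact_force: [0.1, -0.5, -0.7]
opening: 0.727
```

Run:
```python
from pl import *
st()
c=snap('top','t21.png');cv2.imwrite('pics/t21z.png',cv2.resize(c['img'][190:240,290:350],None,fx=9,fy=9,interpolation=cv2.INTER_CUBIC))
```

```text
t 21.08 p [ 0.6048 -0.0692  0.0596] az 105.21 z-axis [-0.003 -0.003 -1.   ] F [ 0.1 -0.5 -0.7] T [-0.1   0.08  0.11] op 0.727 q [-0.28  0.35  1.85 -0.01  0.94 -0.54]
```

View pics/t21z.png

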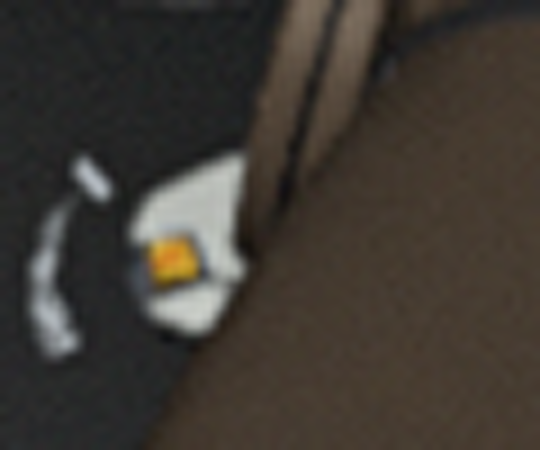

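move_arm:
  linear:
    - [-0.0004, 0.0015, 0]
    - [-0.0003, 0.001, 0]
    - [0, 0, 0]
  twist:
    - [0, 0, 0]
    - [0, 0, 0]
    - [0, 0, 0]

```text
time: 21.38
eef_pos: [0.6045, -0.0683, 0.0598]
tcp_rot: [0.607, 0.795, -0.003, 0.001]
contact_force: [-0.9, -0.8, -1.3]
opening: 0.733
```

Run:
```python
from pl import *
st()
c=snap('top','t22.png');cv2.imwrite('pics/t22z.png',cv2.resize(c['img'][195:235,290:330],None,fx=14,fy=14,interpolation=cv2.INTER_CUBIC))
```

```text
t 21.38 p [ 0.6045 -0.0683  0.0598] az 105.22 z-axis [-0.002 -0.007 -1.   ] F [-0.9 -0.8 -1.3] T [-0.2   0.21  0.14] op 0.733 q [-0.28  0.35  1.86 -0.01  0.94 -0.54]
```

View pics/t22z.png

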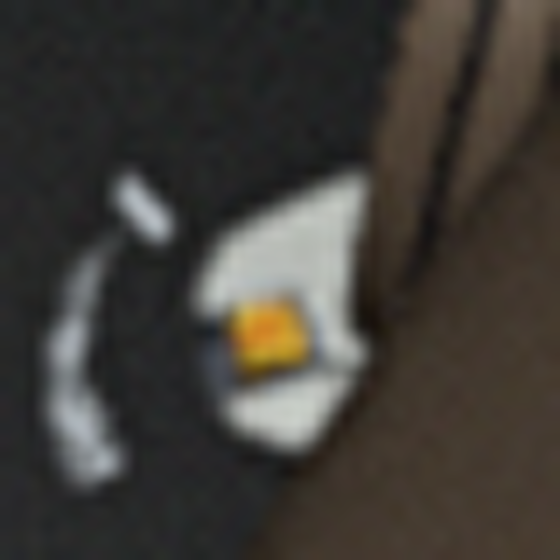

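move_arm:
  linear:
    - [0.0008, 0.0003, 0]
    - [0.0008, 0.0003, 0]
    - [0, 0, 0]
  twist:
    - [0.2, 0, 0]
    - [0, 0, 0]
    - [0, 0, 0]
  grip: 0.69

```text
time: 21.68
eef_pos: [0.6054, -0.0687, 0.0604]
tcp_rot: [0.606, 0.796, -0.004, -0.0]
contact_force: [-0.9, -2.8, -1.3]
opening: 0.689
```

Run:
```python
from pl import *
st()
```

```text
t 21.68 p [ 0.6054 -0.0687  0.0604] az 105.43 z-axis [-0.005 -0.006 -1.   ] F [-0.9 -2.8 -1.3] T [-0.45  0.15  0.2 ] op 0.689 q [-0.28  0.35  1.85 -0.01  0.94 -0.54]
```

move_arm:
  linear:
    - [0.001, -0.0002, 0]
    - [0.001, -0.0002, 0]
    - [0.0003, 0, 0]
    - [0, 0, 0]
  twist:
    - [0.3, -0.2, 0]
    - [0, 0, 0]
    - [0, 0, 0]
    - [0, 0, 0]
  grip: 0.65

```text
time: 22.02
eef_pos: [0.6065, -0.0688, 0.061]
tcp_rot: [0.605, 0.796, -0.001, -0.002]
contact_force: [-2.4, -2.1, 1.2]
opening: 0.651
```

Run:
```python
from pl import *
st()
```

```text
t 22.02 p [ 0.6065 -0.0688  0.061 ] az 105.59 z-axis [-0.006  0.001 -1.   ] F [-2.4 -2.1  1.2] T [-0.46  0.3   0.31] op 0.651 q [-0.28  0.35  1.85 -0.    0.95 -0.55]
```

move_arm:
  linear:
    - [-0.0005, -0.0003, 0]
    - [0, 0, 0]
    - [0, 0, 0]
  twist:
    - [0, -0.2, 0]
    - [0, 0, 0]
    - [0, 0, 0]
  grip: 0.635

```text
time: 22.27
eef_pos: [0.6066, -0.0689, 0.0613]
tcp_rot: [0.605, 0.796, 0.0, -0.0]
contact_force: [-1.8, -1.8, 1.2]
opening: 0.639
```

Run:
```python
from pl import *
st()
c=snap('top','t23.png');cv2.imwrite('pics/t23z.png',cv2.resize(c['img'][195:235,290:330],None,fx=12,fy=12,interpolation=cv2.INTER_CUBIC))
d=snap('side','s23.png');cv2.imwrite('pics/s23z.png',cv2.resize(d['img'][160:270,260:370],None,fx=5.4,fy=5.4,interpolation=cv2.INTER_CUBIC))
```

```text
t 22.27 p [ 0.6066 -0.0689  0.0613] az 105.55 z-axis [-0.     0.001 -1.   ] F [-1.8 -1.8  1.2] T [-0.44  0.45  0.3 ] op 0.639 q [-0.28  0.35  1.85  0.    0.94 -0.55]
```

View pics/t23z.png

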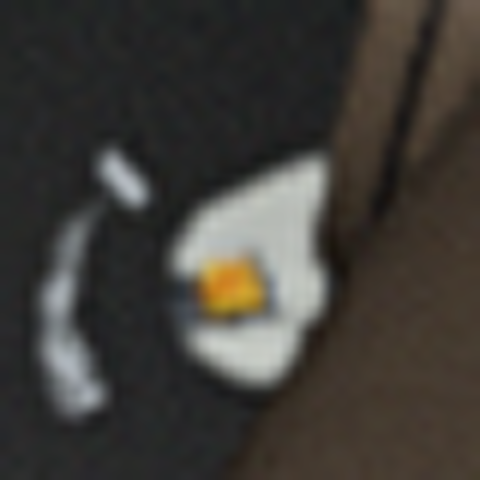

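View pics/s23z.png

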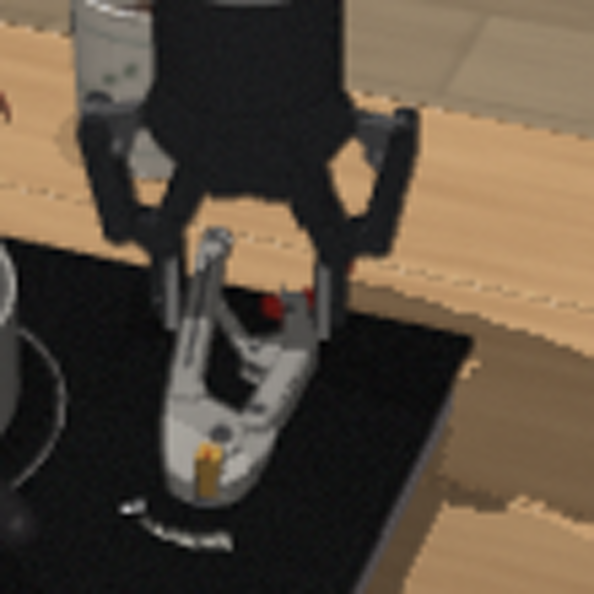

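move_arm:
  linear:
    - [0.0006, 0, 0]
    - [0.0006, 0, 0]
    - [0, 0, 0]
  twist:
    - [0, 0, 0]
    - [0, 0, 0]
    - [0, 0, 0]
  grip: 0.59

```text
time: 22.62
eef_pos: [0.6077, -0.0691, 0.0619]
tcp_rot: [0.605, 0.796, -0.0, -0.001]
contact_force: [-1.7, -2.4, 1.9]
opening: 0.592
```

Run:
```python
from pl import *
st()
```

```text
t 22.62 p [ 0.6077 -0.0691  0.0619] az 105.58 z-axis [-0.001  0.001 -1.   ] F [-1.7 -2.4  1.9] T [-0.45  0.43  0.35] op 0.592 q [-0.28  0.35  1.85  0.    0.94 -0.55]
```

move_arm:
  linear:
    - [0.0007, -0.0002, 0]
    - [0.0006, -0.0002, 0]
    - [0, 0, 0]
  twist:
    - [0, 0, 0]
    - [0, 0, 0]
    - [0, 0, 0]
  grip: 0.55

```text
time: 22.87
eef_pos: [0.6093, -0.0692, 0.0625]
tcp_rot: [0.605, 0.796, 0.0, -0.001]
contact_force: [-2.3, -3.3, 3.3]
opening: 0.553
```

Run:
```python
from pl import *
st()
d=snap('side','s24.png');cv2.imwrite('pics/s24z.png',cv2.resize(d['img'][160:270,260:370],None,fx=5.4,fy=5.4,interpolation=cv2.INTER_CUBIC))
```

```text
t 22.87 p [ 0.6093 -0.0692  0.0625] az 105.56 z-axis [-0.001  0.002 -1.   ] F [-2.3 -3.3  3.3] T [-0.39  0.51  0.28] op 0.553 q [-0.28  0.35  1.84  0.    0.95 -0.55]
```

View pics/s24z.png

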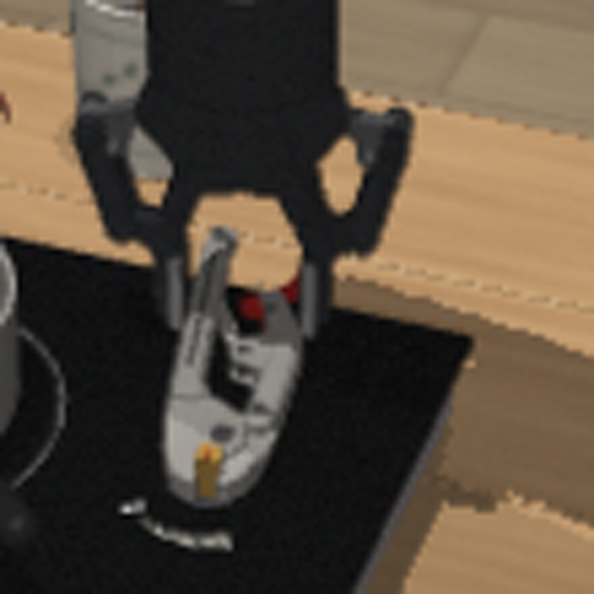

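move_arm:
  linear:
    - [0.0006, -0.0006, 0.0003]
    - [0.0003, -0.0004, 0.0003]
    - [0, 0, 0]
    - [0, 0, 0]
  twist:
    - [0, 0, 0]
    - [0, 0, 0]
    - [0, 0, 0]
    - [0, 0, 0]
  grip: 0.51

```text
time: 23.25
eef_pos: [0.6125, -0.069, 0.0632]
tcp_rot: [0.607, 0.795, 0.004, 0.001]
contact_force: [-1.6, -2.4, 2.0]
opening: 0.511
```

Run:
```python
from pl import *
st()
d=snap('side','s25.png');cv2.imwrite('pics/s25z.png',cv2.resize(d['img'][160:270,260:370],None,fx=5.4,fy=5.4,interpolation=cv2.INTER_CUBIC))
```

```text
t 23.25 p [ 0.6125 -0.069   0.0632] az 105.28 z-axis [ 0.006  0.005 -1.   ] F [-1.6 -2.4  2. ] T [-0.28  0.28  0.04] op 0.511 q [-0.28  0.36  1.84  0.01  0.94 -0.55]
```

View pics/s25z.png

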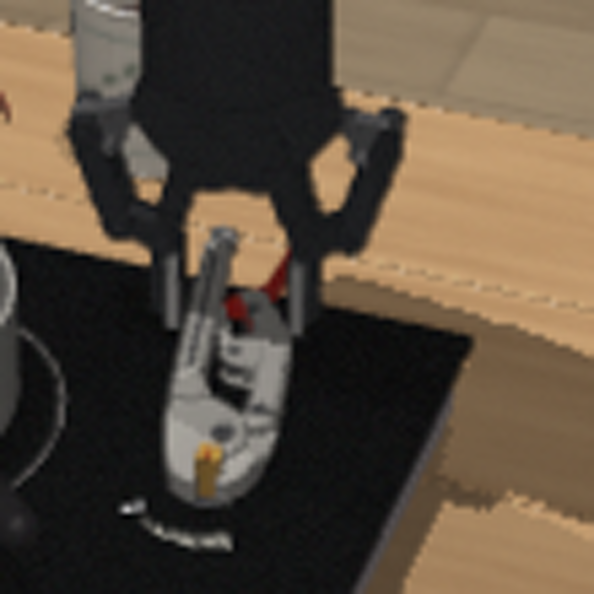

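move_arm:
  linear:
    - [0.0004, -0.0002, 0]
    - [0.0003, -0.0002, 0]
    - [0, 0, 0]
    - [0, 0, 0]
  twist:
    - [-0.2, 0.2, 0]
    - [0, 0, 0]
    - [0, 0, 0]
    - [0, 0, 0]
  grip: 0.47

```text
time: 23.63
eef_pos: [0.6125, -0.0691, 0.0635]
tcp_rot: [0.607, 0.795, 0.001, -0.001]
contact_force: [-1.5, -0.9, 3.3]
opening: 0.472
```

Run:
```python
from pl import *
st()
d=snap('side','s26.png');cv2.imwrite('pics/s26z.png',cv2.resize(d['img'][160:270,260:370],None,fx=5.4,fy=5.4,interpolation=cv2.INTER_CUBIC))
```

```text
t 23.63 p [ 0.6125 -0.0691  0.0635] az 105.30 z-axis [-0.     0.002 -1.   ] F [-1.5 -0.9  3.3] T [-0.13  0.36  0.06] op 0.472 q [-0.28  0.36  1.84  0.    0.95 -0.55]
```

View pics/s26z.png

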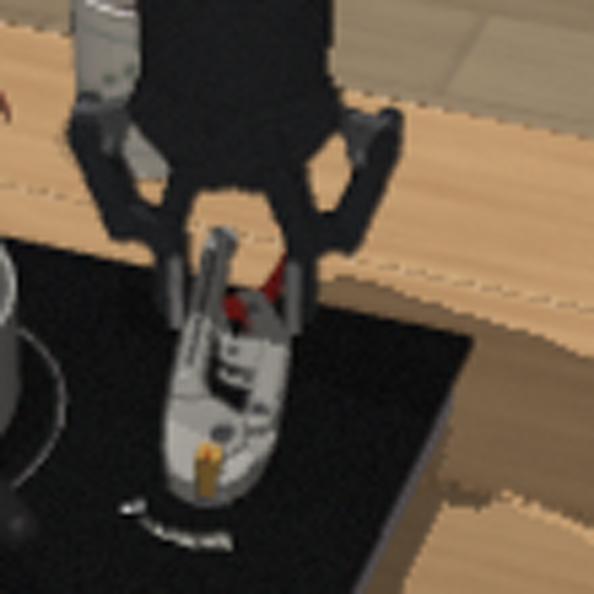

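move_arm:
  linear:
    - [0, 0, 0]
    - [0, 0, 0]
    - [0, 0, 0]
    - [0, 0, 0]
  twist:
    - [0, 0, 0]
    - [0, 0, 0]
    - [0, 0, 0]
    - [0, 0, 0]
  grip: 0.4

```text
time: 24.02
eef_pos: [0.6126, -0.0691, 0.0637]
tcp_rot: [0.607, 0.795, 0.001, -0.001]
contact_force: [-1.4, -0.7, 4.0]
opening: 0.46
```

Run:
```python
from pl import *
st()
d=snap('side','s27.png');cv2.imwrite('pics/s27z.png',cv2.resize(d['img'][160:270,260:370],None,fx=5.4,fy=5.4,interpolation=cv2.INTER_CUBIC))
```

```text
t 24.02 p [ 0.6126 -0.0691  0.0637] az 105.29 z-axis [-0.     0.002 -1.   ] F [-1.4 -0.7  4. ] T [-0.12  0.35  0.11] op 0.460 q [-0.28  0.36  1.84  0.    0.95 -0.55]
```

View pics/s27z.png

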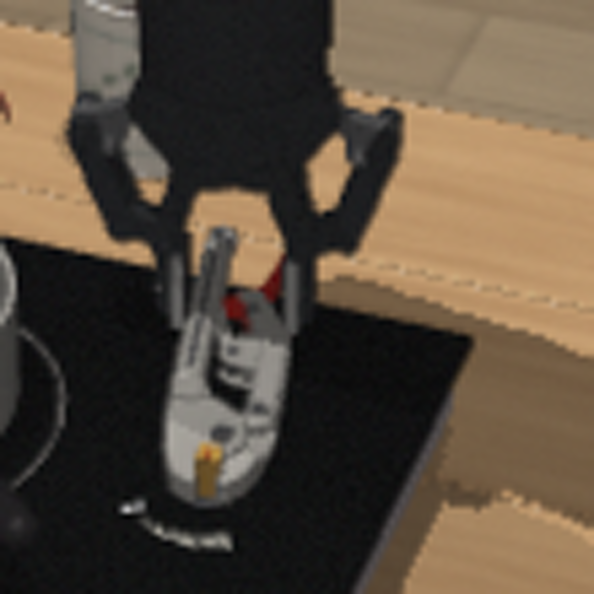

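move_arm:
  linear:
    - [0, 0, 0]
    - [0, 0, 0]
    - [0, 0, 0]
  twist:
    - [0, 0, 0]
    - [0, 0, 0]
    - [0, 0, 0]
  grip: 0.64

```text
time: 24.32
eef_pos: [0.6132, -0.0684, 0.0627]
tcp_rot: [0.608, 0.794, 0.002, -0.0]
contact_force: [0.0, 0.1, -0.4]
opening: 0.638
```

Run:
```python
from pl import *
st()
d=snap('side','s28.png');cv2.imwrite('pics/s28z.png',cv2.resize(d['img'][160:270,260:370],None,fx=5.4,fy=5.4,interpolation=cv2.INTER_CUBIC))
c=snap('top','t28.png');cv2.imwrite('pics/t28z.png',cv2.resize(c['img'][195:235,290:330],None,fx=12,fy=12,interpolation=cv2.INTER_CUBIC))
np.savez('s28.npz',**d)
```

```text
t 24.32 p [ 0.6132 -0.0684  0.0627] az 105.18 z-axis [ 0.002  0.003 -1.   ] F [ 0.   0.1 -0.4] T [-0.   -0.04 -0.  ] op 0.638 q [-0.28  0.36  1.84  0.    0.95 -0.54]
```

View pics/s28z.png

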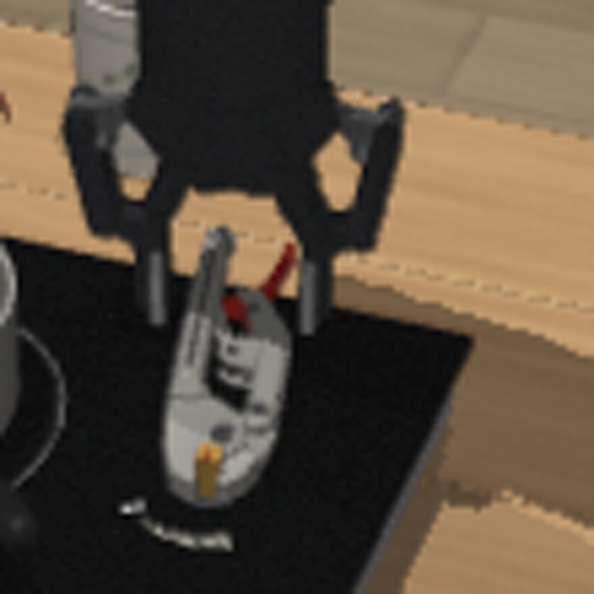

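View pics/t28z.png

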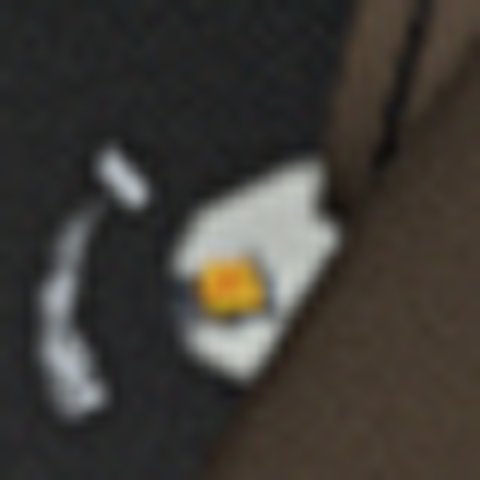

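```bash
cat >> pl.py <<'E'
def sideyaw(d,r0,r1,u0,u1,z=.067,S=(.5845,.028)):
    g=cv2.cvtColor(d['img'],cv2.COLOR_BGR2GRAY).astype(float); L=[]
    for v in range(r0,r1):
        row=g[v]; us=[u for u in range(u0,u1) if row[u]<80 and row[u+1]>=80]
        if us: u=us[0]; L.append(ray(d,u+(80-row[u])/(row[u+1]-row[u]),v,z)[:2])
    p=np.array(L); l=cv2.fitLine(p.astype(np.float32),cv2.DIST_HUBER,0,.01,.01).ravel()
    if l[1]<0:l[:2]*=-1
    n=np.array([-l[1],l[0]]); print(len(p),'az',np.degrees(np.arctan2(l[1],l[0])),'n off mm',(l[2:]-np.array(S))@n*1e3,'sd',((p-l[2:])@n).std()*1e3)
E
python3 - <<'E'
from pl import *
d=dict(np.load('s28.npz'))
sideyaw(d,220,232,288,300)
sideyaw(d,214,232,288,300)
E
```

```text
12 az 104.21402 n off mm -22.673851940845736 sd 0.13366636602851859
15 az 102.913574 n off mm -23.940841138358206 sd 4.347317307636501
```

move_arm:
  linear:
    - [-0.001, 0, -0.001]
    - [0, 0, -0.001]
    - [0, 0, 0]
    - [0, 0, 0]
  twist:
    - [-0.1, 0.1, 0]
    - [0, 0, 0]
    - [0, 0, 0]
    - [0, 0, 0]
  grip: 0.49
  force: 20

```text
time: 24.75
eef_pos: [0.6121, -0.0686, 0.0613]
tcp_rot: [0.607, 0.795, 0.0, -0.0]
contact_force: [0.1, 0.4, 1.7]
opening: 0.491
```

```bash
cat > turn.py <<'E'
from pl import *
import sys
S=np.array([.587,.0285])
s,az=st(); p=s['eef_pos'][:2]
step=float(sys.argv[1]); N=int(sys.argv[2])
th=np.radians(az); r=p-S; print('r',np.hypot(*r),'dir',np.degrees(np.arctan2(r[1],r[0])))
prev=r
for i in range(1,N+1):
    q=Ro.from_euler('z',-step*i,degrees=True).as_matrix()[:2,:2]@r; print((q-prev).round(4).tolist()); prev=q
E
python3 turn.py 2.5 8
```

```text
t 24.75 p [ 0.6121 -0.0686  0.0613] az 105.23 z-axis [-0.     0.001 -1.   ] F [0.1 0.4 1.7] T [-0.01  0.12  0.04] op 0.491 q [-0.28  0.36  1.84  0.    0.94 -0.54]
r 0.10032123081495316 dir -75.49175359462524
[-0.0043, -0.001]
[-0.0043, -0.0008]
[-0.0043, -0.0006]
[-0.0044, -0.0004]
[-0.0044, -0.0002]
[-0.0044, -0.0001]
[-0.0044, 0.0001]
[-0.0044, 0.0003]
```

move_arm:
  linear:
    - [-0.002, -0.0005, 0]
    - [-0.0035, -0.0008, 0]
    - [-0.004, -0.0007, 0]
    - [-0.0043, -0.0005, 0]
    - [-0.0043, -0.0003, 0]
    - [-0.003, -0.0001, 0]
    - [0, 0, 0]
  twist:
    - [0, 0, -1]
    - [0, 0, -2]
    - [0, 0, -2.5]
    - [0, 0, -2.5]
    - [0, 0, -2.5]
    - [0, 0, -1.5]
    - [0, 0, 0]

```text
time: 25.33
eef_pos: [0.5919, -0.0721, 0.0614]
tcp_rot: [0.69, 0.724, 0.001, 0.003]
contact_force: [-0.2, -0.0, 0.4]
opening: 0.491
```

```bash
python3 turn.py 2.5 8
python3 - <<'E'
from pl import *
d=snap('side','s29.png');cv2.imwrite('pics/s29z.png',cv2.resize(d['img'][160:270,260:370],None,fx=5.4,fy=5.4,interpolation=cv2.INTER_CUBIC))
E
```

```text
t 25.33 p [ 0.5919 -0.0721  0.0614] az 92.73 z-axis [ 0.006 -0.003 -1.   ] F [-0.2 -0.   0.4] T [0.02 0.19 0.09] op 0.491 q [-0.29  0.32  1.89 -0.    0.92 -0.34]
r 0.10069273445027542 dir -87.2219694891151
[-0.0044, -0.0001]
[-0.0044, 0.0001]
[-0.0044, 0.0003]
[-0.0044, 0.0005]
[-0.0043, 0.0006]
[-0.0043, 0.0008]
[-0.0043, 0.001]
[-0.0042, 0.0012]
```

View pics/s29z.png

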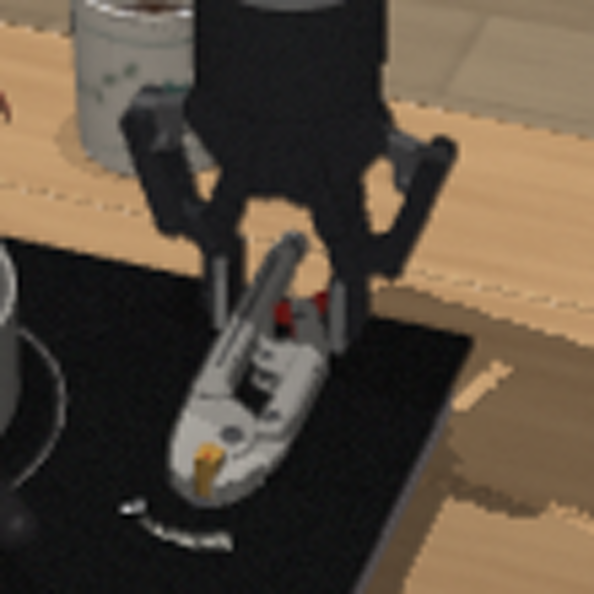

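move_arm:
  linear:
    - [-0.003, 0, 0]
    - [-0.004, 0.0001, 0]
    - [-0.0044, 0.0003, 0]
    - [-0.0044, 0.0005, 0]
    - [-0.0043, 0.0006, 0]
    - [-0.0043, 0.0008, 0]
    - [-0.0043, 0.001, 0]
    - [-0.0042, 0.0012, 0]
    - [-0.003, 0.001, 0]
    - [0, 0, 0]
  twist:
    - [0.2, 0.3, -1.5]
    - [0, 0, -2.5]
    - [0, 0, -2.5]
    - [0, 0, -2.5]
    - [0, 0, -2.5]
    - [0, 0, -2.5]
    - [0, 0, -2.5]
    - [0, 0, -2.5]
    - [0, 0, -1.5]
    - [0, 0, 0]

```text
time: 26.22
eef_pos: [0.5549, -0.0673, 0.0614]
tcp_rot: [0.812, 0.584, -0.001, 0.001]
contact_force: [-1.5, 0.5, 0.1]
opening: 0.493
```

```bash
python3 turn.py 2.0 8
python3 - <<'E'
from pl import *
d=snap('side','s30.png');cv2.imwrite('pics/s30z.png',cv2.resize(d['img'][160:270,260:370],None,fx=5.4,fy=5.4,interpolation=cv2.INTER_CUBIC))
c=snap('top','t30.png');cv2.imwrite('pics/t30z.png',cv2.resize(c['img'][185:285,280:380],None,fx=6,fy=6,interpolation=cv2.INTER_CUBIC))
E
```

```text
t 26.22 p [ 0.5549 -0.0673  0.0614] az 71.42 z-axis [-0.001 -0.003 -1.   ] F [-1.5  0.5  0.1] T [-0.07  0.09  0.17] op 0.493 q [-0.3   0.25  1.98 -0.    0.91  0.03]
r 0.10107685381395051 dir -108.520681553474
[-0.0033, 0.0012]
[-0.0033, 0.0013]
[-0.0032, 0.0014]
[-0.0032, 0.0015]
[-0.0031, 0.0016]
[-0.0031, 0.0017]
[-0.003, 0.0018]
[-0.0029, 0.0019]
```

View pics/s30z.png

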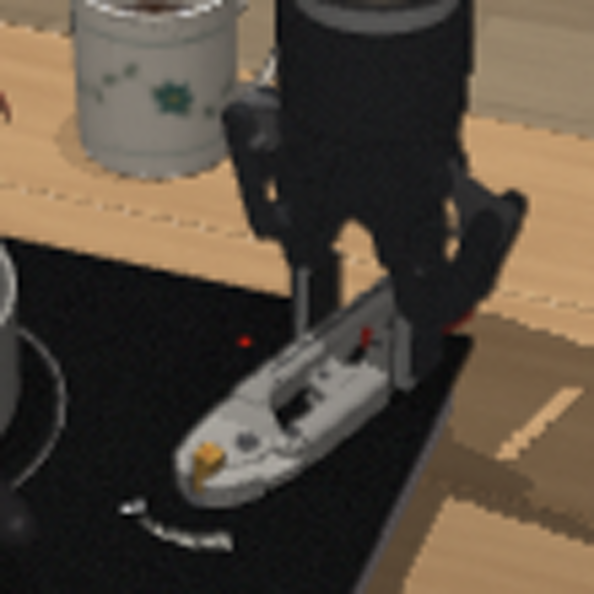

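View pics/t30z.png

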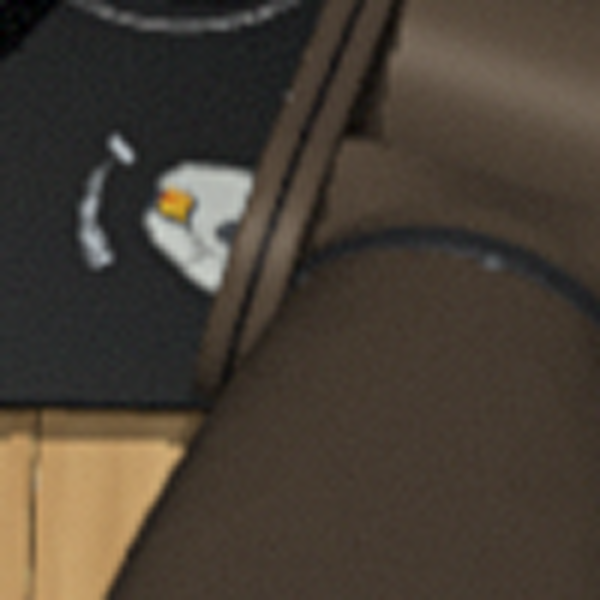

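move_arm:
  linear:
    - [-0.0025, 0.0009, 0]
    - [-0.0033, 0.0013, 0]
    - [-0.0032, 0.0014, 0]
    - [-0.0032, 0.0015, 0]
    - [-0.0031, 0.0016, 0]
    - [-0.0025, 0.0015, 0]
    - [-0.001, 0.0006, 0]
    - [0, 0, 0]
  twist:
    - [0, 0, -1.5]
    - [0, 0, -2]
    - [0, 0, -2]
    - [0, 0, -2]
    - [0, 0, -2]
    - [0, 0, -1.5]
    - [0, 0, -0.7]
    - [0, 0, 0]

```text
time: 26.98
eef_pos: [0.5367, -0.0594, 0.0614]
tcp_rot: [0.867, 0.499, -0.003, 0.001]
contact_force: [-2.0, -0.5, 0.5]
opening: 0.49
```

```bash
python3 turn.py 1.0 8
python3 - <<'E'
from pl import *
d=snap('side','s31.png');cv2.imwrite('pics/s31z.png',cv2.resize(d['img'][180:290,250:360],None,fx=5.4,fy=5.4,interpolation=cv2.INTER_CUBIC))
c=snap('top','t31.png');cv2.imwrite('pics/t31z.png',cv2.resize(c['img'][195:245,280:340],None,fx=10,fy=10,interpolation=cv2.INTER_CUBIC))
E
```

```text
t 26.98 p [ 0.5367 -0.0594  0.0614] az 59.83 z-axis [-0.003 -0.004 -1.   ] F [-2.  -0.5  0.5] T [-0.    0.13  0.25] op 0.490 q [-0.3   0.21  2.02 -0.01  0.91  0.23]
r 0.10127165046010478 dir -119.80673162742632
[-0.0015, 0.0009]
[-0.0015, 0.0009]
[-0.0015, 0.0009]
[-0.0015, 0.001]
[-0.0015, 0.001]
[-0.0014, 0.001]
[-0.0014, 0.001]
[-0.0014, 0.0011]
```

View pics/t31z.png

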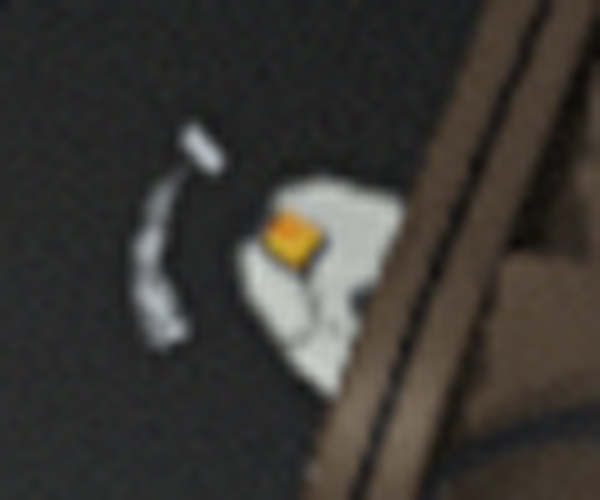

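View pics/s31z.png

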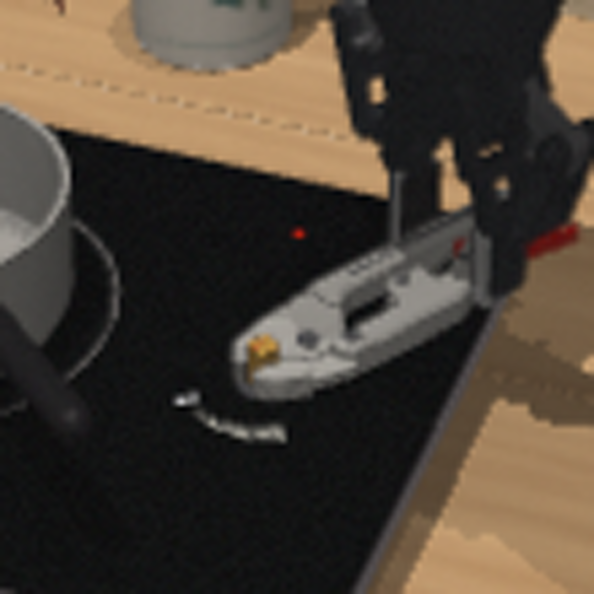

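move_arm:
  linear:
    - [-0.002, 0.0009, 0]
    - [-0.002, 0.001, 0]
    - [-0.002, 0.0011, 0]
    - [-0.001, 0.0006, 0]
    - [0, 0, 0]
  twist:
    - [0.1, -0.1, -0.8]
    - [0, 0, -1]
    - [0, 0, -1]
    - [0, 0, -0.5]
    - [0, 0, 0]

```text
time: 27.5
eef_pos: [0.5306, -0.0558, 0.0614]
tcp_rot: [0.882, 0.471, 0.0, 0.001]
contact_force: [0.2, 0.0, 1.1]
opening: 0.491
```

```bash
cat > mres.py <<'E'
from pl import *
S=np.array([.587,.0285])
s,az=st(); r=s['eef_pos'][:2]-S; F=s['contact_force']; t=np.radians(az); a=np.array([np.cos(t),np.sin(t)]); n=np.array([-a[1],a[0]])
print('Mres %.3f'%(r[0]*F[1]-r[1]*F[0]+s['wrist_torque'][2]),'Fa %.2f Fn %.2f'%(F[:2]@a,F[:2]@n),'r',np.hypot(*r).round(4),'rdir',(np.degrees(np.arctan2(r[1],r[0]))+180).round(2))
E
python3 mres.py
```

```text
t 27.5 p [ 0.5306 -0.0558  0.0614] az 56.16 z-axis [ 0.002 -0.002 -1.   ] F [0.2 0.  1.1] T [-0.1   0.04  0.13] op 0.491 q [-0.29  0.2   2.04 -0.    0.9   0.3 ]
Mres 0.147 Fa 0.12 Fn -0.12 r 0.1014 rdir 56.22
```

move_arm:
  linear:
    - [-0.0015, 0.001, 0]
    - [-0.0017, 0.0011, 0]
    - [-0.0017, 0.0012, 0]
    - [-0.0016, 0.0012, 0]
    - [-0.001, 0.0007, 0]
    - [0, 0, 0]
  twist:
    - [0, 0, -0.8]
    - [0, 0, -1]
    - [0, 0, -1]
    - [0, 0, -1]
    - [0, 0, -0.5]
    - [0, 0, 0]

```text
time: 28.0
eef_pos: [0.523, -0.0504, 0.0615]
tcp_rot: [0.902, 0.433, 0.001, 0.002]
contact_force: [0.9, -0.5, -0.8]
opening: 0.491
```

```bash
python3 mres.py
```

```text
t 28.0 p [ 0.523  -0.0504  0.0615] az 51.27 z-axis [ 0.004 -0.003 -1.   ] F [ 0.9 -0.5 -0.8] T [-0.22 -0.04  0.09] op 0.491 q [-0.29  0.18  2.06 -0.    0.89  0.39]
Mres 0.196 Fa 0.18 Fn -1.04 r 0.1016 rdir 50.98
```

move_arm:
  linear:
    - [-0.0014, 0.0011, 0]
    - [-0.0014, 0.0012, 0]
    - [-0.0013, 0.0012, 0]
    - [0, 0, 0]
  twist:
    - [0.1, 0.2, -0.9]
    - [0, 0, -1]
    - [0, 0, -0.8]
    - [0, 0, 0]

```text
time: 28.33
eef_pos: [0.5187, -0.0468, 0.0614]
tcp_rot: [0.913, 0.409, 0.0, 0.001]
contact_force: [0.9, -0.4, -1.0]
opening: 0.497
```

```bash
python3 mres.py
```

```text
t 28.33 p [ 0.5187 -0.0468  0.0614] az 48.23 z-axis [ 0.001 -0.002 -1.   ] F [ 0.9 -0.4 -1. ] T [-0.14 -0.04 -0.02] op 0.497 q [-0.28  0.17  2.07 -0.    0.89  0.45]
Mres 0.074 Fa 0.31 Fn -0.90 r 0.1017 rdir 47.8
```

Still plain drag. I'll continue in small steps.

move_arm:
  linear:
    - [-0.0013, 0.0012, 0]
    - [-0.0013, 0.0012, 0]
    - [-0.001, 0.001, 0]
    - [0, 0, 0]
  twist:
    - [0, 0, -1]
    - [0, 0, -1]
    - [0, 0, -0.8]
    - [0, 0, 0]

```text
time: 28.67
eef_pos: [0.5147, -0.0431, 0.0615]
tcp_rot: [0.923, 0.384, 0.0, 0.001]
contact_force: [0.9, -1.3, -1.0]
opening: 0.487
```

```bash
python3 mres.py
python3 - <<'E'
from pl import *
c=snap('top','t32.png');cv2.imwrite('pics/t32z.png',cv2.resize(c['img'][195:245,280:340],None,fx=10,fy=10,interpolation=cv2.INTER_CUBIC))
E
```

```text
t 28.67 p [ 0.5147 -0.0431  0.0615] az 45.12 z-axis [ 0.001 -0.002 -1.   ] F [ 0.9 -1.3 -1. ] T [-0.23 -0.13  0.04] op 0.487 q [-0.28  0.17  2.08 -0.    0.89  0.5 ]
Mres 0.203 Fa -0.33 Fn -1.57 r 0.1018 rdir 44.7
```

View pics/t32z.png

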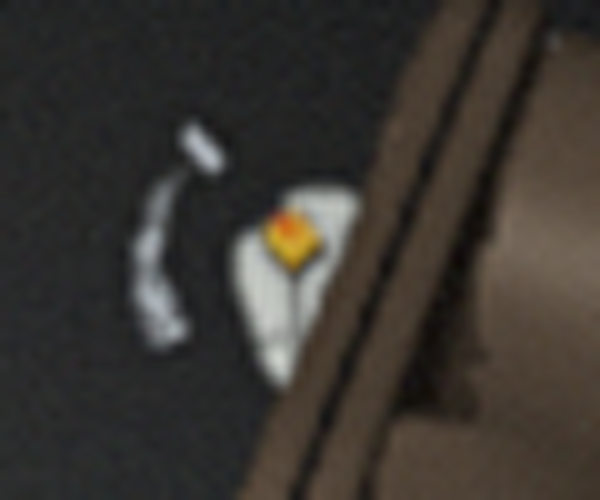

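move_arm:
  linear:
    - [-0.001, 0.001, 0]
    - [-0.001, 0.001, 0]
    - [0, 0, 0]
  twist:
    - [0, 0, -0.8]
    - [0, 0, -0.8]
    - [0, 0, 0]

```text
time: 28.97
eef_pos: [0.5125, -0.0409, 0.0614]
tcp_rot: [0.929, 0.37, -0.0, 0.001]
contact_force: [1.7, -1.4, -1.0]
opening: 0.493
```

```bash
python3 mres.py
```

```text
t 28.97 p [ 0.5125 -0.0409  0.0614] az 43.38 z-axis [ 0.001 -0.001 -1.   ] F [ 1.7 -1.4 -1. ] T [-0.17 -0.09  0.05] op 0.493 q [-0.28  0.16  2.09 -0.    0.89  0.54]
Mres 0.276 Fa 0.33 Fn -2.18 r 0.1018 rdir 42.98
```

move_arm:
  linear:
    - [-0.0005, 0.0006, 0]
    - [0, 0, 0]
  twist:
    - [0, 0, -0.5]
    - [0, 0, 0]

```text
time: 29.13
eef_pos: [0.512, -0.0403, 0.0615]
tcp_rot: [0.931, 0.365, -0.0, 0.001]
contact_force: [1.5, -0.7, -0.6]
opening: 0.49
```

```bash
python3 mres.py
```

```text
t 29.13 p [ 0.512  -0.0403  0.0615] az 42.84 z-axis [ 0.001 -0.002 -1.   ] F [ 1.5 -0.7 -0.6] T [-0.13 -0.11  0.06] op 0.490 q [-0.28  0.16  2.09 -0.    0.89  0.55]
Mres 0.217 Fa 0.63 Fn -1.59 r 0.1018 rdir 42.52
```

move_arm:
  linear:
    - [-0.0008, 0.0009, 0]
    - [0, 0, 0]
    - [0, 0, 0]
  twist:
    - [0, 0, -0.7]
    - [0, 0, 0]
    - [0, 0, 0]

```text
time: 29.38
eef_pos: [0.5112, -0.0394, 0.0615]
tcp_rot: [0.933, 0.359, -0.0, 0.001]
contact_force: [0.2, -1.4, -1.5]
opening: 0.492
```

```bash
python3 mres.py;python3 - <<'E'
from pl import *
c=snap('top','t33.png');cv2.imwrite('pics/t33z.png',cv2.resize(c['img'][195:245,280:340],None,fx=10,fy=10,interpolation=cv2.INTER_CUBIC))
d=snap('side','s33.png');cv2.imwrite('pics/s33z.png',cv2.resize(d['img'][180:290,250:360],None,fx=5.4,fy=5.4,interpolation=cv2.INTER_CUBIC))
st();st()
E
```

```text
t 29.38 p [ 0.5112 -0.0394  0.0615] az 42.11 z-axis [ 0.001 -0.002 -1.   ] F [ 0.2 -1.4 -1.5] T [-0.27 -0.16  0.17] op 0.492 q [-0.27  0.16  2.09 -0.    0.89  0.56]
Mres 0.294 Fa -0.74 Fn -1.19 r 0.1018 rdir 41.84
t 29.48 p [ 0.5112 -0.0394  0.0615] az 42.11 z-axis [ 0.001 -0.002 -1.   ] F [ 1.2 -0.7 -1. ] T [-0.22 -0.22  0.12] op 0.488 q [-0.27  0.16  2.09 -0.    0.89  0.56]
t 29.48 p [ 0.5112 -0.0394  0.0615] az 42.11 z-axis [ 0.001 -0.002 -1.   ] F [ 1.2 -0.7 -1. ] T [-0.22 -0.22  0.12] op 0.488 q [-0.27  0.16  2.09 -0.    0.89  0.56]
```

View pics/s33z.png

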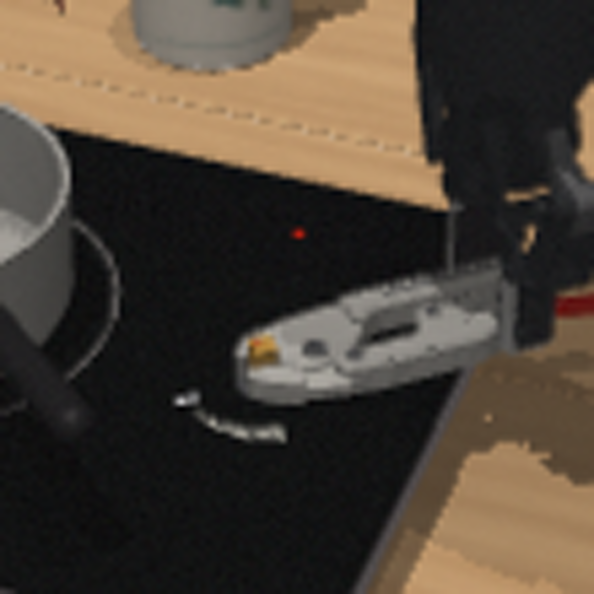

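```bash
cat >> pl.py <<'E'
def colyaw(d,u0,u1,v0,v1,z=.067,S=(.5845,.028),thr=80):
    g=cv2.cvtColor(d['img'],cv2.COLOR_BGR2GRAY).astype(float); L=[]
    for u in range(u0,u1):
        col=g[:,u]; vs=[v for v in range(v0,v1) if col[v]<thr and col[v+1]>=thr]
        if vs: v=vs[0]; L.append(ray(d,u,v+(thr-col[v])/(col[v+1]-col[v]),z)[:2])
    p=np.array(L); l=cv2.fitLine(p.astype(np.float32),cv2.DIST_HUBER,0,.001,.01).ravel()
    if l[1]<0:l[:2]*=-1
    n=np.array([-l[1],l[0]]); r=(p-l[2:])@n*1e3; print(len(p),'az %.2f'%np.degrees(np.arctan2(l[1],l[0])),'n off mm %.2f'%((l[2:]-np.array(S))@n*1e3),'max r',abs(r).max().round(2))
E
python3 - <<'E'
from pl import *
d=snap('side'); np.savez('s33.npz',**d)
colyaw(d,316,334,222,245)
colyaw(d,318,332,222,245)
E
python3 mres.py
```

```text
18 az 34.10 n off mm -24.60 max r 4.47
14 az 33.33 n off mm -25.65 max r 4.5
t 29.53 p [ 0.5112 -0.0394  0.0615] az 42.11 z-axis [ 0.001 -0.002 -1.   ] F [ 1.9 -0.4 -1.3] T [-0.2  -0.16  0.15] op 0.492 q [-0.27  0.16  2.09 -0.    0.89  0.56]
Mres 0.309 Fa 1.17 Fn -1.54 r 0.1018 rdir 41.86
```

View pics/t33z.png

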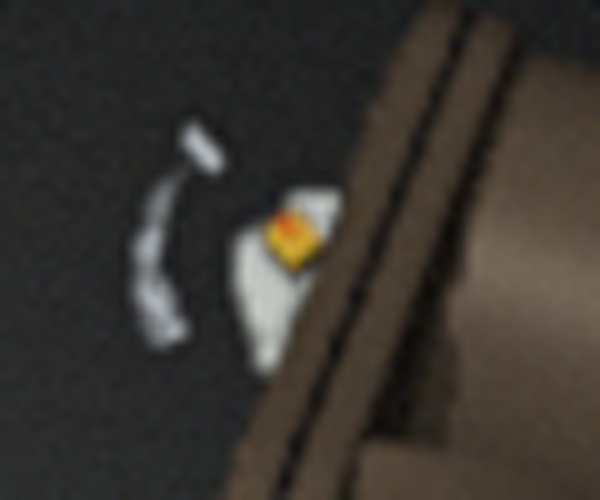

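Run:
```python
from pl import *
d=dict(np.load('s33.npz')); g=cv2.cvtColor(d['img'],cv2.COLOR_BGR2GRAY)
cv2.imwrite('pics/s33y.png',cv2.resize(d['img'][215:260,290:345],None,fx=13,fy=13,interpolation=cv2.INTER_CUBIC))
```

```text
(no output)
```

View pics/s33y.png

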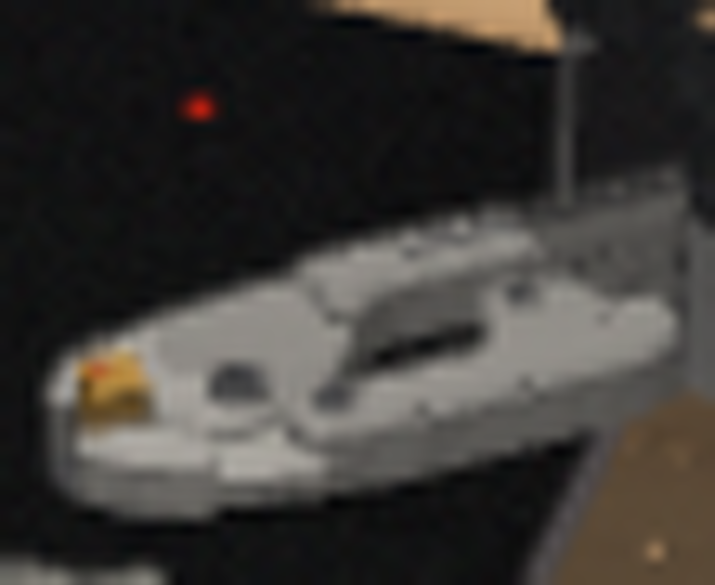

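move_arm:
  linear:
    - [-0.0006, 0.0007, 0]
    - [0, 0, 0]
    - [0, 0, 0]
  twist:
    - [0, 0, -0.6]
    - [0, 0, 0]
    - [0, 0, 0]

```text
time: 29.78
eef_pos: [0.5107, -0.0388, 0.0615]
tcp_rot: [0.935, 0.354, 0.0, 0.001]
contact_force: [1.6, -0.8, -1.0]
opening: 0.489
```

```bash
python3 mres.py
cat > cmp.py <<'E'
from pl import *
import sys
def be(d):
    g=cv2.GaussianBlur(cv2.cvtColor(d['img'],cv2.COLOR_BGR2GRAY).astype(np.float32),(0,0),.7); o=[]
    for u in range(300,332,3):
        col=g[:,u]; v=[v for v in range(236,262) if col[v]>=50 and col[v+1]<50]
        o.append(v[-1]+(col[v[-1]]-50)/(col[v[-1]]-col[v[-1]+1]) if v else np.nan)
    t=[]
    for u in range(312,330,3):
        col=g[:,u]; v=[v for v in range(224,242) if col[v]<55 and col[v+1]>=55]
        t.append(v[0]+(55-col[v[0]])/(col[v[0]+1]-col[v[0]]) if v else np.nan)
    return np.array(o),np.array(t)
E
python3 - <<'E'
from cmp import *
a=be(dict(np.load('s33.npz'))); d=snap('side'); np.savez('s34.npz',**d); b=be(d)
print((b[0]-a[0]).round(2),(b[1]-a[1]).round(2))
f=np.polyfit(range(312,330,3),a[1],1),np.polyfit(range(312,330,3),b[1],1); print(f)
E
python3 mres.py
```

```text
t 29.78 p [ 0.5107 -0.0388  0.0615] az 41.51 z-axis [ 0.001 -0.002 -1.   ] F [ 1.6 -0.8 -1. ] T [-0.21 -0.18  0.22] op 0.489 q [-0.27  0.16  2.09 -0.    0.89  0.57]
Mres 0.384 Fa 0.67 Fn -1.66 r 0.1017 rdir 41.39
[ 0.01  0.02  0.06  0.01 -0.    0.04  0.11  0.12  0.17  0.17  0.22] [0.17 0.14 0.13 0.29 0.31 0.21]
(array([-2.68568348e-01,  3.18079036e+02]), array([-2.60668219e-01,  3.15762736e+02]))
t 29.83 p [ 0.5107 -0.0388  0.0615] az 41.51 z-axis [ 0.001 -0.002 -1.   ] F [ 1.8 -2.2 -0.4] T [-0.22 -0.18  0.13] op 0.493 q [-0.27  0.16  2.09 -0.    0.89  0.58]
Mres 0.417 Fa -0.11 Fn -2.78 r 0.1017 rdir 41.39
```

move_arm:
  linear:
    - [0.0005, -0.0006, 0]
    - [0, 0, 0]
    - [0, 0, 0]
  twist:
    - [0, 0, 0.5]
    - [0, 0, 0]
    - [0, 0, 0]

```text
time: 30.08
eef_pos: [0.5111, -0.0393, 0.0615]
tcp_rot: [0.934, 0.359, -0.0, 0.001]
contact_force: [2.6, -1.6, -0.7]
opening: 0.49
```

```bash
python3 mres.py
python3 - <<'E'
from cmp import *
a=be(dict(np.load('s33.npz'))); d=snap('side'); np.savez('s35.npz',**d); b=be(d)
print((b[0]-a[0]).round(2),(b[1]-a[1]).round(2))
E
python3 mres.py
```

```text
t 30.08 p [ 0.5111 -0.0393  0.0615] az 42.02 z-axis [ 0.001 -0.002 -1.   ] F [ 2.6 -1.6 -0.7] T [-0.2  -0.1   0.11] op 0.490 q [-0.27  0.16  2.09 -0.    0.89  0.56]
Mres 0.405 Fa 0.87 Fn -2.91 r 0.1018 rdir 41.77
[ 0.    0.03 -0.01 -0.   -0.01  0.02  0.1   0.01  0.09  0.03 -0.02] [ 0.    0.    0.05  0.22 -0.01 -0.03]
t 30.13 p [ 0.5111 -0.0393  0.0615] az 42.02 z-axis [ 0.001 -0.002 -1.   ] F [ 1.1 -1.1 -0.6] T [-0.19 -0.11  0.12] op 0.487 q [-0.27  0.16  2.09 -0.    0.89  0.56]
Mres 0.274 Fa 0.07 Fn -1.56 r 0.1018 rdir 41.77
```

move_arm:
  linear:
    - [0.0005, -0.0006, 0]
    - [0, 0, 0]
    - [0, 0, 0]
  twist:
    - [0, 0, 0.5]
    - [0, 0, 0]
    - [0, 0, 0]

```text
time: 30.38
eef_pos: [0.5116, -0.0399, 0.0615]
tcp_rot: [0.932, 0.363, -0.0, 0.001]
contact_force: [1.6, -0.3, -1.0]
opening: 0.494
```

```bash
python3 mres.py
python3 - <<'E'
from cmp import *
a=be(dict(np.load('s33.npz'))); d=snap('side'); np.savez('s36.npz',**d); b=be(d)
print((b[0]-a[0]).round(2),(b[1]-a[1]).round(2))
E
python3 mres.py
```

```text
t 30.38 p [ 0.5116 -0.0399  0.0615] az 42.52 z-axis [ 0.001 -0.002 -1.   ] F [ 1.6 -0.3 -1. ] T [-0.14 -0.11  0.12] op 0.494 q [-0.28  0.16  2.09 -0.    0.89  0.55]
Mres 0.246 Fa 0.95 Fn -1.29 r 0.1018 rdir 42.21
[-0.02 -0.02  0.09 -0.04 -0.07 -0.06 -0.02 -0.03 -0.02 -0.09 -0.13] [-0.22 -0.03 -0.06  0.   -0.08 -0.18]
t 30.43 p [ 0.5116 -0.0399  0.0615] az 42.52 z-axis [ 0.    -0.002 -1.   ] F [ 0.4 -0.4  0.7] T [-0.15 -0.16  0.07] op 0.493 q [-0.28  0.16  2.09 -0.    0.89  0.55]
Mres 0.125 Fa 0.03 Fn -0.58 r 0.1018 rdir 42.2
```

move_arm:
  linear:
    - [0, 0, 0]
    - [0, 0, 0]
    - [-0.004, -0.004, 0]
    - [-0.008, -0.007, -0.001]
    - [-0.008, -0.007, -0.001]
    - [-0.006, -0.006, -0.001]
    - [-0.003, -0.003, 0]
    - [0, 0, 0]
    - [0, 0, 0]
  twist:
    - [0, 0, 0]
    - [0, 0, 0]
    - [0, 0, 0]
    - [0, 0, 0]
    - [0, 0, 0]
    - [0, 0, 0]
    - [0, 0, 0]
    - [0, 0, 0]
    - [0, 0, 0]
  grip: 0.72

```text
time: 31.18
eef_pos: [0.4767, -0.0687, 0.0573]
tcp_rot: [0.933, 0.361, -0.002, -0.002]
contact_force: [0.5, 0.2, 0.2]
opening: 0.724
```

```bash
python3 mres.py
python3 - <<'E'
from pl import *
d=snap('side','s37.png');cv2.imwrite('pics/s37z.png',cv2.resize(d['img'][180:290,270:400],None,fx=5.4,fy=5.4,interpolation=cv2.INTER_CUBIC))
c=snap('top','t37.png');cv2.imwrite('pics/t37z.png',cv2.resize(c['img'][185:305,280:400],None,fx=5,fy=5,interpolation=cv2.INTER_CUBIC))
np.savez('s37.npz',**d);np.savez('t37.npz',**c)
E
```

```text
t 31.18 p [ 0.4767 -0.0687  0.0573] az 42.32 z-axis [-0.005  0.002 -1.   ] F [0.5 0.2 0.2] T [-0.06 -0.   -0.04] op 0.724 q [-0.35  0.1   2.16  0.    0.88  0.48]
Mres -0.011 Fa 0.52 Fn -0.20 r 0.147 rdir 41.38
```

View pics/s37z.png

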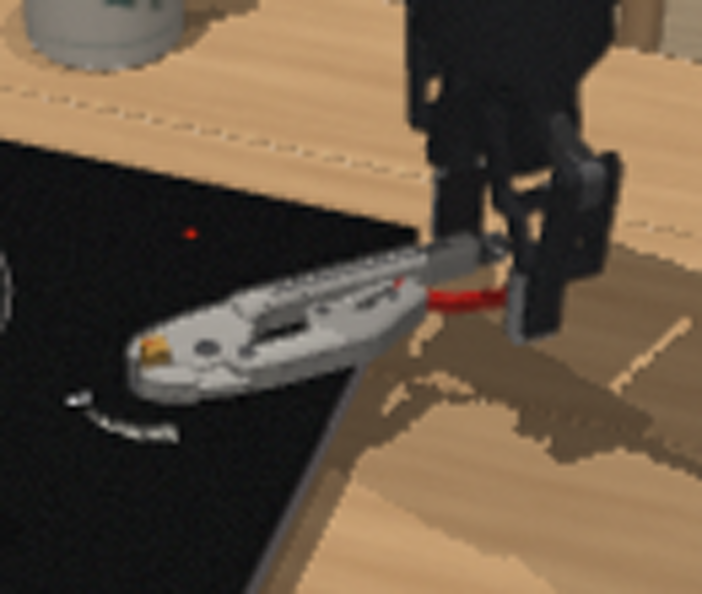

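View pics/t37z.png

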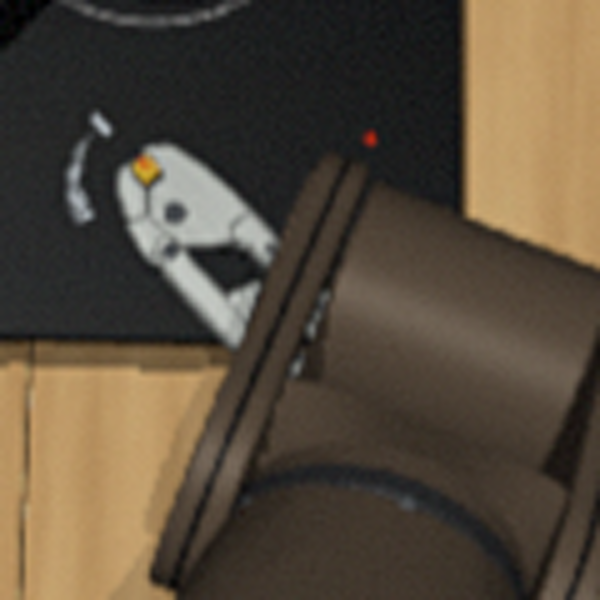

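move_arm:
  linear:
    - [0.0008, -0.0009, 0]
    - [0.0003, -0.0003, 0]
    - [0, 0, 0]
    - [0, 0, 0]
  twist:
    - [-0.1, -0.3, 0]
    - [0, 0, 0]
    - [0, 0, 0]
    - [0, 0, 0]
  grip: 0.51
  force: 20

```text
time: 31.62
eef_pos: [0.4803, -0.0704, 0.0585]
tcp_rot: [0.932, 0.362, 0.002, 0.002]
contact_force: [-0.1, -0.2, -0.6]
opening: 0.51
```

```bash
python3 mres.py
python3 - <<'E'
from pl import *
d=snap('side','s38.png');cv2.imwrite('pics/s38z.png',cv2.resize(d['img'][200:270,320:390],None,fx=8,fy=8,interpolation=cv2.INTER_CUBIC))
E
```

```text
t 31.62 p [ 0.4803 -0.0704  0.0585] az 42.44 z-axis [ 0.005 -0.002 -1.   ] F [-0.1 -0.2 -0.6] T [-0.05 -0.03 -0.02] op 0.510 q [-0.35  0.1   2.16 -0.    0.87  0.48]
Mres -0.004 Fa -0.22 Fn -0.11 r 0.1455 rdir 42.83
```

View pics/s38z.png

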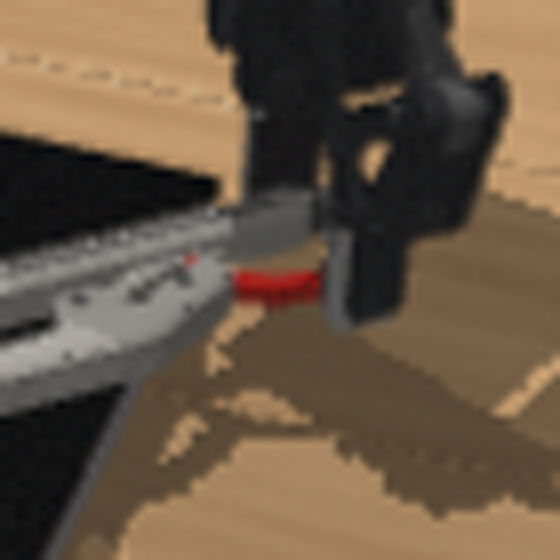

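move_arm:
  linear:
    - [0, 0, -0.0005]
    - [0, 0, 0]
    - [0, 0, 0]
  twist:
    - [0.1, 0.2, 0]
    - [0, 0, 0]
    - [0, 0, 0]
  grip: 0.47

```text
time: 31.92
eef_pos: [0.481, -0.071, 0.0586]
tcp_rot: [0.932, 0.363, 0.0, 0.001]
contact_force: [-0.1, -1.5, 0.3]
opening: 0.474
```

```bash
python3 mres.py
```

```text
t 31.92 p [ 0.481  -0.071   0.0586] az 42.52 z-axis [ 0.002 -0.002 -1.   ] F [-0.1 -1.5  0.3] T [-0.27  0.07  0.02] op 0.474 q [-0.35  0.11  2.16 -0.    0.88  0.48]
Mres 0.162 Fa -1.12 Fn -1.00 r 0.1454 rdir 43.2
```

move_arm:
  linear:
    - [0.0006, -0.0006, 0]
    - [0.0005, -0.0005, 0]
    - [0, 0, 0]
  twist:
    - [0, 0, 0]
    - [0, 0, 0]
    - [0, 0, 0]
  grip: 0.44

```text
time: 32.17
eef_pos: [0.4821, -0.0723, 0.0587]
tcp_rot: [0.932, 0.363, 0.0, 0.001]
contact_force: [-1.3, -0.7, 1.6]
opening: 0.438
```

```bash
python3 mres.py
```

```text
t 32.17 p [ 0.4821 -0.0723  0.0587] az 42.55 z-axis [ 0.001 -0.002 -1.   ] F [-1.3 -0.7  1.6] T [-0.21  0.11 -0.07] op 0.438 q [-0.36  0.11  2.15 -0.    0.88  0.47]
Mres -0.124 Fa -1.44 Fn 0.31 r 0.1455 rdir 43.87
```

move_arm:
  linear:
    - [0.0004, -0.0005, 0]
    - [0.0003, -0.0004, 0]
    - [0, 0, 0]
  twist:
    - [0, 0, 0]
    - [0, 0, 0]
    - [0, 0, 0]
  grip: 0.41

```text
time: 32.42
eef_pos: [0.4833, -0.0735, 0.059]
tcp_rot: [0.932, 0.363, 0.001, 0.002]
contact_force: [-0.2, -1.9, 1.5]
opening: 0.409
```

```bash
python3 mres.py
```

```text
t 32.42 p [ 0.4833 -0.0735  0.059 ] az 42.54 z-axis [ 0.002 -0.003 -1.   ] F [-0.2 -1.9  1.5] T [-0.29  0.05  0.01] op 0.409 q [-0.36  0.11  2.15 -0.    0.88  0.47]
Mres 0.185 Fa -1.42 Fn -1.22 r 0.1454 rdir 44.52
```

move_arm:
  linear:
    - [0.0005, -0.0006, 0]
    - [0.0004, -0.0005, 0]
    - [0, 0, 0]
  twist:
    - [0, 0, 0]
    - [0, 0, 0]
    - [0, 0, 0]
  grip: 0.38

```text
time: 32.67
eef_pos: [0.4842, -0.0746, 0.0591]
tcp_rot: [0.932, 0.363, 0.0, 0.002]
contact_force: [-0.0, -0.9, 2.6]
opening: 0.382
```

```bash
python3 mres.py
python3 - <<'E'
from pl import *
d=snap('side','s39.png');cv2.imwrite('pics/s39z.png',cv2.resize(d['img'][200:270,290:390],None,fx=7,fy=7,interpolation=cv2.INTER_CUBIC))
E
```

```text
t 32.67 p [ 0.4842 -0.0746  0.0591] az 42.59 z-axis [ 0.002 -0.003 -1.   ] F [-0.  -0.9  2.6] T [-0.17  0.23  0.15] op 0.382 q [-0.36  0.11  2.15 -0.    0.88  0.47]
Mres 0.240 Fa -0.61 Fn -0.65 r 0.1456 rdir 45.08
```

View pics/s39z.png

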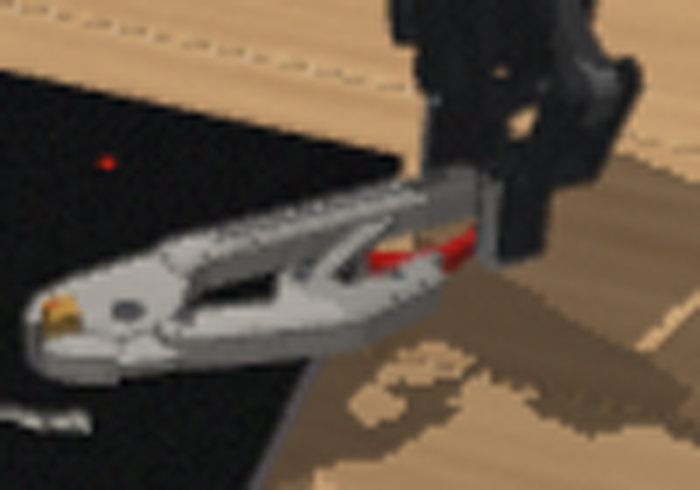

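move_arm:
  linear:
    - [-0.0017, 0.0018, -0.0005]
    - [-0.0017, 0.0018, 0]
    - [0, 0, 0]
  twist:
    - [0.1, 0.1, 0]
    - [0, 0, 0]
    - [0, 0, 0]
  grip: 0.5

```text
time: 32.97
eef_pos: [0.4795, -0.0703, 0.0578]
tcp_rot: [0.932, 0.363, -0.001, -0.001]
contact_force: [-1.0, -1.0, 2.5]
opening: 0.505
```

```bash
python3 mres.py
```

```text
t 32.97 p [ 0.4795 -0.0703  0.0578] az 42.55 z-axis [-0.002  0.    -1.   ] F [-1.  -1.   2.5] T [-0.17  0.11 -0.07] op 0.505 q [-0.35  0.11  2.16 -0.    0.88  0.47]
Mres -0.057 Fa -1.40 Fn -0.08 r 0.146 rdir 42.59
```

move_arm:
  linear:
    - [-0.0015, 0.0016, -0.001]
    - [-0.0015, 0.0016, -0.0005]
    - [0, 0, 0]
  twist:
    - [0, 0, 0]
    - [0, 0, 0]
    - [0, 0, 0]
  grip: 0.62

```text
time: 33.22
eef_pos: [0.4764, -0.0666, 0.0562]
tcp_rot: [0.932, 0.362, -0.001, -0.0]
contact_force: [-1.8, -1.0, 1.1]
opening: 0.618
```

```bash
python3 mres.py
```

```text
t 33.22 p [ 0.4764 -0.0666  0.0562] az 42.48 z-axis [-0.001  0.    -1.   ] F [-1.8 -1.   1.1] T [-0.18  0.1  -0.04] op 0.618 q [-0.35  0.1   2.17 -0.    0.87  0.48]
Mres -0.103 Fa -2.02 Fn 0.48 r 0.1459 rdir 40.68
```

move_arm:
  linear:
    - [-0.0021, 0.0013, -0.001]
    - [-0.0019, 0.0014, -0.001]
    - [0, 0, 0]
  twist:
    - [0, 0, 0]
    - [0, 0, 0]
    - [0, 0, 0]
  grip: 0.74

```text
time: 33.47
eef_pos: [0.4724, -0.0632, 0.054]
tcp_rot: [0.932, 0.362, 0.0, -0.0]
contact_force: [-0.8, -1.6, 1.6]
opening: 0.739
```

```bash
python3 mres.py
python3 - <<'E'
from pl import *
d=snap('side','s40.png');cv2.imwrite('pics/s40z.png',cv2.resize(d['img'][180:290,270:400],None,fx=5.4,fy=5.4,interpolation=cv2.INTER_CUBIC))
c=snap('top','t40.png');cv2.imwrite('pics/t40z.png',cv2.resize(c['img'][185:305,280:400],None,fx=5,fy=5,interpolation=cv2.INTER_CUBIC))
E
```

```text
t 33.47 p [ 0.4724 -0.0632  0.054 ] az 42.43 z-axis [ 0.     0.001 -1.   ] F [-0.8 -1.6  1.6] T [-0.24  0.08 -0.11] op 0.739 q [-0.35  0.1   2.18  0.    0.87  0.48]
Mres 0.006 Fa -1.66 Fn -0.65 r 0.1467 rdir 38.66
```

View pics/s40z.png

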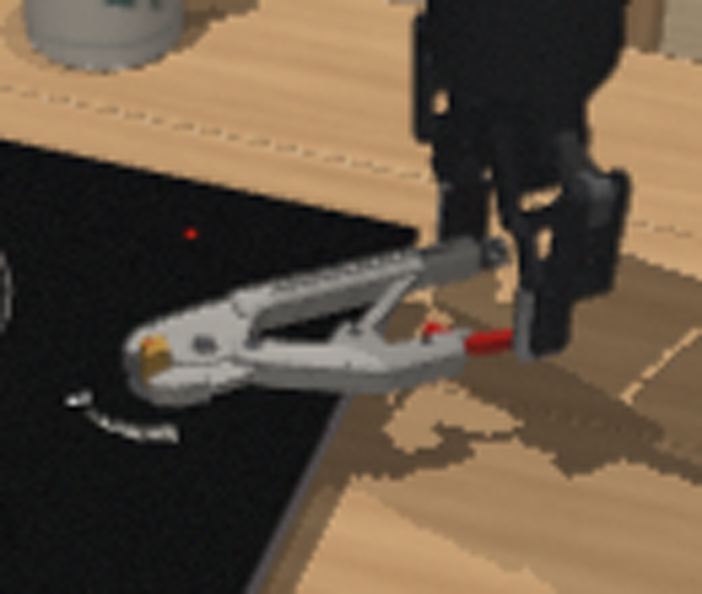

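View pics/t40z.png

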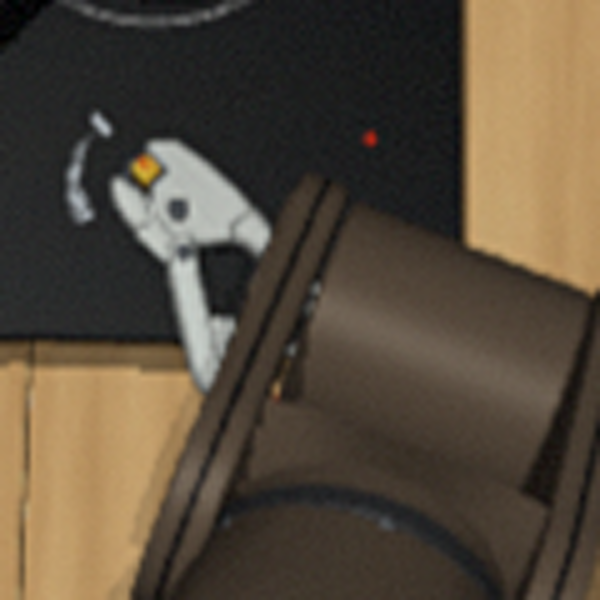

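move_arm:
  linear:
    - [-0.0021, 0.0013, -0.001]
    - [-0.0019, 0.0014, -0.001]
    - [0, 0, 0]
  twist:
    - [0, 0, 0]
    - [0, 0, 0]
    - [0, 0, 0]
  grip: 0.87

```text
time: 33.82
eef_pos: [0.4686, -0.0602, 0.052]
tcp_rot: [0.932, 0.362, 0.001, -0.001]
contact_force: [-0.4, -1.4, 1.1]
opening: 0.868
```

move_arm:
  linear:
    - [-0.0016, 0.0016, -0.001]
    - [-0.0014, 0.0015, 0]
    - [0, 0, 0]
  twist:
    - [0, 0, 0]
    - [0, 0, 0]
    - [0, 0, 0]
  grip: 1.0

```text
time: 34.07
eef_pos: [0.4648, -0.0565, 0.0505]
tcp_rot: [0.932, 0.362, 0.001, -0.001]
contact_force: [0.1, 0.1, 0.2]
opening: 1.0
```

```bash
python3 mres.py
python3 - <<'E'
from pl import *
d=snap('side','s41.png');cv2.imwrite('pics/s41z.png',cv2.resize(d['img'][180:290,270:400],None,fx=5.4,fy=5.4,interpolation=cv2.INTER_CUBIC))
c=snap('top','t41.png');cv2.imwrite('pics/t41z.png',cv2.resize(c['img'][185:305,280:400],None,fx=5,fy=5,interpolation=cv2.INTER_CUBIC))
E
```

```text
t 34.07 p [ 0.4648 -0.0565  0.0505] az 42.39 z-axis [ 0.     0.003 -1.   ] F [0.1 0.1 0.2] T [-0.07 -0.12  0.01] op 1.000 q [-0.34  0.08  2.2   0.    0.86  0.49]
Mres 0.003 Fa 0.11 Fn 0.04 r 0.1489 rdir 34.81
```

View pics/s41z.png

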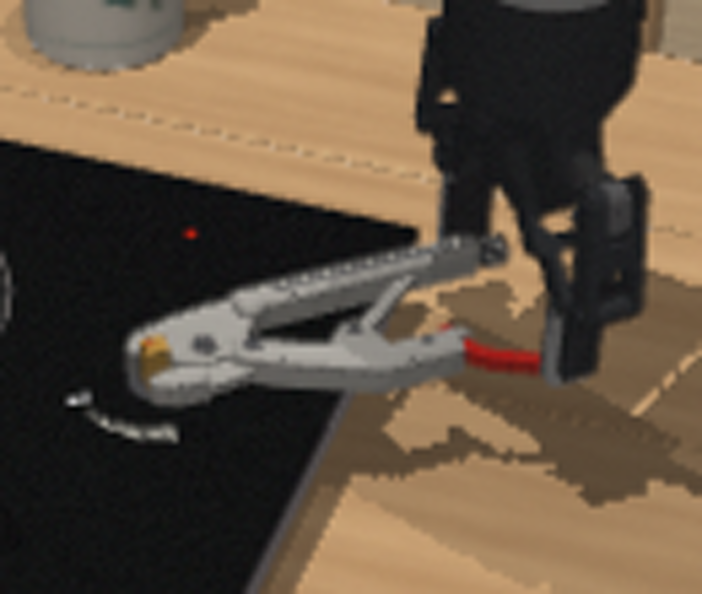

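View pics/t41z.png

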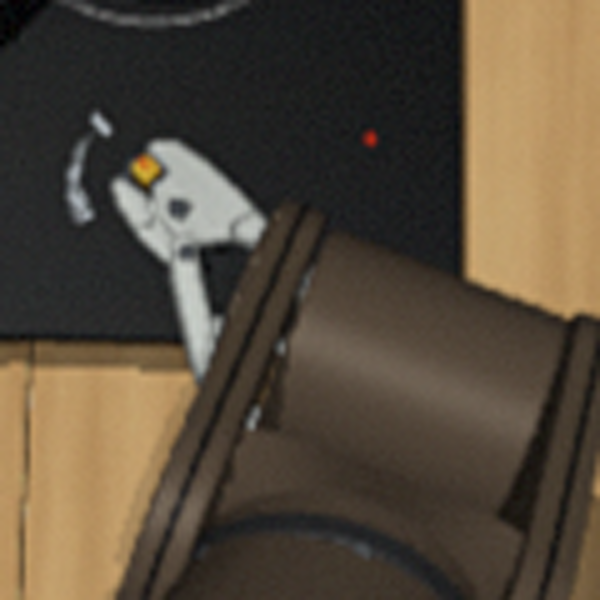

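move_arm:
  linear:
    - [0, 0, 0.006]
    - [0, 0, 0.015]
    - [0, 0, 0.02]
    - [0.008, -0.006, 0.01]
    - [0.012, -0.009, 0]
    - [0.006, -0.004, 0]
    - [0, 0, 0]
    - [0, 0, 0]
  twist:
    - [0, 0, 0]
    - [0, 0, 0]
    - [0, 0, 0]
    - [0, 0, 0]
    - [0, 0, 0]
    - [0, 0, 0]
    - [0, 0, 0]
    - [0, 0, 0]

```text
time: 34.83
eef_pos: [0.4909, -0.0762, 0.1041]
tcp_rot: [0.932, 0.362, -0.001, -0.003]
contact_force: [-0.2, 0.7, 0.3]
opening: 0.999
```

```bash
python3 mres.py
python3 - <<'E'
from pl import *
d=snap('side','s42.png');cv2.imwrite('pics/s42z.png',cv2.resize(d['img'][180:290,270:400],None,fx=5.4,fy=5.4,interpolation=cv2.INTER_CUBIC))
np.savez('s42.npz',**d)
E
```

```text
t 34.83 p [ 0.4909 -0.0762  0.1041] az 42.42 z-axis [-0.005  0.005 -1.   ] F [-0.2  0.7  0.3] T [ 0.02  0.01 -0.01] op 0.999 q [-0.36  0.06  2.11  0.    0.98  0.47]
Mres -0.094 Fa 0.31 Fn 0.65 r 0.1421 rdir 47.44
```

View pics/s42z.png

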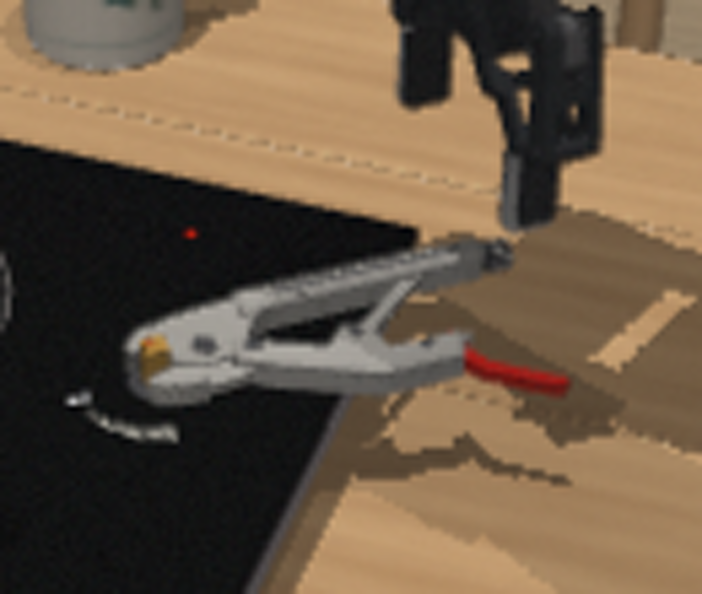

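Run:
```python
from pl import *
d=dict(np.load('s42.npz'))
cv2.imwrite('pics/s42y.png',cv2.resize(d['img'][215:250,310:370],None,fx=12,fy=12,interpolation=cv2.INTER_CUBIC))
f=lambda x,y,z: ray(d,270+x/5.4,180+y/5.4,z)[:2]
A=f(250,288,.0665);B=f(455,237,.0665);print(A,B,np.degrees(np.arctan2(*(A-B)[::-1])))
S=ray(d,270+153/5.4,180+348/5.4,.07)[:2]; print('stem side-cam',S)
a=(A-B)/np.hypot(*(A-B)); n=np.array([-a[1],a[0]]); print('outer off from stem',(B-S)@n*1e3)
E=f(512,255,.062); print('screw end x',(E-S)@a*1e3)
P=cloud(d)
for x,y in ((300,283),(440,250),(205,345),(400,355),(430,342)): print((x,y),P[int(180+y/5.4),int(270+x/5.4)].round(4))
```

```text
[ 0.56239292 -0.01678751] [ 0.49478824 -0.07803739] 42.176598716146565
stem side-cam [0.58351828 0.03568008]
outer off from stem -24.698675028106408
screw end x -161.37407099125667
(300, 283) [ 0.5473 -0.0311  0.0638]
(440, 250) [ 0.5001 -0.0708  0.0644]
(205, 345) [0.5716 0.0159 0.062 ]
(400, 355) [ 0.4954 -0.0029  0.064 ]
(430, 342) [ 0.4866 -0.0096  0.0668]
```

View pics/s42y.png

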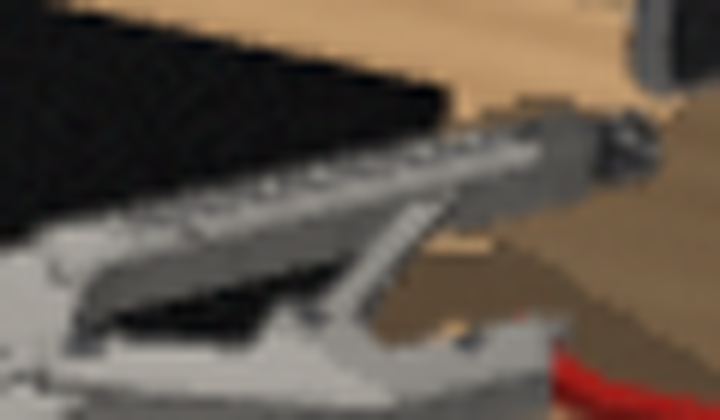

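move_arm:
  linear:
    - [0.002, -0.001, -0.006]
    - [0.001, -0.001, -0.008]
    - [0, 0, -0.006]
    - [0, 0, 0]
    - [0, 0, 0]
  twist:
    - [-0.2, -0.3, -0.1]
    - [0, 0, 0]
    - [0, 0, 0]
    - [0, 0, 0]
    - [0, 0, 0]
  grip: 0.45

```text
time: 35.3
eef_pos: [0.491, -0.0768, 0.079]
tcp_rot: [0.933, 0.361, -0.002, -0.002]
contact_force: [0.7, 0.8, 0.4]
opening: 0.452
```

```bash
python3 mres.py
python3 - <<'E'
from pl import *
d=snap('side','s43.png');cv2.imwrite('pics/s43z.png',cv2.resize(d['img'][190:260,320:390],None,fx=8,fy=8,interpolation=cv2.INTER_CUBIC))
E
```

```text
t 35.3 p [ 0.491  -0.0768  0.079 ] az 42.34 z-axis [-0.005  0.003 -1.   ] F [0.7 0.8 0.4] T [ 0.01 -0.03  0.02] op 0.452 q [-0.36  0.1   2.12  0.    0.93  0.47]
Mres 0.019 Fa 1.07 Fn 0.13 r 0.1425 rdir 47.67
```

View pics/s43z.png

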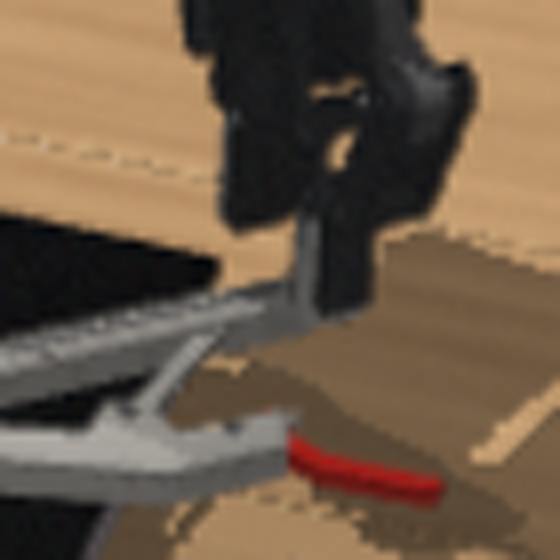

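move_arm:
  linear:
    - [0.0012, -0.0014, -0.005]
    - [0.0008, -0.001, -0.006]
    - [0, 0, -0.004]
    - [0, 0, -0.001]
    - [0, 0, 0]
  twist:
    - [-0.1, -0.3, 0]
    - [0, 0, 0]
    - [0, 0, 0]
    - [0, 0, 0]
    - [0, 0, 0]

```text
time: 35.77
eef_pos: [0.4929, -0.0792, 0.0612]
tcp_rot: [0.932, 0.361, 0.0, -0.001]
contact_force: [-0.8, -0.1, 0.0]
opening: 0.451
```

```bash
python3 mres.py
python3 - <<'E'
from pl import *
d=snap('side','s44.png');cv2.imwrite('pics/s44z.png',cv2.resize(d['img'][190:260,300:390],None,fx=7,fy=7,interpolation=cv2.INTER_CUBIC))
E
```

```text
t 35.77 p [ 0.4929 -0.0792  0.0612] az 42.36 z-axis [ 0.     0.001 -1.   ] F [-0.8 -0.1  0. ] T [0.04 0.04 0.05] op 0.451 q [-0.36  0.13  2.12  0.    0.89  0.47]
Mres -0.022 Fa -0.69 Fn 0.44 r 0.1431 rdir 48.86
```

View pics/s44z.png

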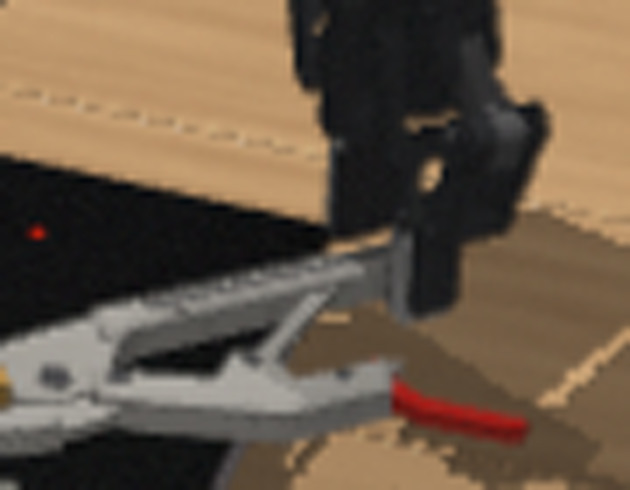

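move_arm:
  linear:
    - [0.0005, -0.0006, 0]
    - [0, 0, 0]
    - [0, 0, 0]
    - [0, 0, 0]
  twist:
    - [0, 0, 0]
    - [0, 0, 0]
    - [0, 0, 0]
    - [0, 0, 0]
  grip: 0.18

```text
time: 36.15
eef_pos: [0.4936, -0.0799, 0.0617]
tcp_rot: [0.932, 0.361, 0.001, -0.001]
contact_force: [0.4, 0.0, 0.5]
opening: 0.177
```

```bash
python3 mres.py
python3 - <<'E'
from pl import *
d=snap('side','s45.png');cv2.imwrite('pics/s45z.png',cv2.resize(d['img'][190:260,290:380],None,fx=7,fy=7,interpolation=cv2.INTER_CUBIC))
E
```

```text
t 36.15 p [ 0.4936 -0.0799  0.0617] az 42.35 z-axis [ 0.001  0.002 -1.   ] F [0.4 0.  0.5] T [0.06 0.07 0.02] op 0.177 q [-0.36  0.13  2.12  0.    0.89  0.47]
Mres 0.055 Fa 0.26 Fn -0.24 r 0.143 rdir 49.25
```

View pics/s45z.png

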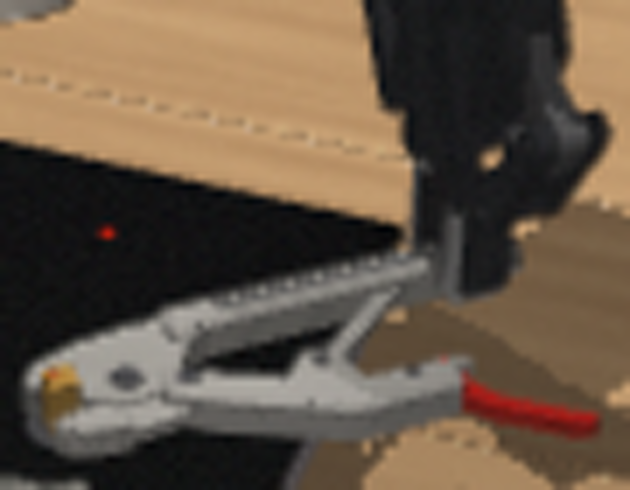

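Contact-free and straddling the handle. I'll close firmly now.

move_arm:
  linear:
    - [0, 0, 0]
    - [0, 0, 0]
    - [0, 0, 0]
    - [0, 0, 0]
  twist:
    - [0, 0, 0]
    - [0, 0, 0]
    - [0, 0, 0]
    - [0, 0, 0]
  grip: 0.0
  force: 110

```text
time: 36.53
eef_pos: [0.494, -0.0801, 0.0622]
tcp_rot: [0.932, 0.361, 0.001, -0.0]
contact_force: [-0.1, 0.1, -0.1]
opening: 0.099
```

```bash
python3 mres.py
python3 - <<'E'
from pl import *
c=snap('top','t46.png');cv2.imwrite('pics/t46z.png',cv2.resize(c['img'][195:245,280:340],None,fx=10,fy=10,interpolation=cv2.INTER_CUBIC))
E
```

```text
t 36.53 p [ 0.494  -0.0801  0.0622] az 42.36 z-axis [ 0.002  0.001 -1.   ] F [-0.1  0.1 -0.1] T [-0.05  0.02 -0.05] op 0.099 q [-0.36  0.13  2.12  0.    0.89  0.47]
Mres -0.079 Fa -0.01 Fn 0.17 r 0.143 rdir 49.4
```

View pics/t46z.png

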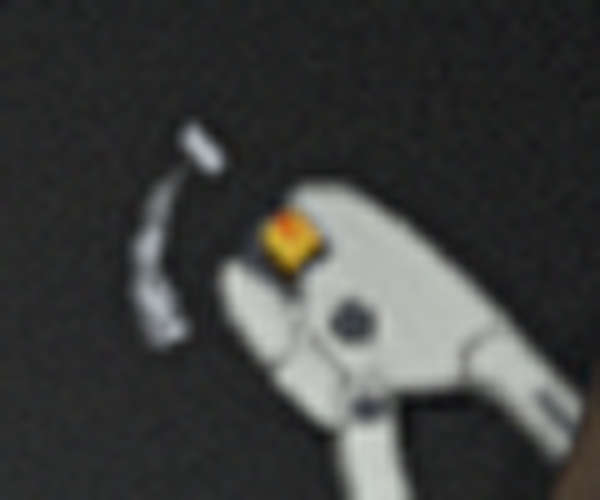

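move_arm:
  linear:
    - [0.0005, -0.0006, 0]
    - [0.0002, -0.0003, 0]
    - [-0.002, -0.0018, 0]
    - [-0.004, -0.0036, 0]
    - [-0.005, -0.0046, 0]
    - [-0.005, -0.0046, 0]
    - [-0.003, -0.0027, 0]
    - [0, 0, 0]
  twist:
    - [0, 0, 0]
    - [0, 0, 0]
    - [0, 0, 0]
    - [0, 0, 0]
    - [0, 0, 0]
    - [0, 0, 0]
    - [0, 0, 0]
    - [0, 0, 0]

```text
time: 37.25
eef_pos: [0.474, -0.0995, 0.0621]
tcp_rot: [0.933, 0.361, 0.002, -0.0]
contact_force: [1.3, 1.0, -0.2]
opening: 0.097
```

```bash
python3 mres.py
python3 - <<'E'
from pl import *
c=snap('top','t47.png');cv2.imwrite('pics/t47z.png',cv2.resize(c['img'][195:245,280:340],None,fx=10,fy=10,interpolation=cv2.INTER_CUBIC))
E
```

```text
t 37.25 p [ 0.474  -0.0995  0.0621] az 42.33 z-axis [ 0.003  0.002 -1.   ] F [ 1.3  1.  -0.2] T [ 0.11 -0.02 -0.02] op 0.097 q [-0.42  0.1   2.16  0.    0.88  0.41]
Mres 0.039 Fa 1.59 Fn -0.16 r 0.1708 rdir 48.56
```

View pics/t47z.png

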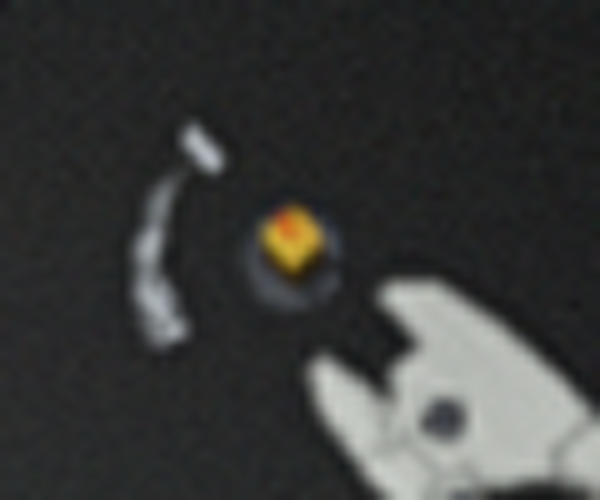

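move_arm:
  linear:
    - [0, 0, 0.006]
    - [0, 0, 0.015]
    - [-0.002, -0.01, 0.012]
    - [-0.004, -0.018, 0.004]
    - [-0.004, -0.02, 0]
    - [-0.004, -0.02, 0]
    - [-0.004, -0.02, 0]
    - [-0.003, -0.02, 0]
    - [-0.001, -0.015, 0]
    - [0, -0.005, 0]
    - [0, 0, 0]
    - [0, 0, 0]
  twist:
    - [0, 0, 0]
    - [0, 0, 0]
    - [0, 0, -3]
    - [0, 0, -5]
    - [0, 0, -6]
    - [0, 0, -6]
    - [0, 0, -6]
    - [0, 0, -6]
    - [0, 0, -5]
    - [0, 0, -2]
    - [0, 0, 0]
    - [0, 0, 0]

```text
time: 38.3
eef_pos: [0.4447, -0.2319, 0.1001]
tcp_rot: [1.0, 0.017, -0.005, -0.003]
contact_force: [-0.3, 0.7, -1.4]
opening: 0.102
```

Run:
```python
from pl import *
s,az=st()
d=snap('side','s48.png');cv2.imwrite('pics/s48z.png',cv2.resize(d['img'][120:300,260:500],None,fx=3,fy=3,interpolation=cv2.INTER_CUBIC))
```

```text
t 38.3 p [ 0.4447 -0.2319  0.1001] az 1.90 z-axis [-0.009  0.006 -1.   ] F [-0.3  0.7 -1.4] T [-0.1   0.1   0.02] op 0.102 q [-0.68  0.08  2.1  -0.    0.98  0.86]
```

View pics/s48z.png

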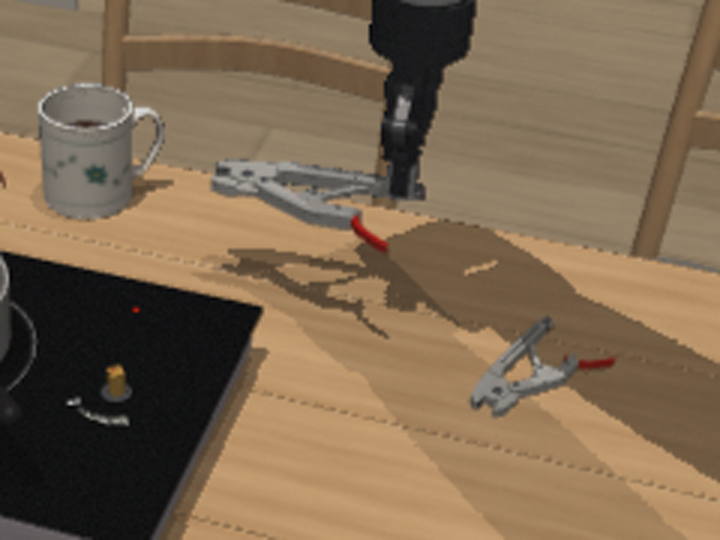

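move_arm:
  linear:
    - [0, 0, -0.01]
    - [0, 0, -0.018]
    - [0, 0, -0.02]
    - [0, 0, -0.018]
    - [0, 0, -0.01]
    - [0, 0, -0.003]
    - [0, 0, 0]
  twist:
    - [-0.3, -0.5, 0]
    - [0, 0, 0]
    - [0, 0, 0]
    - [0, 0, 0]
    - [0, 0, 0]
    - [0, 0, 0]
    - [0, 0, 0]

```text
time: 38.93
eef_pos: [0.4455, -0.2271, 0.0196]
tcp_rot: [1.0, 0.023, -0.0, 0.0]
contact_force: [-0.0, -0.9, -2.0]
opening: 0.098
```

Run:
```python
from pl import *
s,az=st()
```

```text
t 38.93 p [ 0.4455 -0.2271  0.0196] az 2.68 z-axis [-0. -0. -1.] F [-0.  -0.9 -2. ] T [-0.01  0.15  0.02] op 0.098 q [-0.67  0.21  2.13 -0.    0.8   0.85]
```

move_arm:
  linear:
    - [0, 0, -0.003]
    - [0, 0, -0.003]
    - [0, 0, -0.001]
    - [0, 0, 0]
  twist:
    - [0, 0, 0]
    - [0, 0, 0]
    - [0, 0, 0]
    - [0, 0, 0]

```text
time: 39.27
eef_pos: [0.4472, -0.2275, 0.0146]
tcp_rot: [1.0, 0.024, 0.001, 0.001]
contact_force: [0.0, -0.7, -1.5]
opening: 0.101
```

Run:
```python
from pl import *
s,az=st()
```

```text
t 39.27 p [ 0.4472 -0.2275  0.0146] az 2.79 z-axis [ 0.003 -0.003 -1.   ] F [ 0.  -0.7 -1.5] T [-0.05  0.19  0.03] op 0.101 q [-0.67  0.22  2.13 -0.    0.79  0.85]
```

move_arm:
  linear:
    - [0, 0, -0.002]
    - [0, 0, -0.001]
    - [0, 0, -0.001]
    - [0, 0, 0]
  twist:
    - [0, 0, 0]
    - [0, 0, 0]
    - [0, 0, 0]
    - [0, 0, 0]

```text
time: 39.6
eef_pos: [0.4485, -0.2286, 0.0124]
tcp_rot: [1.0, 0.025, 0.003, 0.002]
contact_force: [-1.0, 0.1, -0.8]
opening: 0.097
```

Run:
```python
from pl import *
s,az=st()
```

```text
t 39.6 p [ 0.4485 -0.2286  0.0124] az 2.81 z-axis [ 0.006 -0.005 -1.   ] F [-1.   0.1 -0.8] T [0.12 0.15 0.09] op 0.097 q [-0.67  0.23  2.13 -0.    0.78  0.85]
```

Nose is touching. I'll release with a modest opening, then rise.

move_arm:
  linear:
    - [0, 0, 0]
    - [0, 0, 0]
    - [0, 0, 0]
    - [0, 0, 0]
    - [0, 0, 0.008]
    - [0, 0, 0.02]
    - [0, 0, 0.025]
    - [0, -0.01, 0.03]
    - [0, -0.03, 0.03]
    - [0, -0.035, 0.01]
    - [0, -0.035, 0]
    - [0, -0.035, 0]
    - [0, -0.025, 0]
    - [0, -0.01, 0]
    - [0, 0, 0]
  twist:
    - [0, 0, 0]
    - [0, 0, 0]
    - [0, 0, 0]
    - [0, 0, 0]
    - [0, 0, 0]
    - [0, 0, 0]
    - [0, 0, 0]
    - [0, 0, 0]
    - [0, 0, 0]
    - [0, 0, 0]
    - [0, 0, 0]
    - [0, 0, 0]
    - [0, 0, 0]
    - [0, 0, 0]
    - [0, 0, 0]
  grip: 0.4
  force: 20

```text
time: 40.85
eef_pos: [0.449, -0.4168, 0.152]
tcp_rot: [1.0, 0.026, 0.007, 0.008]
contact_force: [0.4, -0.5, 0.5]
opening: 0.4
```

Run:
```python
from pl import *
s,az=st()
c=snap('top','t50.png'); d=snap('side','s50.png')
np.savez('t50.npz',**c);np.savez('s50.npz',**d)
cv2.imwrite('pics/s50z.png',cv2.resize(d['img'][150:290,260:440],None,fx=4,fy=4,interpolation=cv2.INTER_CUBIC))
cv2.imwrite('pics/t50s.png',cv2.resize(c['img'][195:245,280:340],None,fx=10,fy=10,interpolation=cv2.INTER_CUBIC))
```

```text
t 40.85 p [ 0.449  -0.4168  0.152 ] az 2.93 z-axis [ 0.015 -0.016 -1.   ] F [ 0.4 -0.5  0.5] T [ 0.07 -0.04  0.02] op 0.400 q [-0.91  0.22  1.82  0.    1.08  0.6 ]
```

View pics/t50.png

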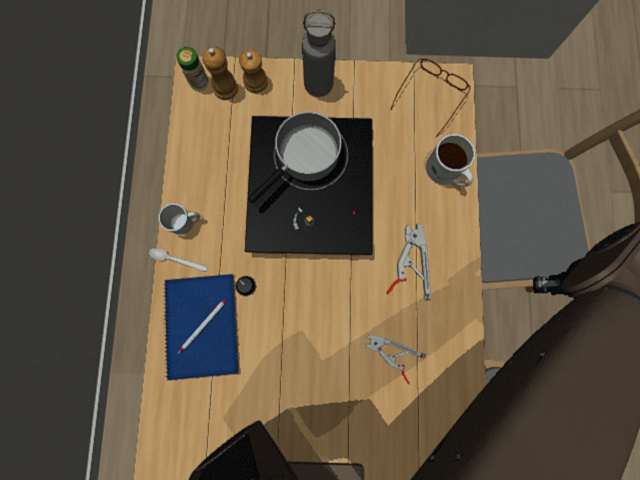

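View pics/s50z.png

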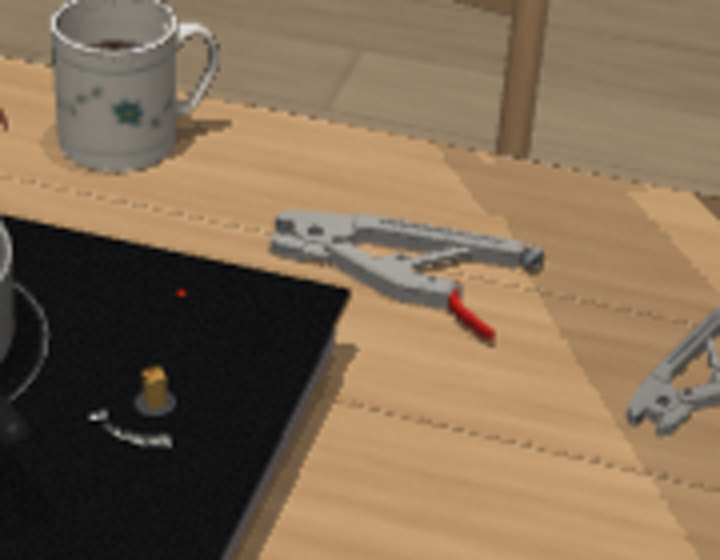

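View pics/t50s.png

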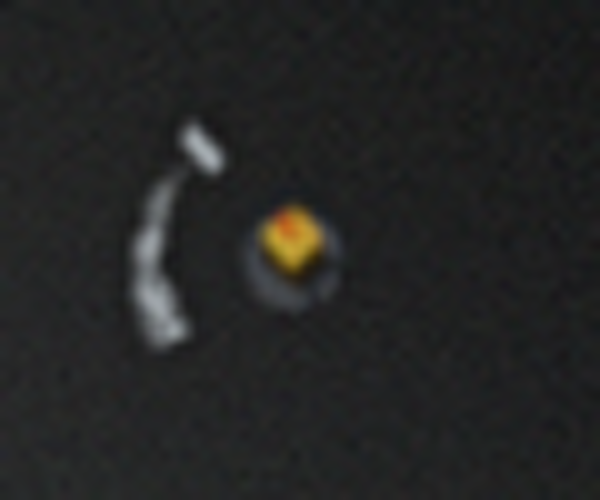

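Run:
```python
from pl import *
c=dict(np.load('t50.npz')); c0=dict(np.load('top0.npz',allow_pickle=True))
P=cloud(dict(np.load('s50.npz'))); d=dict(np.load('s50.npz'))
p,m=grays(d,.004,(.4,.65,-.28,-.12,.05)); 
for lo in np.arange(.42,.62,.04):
    k=(p[:,0]>=lo)&(p[:,0]<lo+.04); print(round(lo,2),k.sum(),np.percentile(p[k,2],[5,50,95]).round(4)) if k.sum()>2 else 0
o,a,n=pose(c,(396,436,220,304),(250,292))
df=cv2.absdiff(c['img'],c0['img']).max(2); df=(df>40).astype('uint8'); df[:,385:]=0; df[300:]=0
nl,l,s,ce=cv2.connectedComponentsWithStats(df); print([(s[i][4],ce[i].round().tolist()) for i in range(1,nl) if s[i][4]>3])
k=np.arange(-9,9.1,.5)*1e-3; C=[.5855,.0283]
X,Y=np.meshgrid(C[0]+k,C[1]+k,indexing='ij'); uv=np.array([proj(c,[x,y,.07]) for x,y in zip(X.ravel(),Y.ravel())],np.float32)
ch=cv2.remap(c['img'].astype(np.float32),uv[:,0].reshape(X.shape).copy(),uv[:,1].reshape(X.shape).copy(),cv2.INTER_CUBIC); G,R=ch[...,1],ch[...,2]
b=(R>115); cn,_=cv2.findContours(b.astype('uint8'),0,1); r=cv2.minAreaRect(max(cn,key=len)); print('rect',np.array(r[1])*.5,r[2],'cen',X[b].mean(),Y[b].mean())
red=np.where(b,(R-G)/(R+1),0); w=np.clip(red-np.percentile(red[b],40)-.05,0,None); mx=(w*X).sum()/w.sum()-X[b].mean(); my=(w*Y).sum()/w.sum()-Y[b].mean(); print('mark az',np.degrees(np.arctan2(my,mx)))
```

```text
0.42 58 [0.0051 0.011  0.0154]
0.46 192 [0.0051 0.0108 0.0155]
0.5 210 [0.0053 0.0123 0.0157]
0.54 181 [0.0051 0.0099 0.0147]
0.58 43 [0.006  0.0095 0.0117]
yaw 3.6888978 resid max 0.0001824060805874387
span 0.16817840001106144
origin [ 0.58736512 -0.20432001]
[(np.int32(6), [384.0, 288.0])]
rect [10.25304794 10.25304794] 45.0 cen 0.5857974683544304 0.028381012658227844
mark az 27.680677588540327
```

```bash
python3 -c "
from plant import *
sign_off(); print(get_state()['time'])"
```

```text
the job is handed in; nothing more can be done
the job is handed in; nothing more can be done
```

The job is done and handed in at about 41 s of the 72 s allowed. The spindle was turned clockwise to its off stop. The pliers lie open and flat on the table, to the right of the hotplate.

**What I did:**
- **Carrying:** gripped at the handles, the pliers tipped nose-down, so I set them down again. I then carried them by the rear of the fixed handle, which held them level.
- **Seating and locking:** I slid the jaws onto the square spindle until the throat touched, then squeezed in small steps until they locked. They stayed locked when I let go.
- **Turning:** I turned the spindle about 62° clockwise.
- **Release and laying down:** pinching the red lever freed the pliers. I drew them straight back off the spindle and laid them down.

**Last checks:**
- **At the stop:** resistance rose from about 0.15 N m of drag to about 0.4 N m. That is about 4 N at the handles, the edge of where the jaws begin to rock on the square, so I backed off at once.
- **Scene:** the final picture matches the first around the pan, knob and cup, and the mug looks unmoved. The pliers' top heights (12 to 16 mm) fit lying flat on the table.
- **Disagreement on the final angle:** the square's edges read about 45°, the pliers about 42° and the off tick about 40°. The spindle's small red mark read about 28°, but it is only a few pixels across, so I relied on the force reading at the stop.

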